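# Stop the die bonder, reload its feeder through the tipping cup, and release the stop

## Robot

A 7-joint arm with a two-finger parallel gripper is mounted at the origin on the work surface. World frame = base frame: x ahead of the robot, y to its left, z up, the work surface at z = 0. Lengths are in m, angles in rad, forces in N, time in s.
With the tool pointing down it reaches from about 0.4 to 0.925 m from the base axis. Payload 4.1 kg.
Tool frame: the origin (TCP) lies on the centre line of the jaws, within the pads' length; the fingertips stand 11 mm ahead of it and the grasp point (between the pads) lies 8 mm behind it; z points along the fingers, y is the direction in which the jaws open and shut (so a half turn about z gives the same grasp; the last joint's range is limited). The gripper opens to 85 mm and grips with 20 to 120 N. Pads are 22 mm wide; open, the fingers measure 114 mm over their backs; the gripper's body (76 mm by 85 mm) begins 54 mm behind the grasp point. The pads swing forward as they close: fully open they stand 13 mm farther back than shut.
Start: joints at [-1.208, 0.398, 0.045, 1.537, -0.019, 1.207, -0.051], TCP at [0.29, 0.582, 0.209] pointing down, gripper open.
Joint ranges: [-2.82, 2.82], [-0.49, 2.23], [-1.37, 1.46], [0, 2.46], [-1.36, 4.5], [0.23, 2], [-2.94, 2.94]. Speed limits (rad/s): [2.57, 2.57, 3.14, 3.14, 3.14, 3.14, 3.14].

## Interface

Orientations are given as [roll, pitch, yaw] about the fixed x, y, z axes, in that order (R = Rz(yaw) Ry(pitch) Rx(roll)).
In Python, from plant import state, optics, ctrl gives the robot as it stands. The module is installed in compiled form; this text tells all that it offers.
- The arm moves only by the tool step_arm, never from a script. Its argument "moves" is a list of rows, each an object of numbers: "dx", "dy", "dz": the shift along the tool's x, y, z in cm; "twist": the turn about the tool's z in degrees; "claw": the finger opening in cm, from 0 to 8.54. A call has 1 to 8 rows; each row is the pose to reach, as a shift and turn from the pose commanded when the call began, along the tool's axes at that moment; what a row does not reach only later rows make up. A row lasts 1/8 s, in which the tool goes at most 62.5 mm and 10.7 degrees, less where a joint would pass 70% of its speed; a pose out of reach is approached as far as the arm can. A call with a gripper value outside its range is refused whole. The fingers move at their own pace and stop on an object; "grip_force" is the grip in N (left out, the last holds). Time passes only in rows, so rows that repeat a pose let the fingers close. It gives the time, the measured TCP pose, the force and the opening at its end, in the units of the state.
- state(): the state, without advancing time (a new reading comes with each control period).
- optics.read_camera(name): name is "scene" or "top"; returns a dict with "img" (384x512x3 uint8, red, green, blue), "intrinsics" (3x3 intrinsics, pixels), "world_from_camera" (4x4, takes a point from camera to world coordinates). Camera axes: x right, y down, z forward; pixel columns grow to the right and rows downward; lengths in m; the calibration is good to about 2 mm. A picture is of the moment at which its call begins. There is no depth.
- ctrl.close_job(): hands the job in, once; it reports no verdict.
The state is a dict: "time": time; "joint_pos": joint angles; "dq": joint speeds; "effort": joint torques, N m; "ee_pos": TCP position; "eef_rot": TCP orientation; "force": force on the tool from outside, world axes, zero at the start; "wrist_torque": the same for the moment, N m; "opening": opening from 0.0 (shut) to 1.0 (fully open).
Only numpy, scipy, OpenCV 4.12 (cv2) and the standard library are available. Lean on these libraries where they do the work, as an engineer would, in place of code of your own. Each camera call takes 0.05 s, during which the arm holds its last target.

## Task

First push the red mushroom stop fully down so that it latches and let it go. Then put all the loose copper slugs into the hinged steel cup, swing the cup right over by its handle so that they drop into the white feeder tray (put in by hand any that miss), and swing it back fully upright. Last, twist the mushroom clockwise so that it pops up again; never have the cup tipped while the stop is up, and leave the other things on the bench where they are.

Things in the scene. Friction and masses are not known exactly. Their poses are not given: they have to be found in the camera images.
- stop (a joint): travel of the red mushroom stop button (41 mm wide round head) on the yellow console (90 x 90 x 60 mm): 0 m = up (machine live), 0.010 m = fully down. Spring force 2.4 N rising to 4.4 N, plus a few N as it passes the catch between 2 and 7 mm (a moving tool may read 8 N there, so press on until it is solid at about 12 N); once pushed fully down and let go it latches and stays at about 0.009 m until its head is twisted.
- stop_turn (a joint): twist of the mushroom head, rad, 0 to 0.8, positive clockwise seen from above; a weak spring (0.01 to 0.04 N m) turns it back to 0. When latched down, twisting it clockwise past about 0.5 rad (0.6 to 0.8 is safe) frees it: it pops up when let go or raised while turned.
- stop_top (a point): centre of the top of the mushroom head (moves with it). The head is 41 mm in diameter, its upright gripping side lies 4 to 14 mm below this point, its underside 16 mm below; with the button down the console's top (a 4 mm collar, 48 mm wide, on it) is 22 mm below this point, with it up 32 mm. No rule about the head's final yaw.
- cup (a joint): tipping of the loader's hinged steel cup, rad: 0 = upright against its stop, 2.1 = tipped right over against the other stop. Stiff hinge (0.3 N m): it stays where it is left. It may start a little tipped.
- cup_hinge (a point): middle of the cup's hinge axis, 125 mm above the table. Axes turn with the cup: x along the hinge axis; with the cup upright y is the pouring direction (horizontal) and z is up. The two posts stand at x = -79 and +79 mm, 10 mm thick, 137 mm tall.
- cup_handle (a point): middle of the cup's handle, a black round bar of 10 mm diameter along the hinge axis, 102 mm long, of which the middle 80 mm is free; 111 mm from the hinge axis (at y = -105, z = +36 mm in the cup_hinge axes). With the cup upright it is on the side away from pouring; as the cup tips it swings up, over the top and down towards the tray's far end.
- cup_in (a point): a point on the cup's inner floor, 30 mm below the hinge axis, 8 mm to the handle side of it; axes as cup_hinge. The cup is open on top: its rim is 63 mm above this point (33 mm above the hinge axis); inside it is 86 mm long along x; the mouth reaches from y = -30 to +70 mm, the floor from -30 to +28 mm (the pouring side slopes out). The empty bottom is 91 mm above the table.
- tray_in (a point): centre of the floor (6 mm above the table) of the loader's open white feeder tray under and beyond the cup. x along the hinge axis, y the pouring direction, z up. Inside 130 mm (x) by 220 mm (y), walls 40 mm tall; the hinge axis runs above y = -40 mm.
- slug0_mid (a point): centre of a copper heat-spreader slug (None if absent): a 28 x 28 x 14 mm foot with an 18 x 18 x 7 mm boss on it, 21 mm tall in all, about 100 g; this point is on its axis half-way up, z towards the boss, x and y square to the foot's sides. Starts foot down on the table.
- slug1_mid (a point): centre of a copper heat-spreader slug (None if absent): a 28 x 28 x 14 mm foot with an 18 x 18 x 7 mm boss on it, 21 mm tall in all, about 100 g; this point is on its axis half-way up, z towards the boss, x and y square to the foot's sides. Starts foot down on the table.
- slug2_mid (a point): centre of a copper heat-spreader slug (None if absent): a 28 x 28 x 14 mm foot with an 18 x 18 x 7 mm boss on it, 21 mm tall in all, about 100 g; this point is on its axis half-way up, z towards the boss, x and y square to the foot's sides. Starts foot down on the table.
- slug3_mid (a point): centre of a copper heat-spreader slug (None if absent): a 28 x 28 x 14 mm foot with an 18 x 18 x 7 mm boss on it, 21 mm tall in all, about 100 g; this point is on its axis half-way up, z towards the boss, x and y square to the foot's sides. Starts foot down on the table.
- slug4_mid (a point): centre of a copper heat-spreader slug (None if absent): a 28 x 28 x 14 mm foot with an 18 x 18 x 7 mm boss on it, 21 mm tall in all, about 100 g; this point is on its axis half-way up, z towards the boss, x and y square to the foot's sides. Starts foot down on the table.
- slug5_mid (a point): centre of a copper heat-spreader slug (None if absent): a 28 x 28 x 14 mm foot with an 18 x 18 x 7 mm boss on it, 21 mm tall in all, about 100 g; this point is on its axis half-way up, z towards the boss, x and y square to the foot's sides. Starts foot down on the table.
- flux: bystander, to be left alone: white bottle, 44 mm wide, 100 tall; origin at its underside
- jar: bystander, to be left alone: amber jar, 52 mm wide, 60 tall; origin at its underside
- spool: bystander, to be left alone: small aluminium wire spool, 40 mm wide, 26 tall; origin at its underside
- driver: bystander, to be left alone: screwdriver, 150 mm long, lying; origin at its underside
- tweezers: bystander, to be left alone: steel tweezers, 120 mm long, lying; origin at its underside
- tin: bystander, to be left alone: dark flat tin, 50 x 70 x 22 mm; origin at its underside

How it is judged:
By the outcome, as a careful person would: the job done as asked, in the order asked, and still so for the second after the job is handed in, with the robot touching nothing.
Of slug0, slug1, slug2, slug3, slug4, slug5 only 4 to 6 are there at a start; the rules pass over those that are not, and their reading is None.
At some moment in a run one of slug0, slug1, slug2, slug3, slug4, slug5 may be knocked a few centimetres aside while the robot is not near it.
Once in a run the grip may slacken for a moment while it holds something.
It also fails if it takes over 210 s, if anything falls off the work surface, if the arm or the gripper's body presses on something with over 40 N, if the wrist force passes 120 N, or if a joint passes its speed limit or range.

## Working session

There is one attempt and no reset: what is moved stays moved. The work goes in short steps, Python scripts to look and compute and a tool call to move; the robot and the scene stay as the last step left them, time stands still between calls to the robot, and variables do not carry over. Pictures are saved under pics/ and viewed, and the job is handed in when it is done.

Besides the shell and the picture viewer there is one more tool, called after ">>>" as name(argument=value, ...) on one line, values as JSON. step_arm: Moves the arm, as the interface text tells. Its arguments: {"type":"object","properties":{"moves":{"type":"array","items":{"type":"object","properties":{"dx":{"type":"number"},"dy":{"type":"number"},"dz":{"type":"number"},"twist":{"type":"number"},"claw":{"type":"number"}}}},"grip_force":{"type":"number"}},"required":["moves"]}

```bash
mkdir -p pics; python3 - <<'E'
from plant import state, optics
import cv2,numpy as np
s=state();print(s)
for n in("scene","top"):
    c=optics.read_camera(n);cv2.imwrite(f"pics/{n}0.png",c["img"][:,:,::-1]);np.savez(f"{n}0.npz",**c)
    print(n,c["intrinsics"].tolist(),np.round(c["world_from_camera"],4).tolist())
E
```

```text
{'time': 0.0, 'joint_pos': array([-1.20802104,  0.39917857,  0.04503578,  1.53788514, -0.01867097,
        1.2069409 , -0.0506992 ]), 'dq': array([-5.47328285e-04,  2.28605777e-04, -5.89947448e-05, -1.41902661e-03,
        4.01854799e-04,  1.75691145e-03, -6.53771725e-04]), 'effort': array([-4.63961369e-04, -4.75110948e+01,  1.36449862e+00, -2.54218912e+01,
        1.16008474e-02,  9.31503164e-03,  6.33478209e-06]), 'ee_pos': array([0.28928438, 0.5813021 , 0.20816998]), 'eef_rot': array([-3.13960829e+00,  1.64206402e-04,  2.67993892e+00]), 'force': array([-0.06377368,  0.2794384 ,  0.1770311 ]), 'wrist_torque': array([-0.04076529,  0.0270476 , -0.01713926]), 'opening': 0.9997997103881768}
scene [[400.7756609677813, 0.0, 263.9432025791806], [0.0, 400.7756609677813, 194.47575528372516], [0.0, 0.0, 1.0]] [[0.6993, 0.5773, -0.4215, 0.951], [0.7146, -0.5785, 0.3933, -0.4419], [-0.0168, -0.5763, -0.8171, 0.8552], [0.0, 0.0, 0.0, 1.0]]
top [[378.86155311613203, 0.0, 255.46757790382557], [0.0, 378.86155311613203, 188.11799469512204], [0.0, 0.0, 1.0]] [[-0.0206, -0.9807, 0.1946, 0.3453], [-0.9998, 0.0215, 0.0024, -0.0525], [-0.0065, -0.1945, -0.9809, 1.1292], [0.0, 0.0, 0.0, 1.0]]
```

View pics/scene0.png

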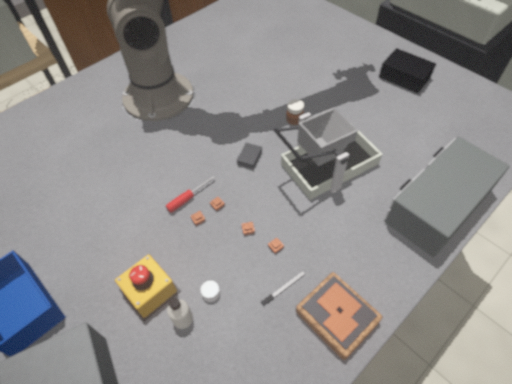

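View pics/top0.png

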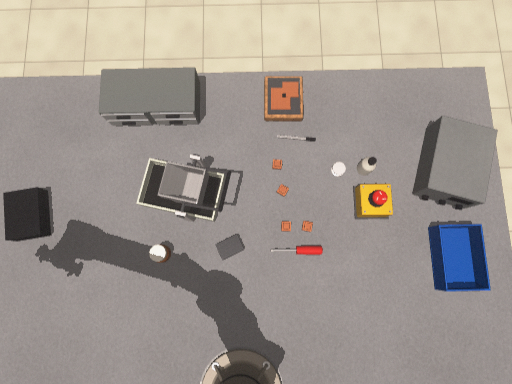

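The pictures show the cup and tray at top px (185,188), the console and mushroom at (378,198), and four slugs around (277..307,164..226). I'll zoom in for exact positions and to check for hidden slugs.

```bash
cat > h.py <<'E'
import cv2,numpy as np
from plant import state, optics
def cam(n): return optics.read_camera(n)
def ray(c,u,v):
    K=c["intrinsics"];T=c["world_from_camera"]
    d=T[:3,:3]@np.linalg.solve(K,np.array([u,v,1.]));return T[:3,3],d
def plane(c,u,v,z):
    o,d=ray(c,u,v);return o+d*(z-o[2])/d[2]
def tri(c1,p1,c2,p2):
    o1,d1=ray(c1,*p1);o2,d2=ray(c2,*p2)
    A=np.stack([d1,-d2],1);t=np.linalg.lstsq(A,o2-o1,rcond=None)[0]
    a=o1+t[0]*d1;b=o2+t[1]*d2;return (a+b)/2,np.linalg.norm(a-b)
def proj(c,p):
    T=c["world_from_camera"];q=T[:3,:3].T@(np.asarray(p)-T[:3,3]);q=c["intrinsics"]@q;return q[:2]/q[2]
def crop(c,name,u0,v0,u1,v1,k):
    im=c["img"][v0:v1,u0:u1,::-1];cv2.imwrite("pics/"+name+".png",cv2.resize(im,None,fx=k,fy=k,interpolation=cv2.INTER_CUBIC))
def mask(c,kind):
    hsv=cv2.cvtColor(c["img"],cv2.COLOR_RGB2HSV)
    if kind=="cu": return cv2.inRange(hsv,(4,90,60),(16,255,255))
    if kind=="red": return cv2.inRange(hsv,(0,150,60),(3,255,255))|cv2.inRange(hsv,(172,150,60),(180,255,255))
    if kind=="yel": return cv2.inRange(hsv,(20,120,60),(32,255,255))
def blobs(m,a=8):
    n,l,s,ce=cv2.connectedComponentsWithStats(m);return [(np.round(ce[i],1).tolist(),int(s[i,4]),s[i,:4].tolist()) for i in range(1,n) if s[i,4]>=a]
E
python3 - <<'E'
from h import *
t=dict(np.load("top0.npz"));s=dict(np.load("scene0.npz"))
crop(t,"t1",120,130,270,240,5);crop(t,"t2",260,120,410,260,5);crop(s,"s1",230,80,400,210,4.6);crop(s,"s2",100,170,310,340,3.5)
for c in(t,s):
  for k in("cu","red","yel"):print(k,blobs(mask(c,k)))
for b in blobs(mask(t,"cu")):print(b[0],plane(t,*b[0],.015).round(4))
for b in blobs(mask(s,"cu")):print(b[0],plane(s,*b[0],.012).round(4))
E
```

```text
cu [([282.3, 104.1], 555, [264, 76, 39, 45]), ([283.8, 95.0], 637, [271, 81, 28, 29]), ([276.8, 163.9], 85, [272, 159, 10, 10]), ([282.4, 189.7], 89, [277, 184, 12, 12]), ([378.0, 190.5], 11, [373, 190, 11, 3]), ([285.6, 225.7], 94, [281, 221, 10, 10]), ([306.9, 225.8], 98, [302, 221, 11, 11]), ([166.1, 254.2], 60, [159, 245, 12, 18])]
red [([378.9, 197.3], 148, [372, 191, 15, 14]), ([308.9, 249.6], 198, [296, 246, 26, 8])]
yel [([374.2, 200.4], 739, [356, 184, 37, 33])]
cu [([84.0, 28.8], 3266, [44, 0, 75, 70]), ([185.7, 6.8], 515, [169, 0, 46, 21]), ([292.1, 116.7], 41, [287, 113, 11, 9]), ([216.8, 203.3], 94, [211, 198, 13, 12]), ([197.5, 217.8], 99, [192, 212, 12, 12]), ([247.7, 227.9], 98, [243, 223, 11, 11]), ([275.4, 245.1], 115, [269, 239, 14, 13]), ([138.7, 274.7], 101, [129, 265, 22, 21]), ([339.2, 311.1], 1380, [318, 284, 43, 57]), ([339.2, 335.1], 523, [298, 308, 82, 49])]
red [([135.8, 269.4], 9, [133, 268, 6, 5]), ([139.3, 278.7], 60, [132, 271, 17, 13])]
yel [([146.8, 288.4], 1314, [117, 258, 57, 58])]
[282.3, 104.1] [ 0.8329 -0.1395  0.015 ]
[283.8, 95.0] [ 0.8633 -0.1452  0.015 ]
[276.8, 163.9] [ 0.6398 -0.1161  0.015 ]
[282.4, 189.7] [ 0.5597 -0.1304  0.015 ]
[378.0, 190.5] [ 0.551  -0.4158  0.015 ]
[285.6, 225.7] [ 0.4518 -0.1361  0.015 ]
[306.9, 225.8] [ 0.4502 -0.1986  0.015 ]
[166.1, 254.2] [0.3765 0.2135 0.015 ]
[84.0, 28.8] [-0.4867  0.0179  0.012 ]
[185.7, 6.8] [-0.3331  0.3714  0.012 ]
[292.1, 116.7] [0.3728 0.2214 0.012 ]
[216.8, 203.3] [ 0.4508 -0.1399  0.012 ]
[197.5, 217.8] [ 0.4499 -0.2021  0.012 ]
[247.7, 227.9] [ 0.5591 -0.1336  0.012 ]
[275.4, 245.1] [ 0.6398 -0.1193  0.012 ]
[138.7, 274.7] [ 0.474  -0.3927  0.012 ]
[339.2, 311.1] [ 0.8467 -0.1354  0.012 ]
[339.2, 335.1] [ 0.8787 -0.1743  0.012 ]
```

View pics/t1.png

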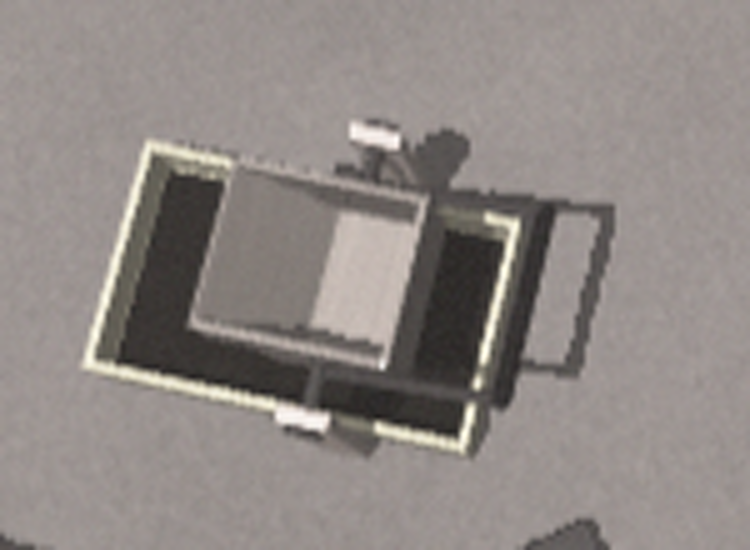

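View pics/t2.png

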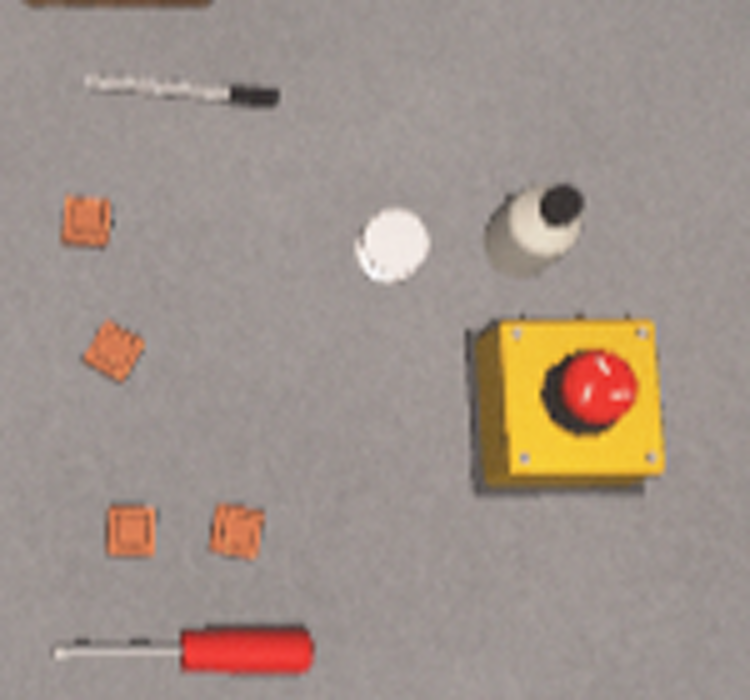

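View pics/s1.png

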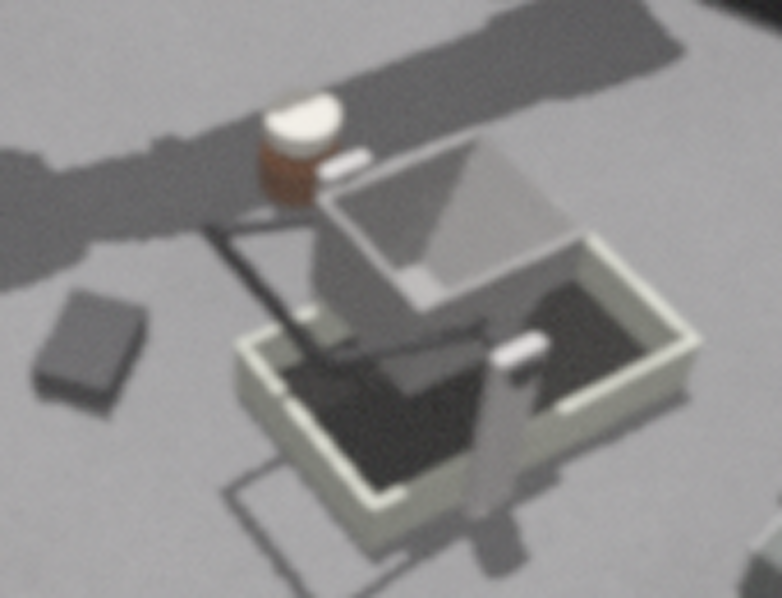

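View pics/s2.png

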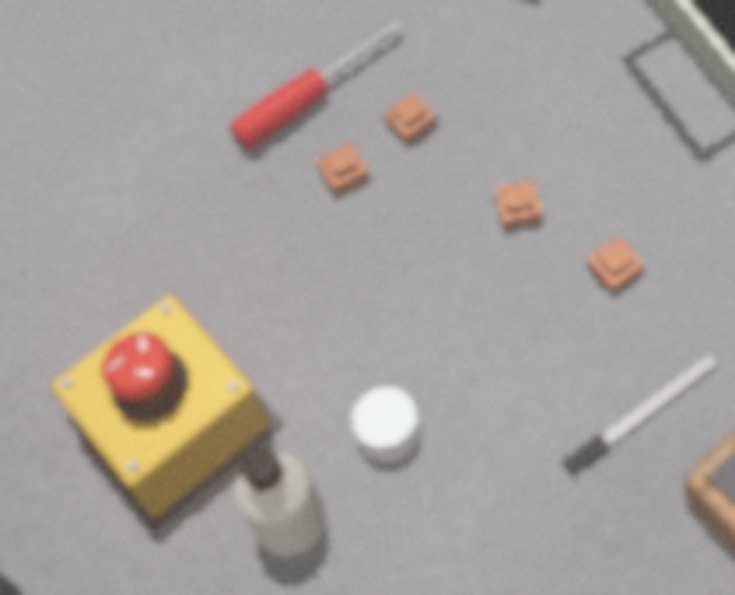

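```bash
python3 - <<'E'
from h import *
t=dict(np.load("top0.npz"));s=dict(np.load("scene0.npz"))
T=lambda x,y:(x/5+120-.4,y/5+130-.4); S=lambda x,y:(x/4.6+230-.4,y/4.6+80-.4)
print("head",tri(t,(379.6,197.2),s,(139.2,275.)))
print("posts",plane(t,*T(375,134),.137),plane(t,*T(302,420),.137), plane(s,*S(345,164),.137),plane(s,*S(521,349),.137))
for n,a,b in [("rimA handle +x",(428,198),(425,305)),("rim handle",(385,368),(320,200)),("pour",(232,163),(583,238)),("pour2",(190,325),(478,135)),("han1",(545,207),(325,360)),("han2",(505,398),(210,232))]:
    p,e=tri(t,T(*a),s,S(*b));print(n,p.round(4),round(e,4))
for n,c in(("t",t),("s",s)):
  big=cv2.resize(c["img"],None,fx=6,fy=6,interpolation=cv2.INTER_CUBIC)
  m=mask({"img":big},"cu");ct,_=cv2.findContours(m,cv2.RETR_EXTERNAL,cv2.CHAIN_APPROX_NONE)
  for k in ct:
    if 2000<cv2.contourArea(k)<6000:
      z=.012 
      P=np.array([plane(c,(q[0][0]+.5)/6-.5,(q[0][1]+.5)/6-.5,z)[:2] for q in k],np.float32)
      (x,y),(w,h),a=cv2.minAreaRect(P);print(n,round(x,4),round(y,4),round(w,4),round(h,4),round(a,1))
print(plane(t,230,246,.022),plane(t,158,252,.06),plane(t,339,169,.026))
print(plane(t,297,250,.01),plane(t,272,250,.01),plane(t,322,250,.01),plane(t,277,138,0),plane(t,315,138,0), plane(t,368,165,.1),plane(s,180,325,0))
E
```

```text
head (array([ 0.51827777, -0.39594157,  0.08710529]), np.float64(0.0017635605317947172))
posts [0.63360964 0.1134518  0.137     ] [0.47795297 0.15033934 0.137     ] [0.4774891  0.14917444 0.137     ] [0.63147657 0.11277432 0.137     ]
rimA handle +x [0.5907 0.081  0.1632] 0.0006
rim handle [0.5009 0.1028 0.1586] 0.0013
pour [0.6135 0.1856 0.1518] 0.0042
pour2 [0.5258 0.205  0.1537] 0.004
han1 [0.5825 0.0181 0.1672] 0.0024
han2 [0.4823 0.0394 0.1677] 0.002
t 0.3766 0.2172 0.0288 0.0517 78.2
t 0.452 -0.1366 0.0285 0.0299 86.2
t 0.4507 -0.1989 0.0293 0.0303 77.8
t 0.5602 -0.1305 0.0289 0.0303 58.2
t 0.6408 -0.1163 0.0294 0.0305 84.5
s 0.6401 -0.1195 0.0276 0.0281 82.2
s 0.5589 -0.1337 0.0248 0.029 56.7
s 0.4496 -0.2022 0.0268 0.0298 79.2
s 0.4505 -0.1401 0.027 0.029 87.6
[0.39585514 0.02732591 0.022     ] [0.38176355 0.22554845 0.06      ] [ 0.6169948  -0.30114035  0.026     ]
[ 0.38077689 -0.16708891  0.01      ] [ 0.38229594 -0.09424252  0.01      ] [ 0.37925913 -0.23987348  0.01      ] [ 0.72715915 -0.12024698  0.        ] [ 0.72445465 -0.23862609  0.        ] [ 0.60847759 -0.36619859  0.1       ] [ 0.62642628 -0.39476855  0.        ]
```

```bash
cat >> h.py <<'E'
from scipy.spatial.transform import Rotation as Ro
def go(*pts):
    s=state();p=s["ee_pos"];R=Ro.from_euler("xyz",s["eef_rot"]).as_matrix();y0=np.degrees(s["eef_rot"][2])
    print("t",round(s["time"],2),"pos",p.round(4),"rpy",np.degrees(s["eef_rot"]).round(2),"q",s["joint_pos"].round(2),"F",s["force"].round(1),"op",round(s["opening"]*85,1))
    for q in pts:
        d=R.T@(np.array(q[:3])-p)*100;tw=-((q[3]-y0+180)%360-180) if len(q)>3 else 0
        print(q,"-> dx %.2f dy %.2f dz %.2f twist %.1f"%(*d,tw),"rows",int(max(np.ceil(np.linalg.norm(d)/6.25),np.ceil(abs(tw)/10.7))))
E
python3 - <<'E'
from h import *
go((.45,.3,.28,110),(.5,.1,.28,100),(.518,-.396,.25,60),(.518,-.396,.13,60))
E
```

```text
t 0.1 pos [0.2893 0.5814 0.2083] rpy [-1.7990e+02  1.0000e-02  1.5355e+02] q [-1.21  0.4   0.05  1.54 -0.02  1.21 -0.05] F [-0.1  0.8  0.7] op 85.3
(0.45, 0.3, 0.28, 110) -> dx -26.92 dy -18.05 dz -7.14 twist 43.5 rows 6
(0.5, 0.1, 0.28, 100) -> dx -40.31 dy -33.73 dz -7.11 twist 53.5 rows 9
(0.518, -0.396, 0.25, 60) -> dx -64.01 dy -77.33 dz -4.03 twist 93.5 rows 17
(0.518, -0.396, 0.13, 60) -> dx -64.01 dy -77.31 dz 7.97 twist 93.5 rows 17
```

>>> step_arm(moves=[{"dx": -27, "dy": -18, "dz": -7, "twist": 43, "claw": 0}, {"dx": -27, "dy": -18, "dz": -7, "twist": 43, "claw": 0}, {"dx": -27, "dy": -18, "dz": -7, "twist": 43, "claw": 0}, {"dx": -27, "dy": -18, "dz": -7, "twist": 43, "claw": 0}, {"dx": -27, "dy": -18, "dz": -7, "twist": 43, "claw": 0}, {"dx": -40, "dy": -34, "dz": -7, "twist": 53, "claw": 0}, {"dx": -40, "dy": -34, "dz": -7, "twist": 53, "claw": 0}, {"dx": -40, "dy": -34, "dz": -7, "twist": 53, "claw": 0}])

```text
time: 1.1
ee_pos: [0.4872, 0.1331, 0.2784]
eef_rot: [-3.142, -0.0, 1.755]
force: [1.1, -0.3, -0.2]
opening: 0.005
```

```bash
python3 - <<'E'
from h import *
go((.518,-.396,.25,60),(.518,-.396,.13,60))
E
```

```text
t 1.1 pos [0.4872 0.1331 0.2784] rpy [-1.8000e+02 -2.0000e-02  1.0056e+02] q [-0.78  0.09  0.46  1.79 -0.04  1.27 -0.12] F [ 1.1 -0.3 -0.2] op 0.4
(0.518, -0.396, 0.25, 60) -> dx -52.58 dy -6.67 dz 2.82 twist 40.6 rows 9
(0.518, -0.396, 0.13, 60) -> dx -52.58 dy -6.67 dz 14.82 twist 40.6 rows 9
```

>>> step_arm(moves=[{"dx": -52.6, "dy": -6.7, "dz": 2.8, "twist": 40}, {"dx": -52.6, "dy": -6.7, "dz": 2.8, "twist": 40}, {"dx": -52.6, "dy": -6.7, "dz": 2.8, "twist": 40}, {"dx": -52.6, "dy": -6.7, "dz": 2.8, "twist": 40}, {"dx": -52.6, "dy": -6.7, "dz": 2.8, "twist": 40}, {"dx": -52.6, "dy": -6.7, "dz": 2.8, "twist": 40}, {"dx": -52.6, "dy": -6.7, "dz": 2.8, "twist": 40}, {"dx": -52.6, "dy": -6.7, "dz": 2.8, "twist": 40}])

```text
invalid input
```

```bash
python3 - <<'E'
from h import *
go((.518,-.396,.2,60),(.518,-.396,.11,60))
E
```

```text
t 1.1 pos [0.4872 0.1331 0.2784] rpy [-1.8000e+02 -2.0000e-02  1.0056e+02] q [-0.78  0.09  0.46  1.79 -0.04  1.27 -0.12] F [ 1.1 -0.3 -0.2] op 0.4
(0.518, -0.396, 0.2, 60) -> dx -52.58 dy -6.67 dz 7.82 twist 40.6 rows 9
(0.518, -0.396, 0.11, 60) -> dx -52.58 dy -6.67 dz 16.82 twist 40.6 rows 9
```

>>> step_arm(moves=[{"dx": -52.5, "dy": -6.5, "dz": 3, "twist": 40, "claw": 0}, {"dx": -52.5, "dy": -6.5, "dz": 3, "twist": 40, "claw": 0}, {"dx": -52.5, "dy": -6.5, "dz": 3, "twist": 40, "claw": 0}, {"dx": -52.5, "dy": -6.5, "dz": 3, "twist": 40, "claw": 0}, {"dx": -52.5, "dy": -6.5, "dz": 3, "twist": 40, "claw": 0}, {"dx": -52.5, "dy": -6.5, "dz": 3, "twist": 40, "claw": 0}, {"dx": -52.5, "dy": -6.5, "dz": 3, "twist": 40, "claw": 0}, {"dx": -52.5, "dy": -6.5, "dz": 3, "twist": 40, "claw": 0}])

```text
time: 2.1
ee_pos: [0.5178, -0.3645, 0.2495]
eef_rot: [-3.141, -0.001, 1.058]
force: [1.6, 1.2, 0.9]
opening: -0.004
```

```bash
python3 - <<'E'
from h import *
go((.518,-.396,.2,60),(.518,-.396,.11,60))
E
```

```text
t 2.1 pos [ 0.5178 -0.3645  0.2495] rpy [-1.7997e+02 -4.0000e-02  6.0600e+01] q [-0.01  0.44  0.79  1.54 -0.32  1.3   0.3 ] F [1.6 1.2 0.9] op -0.3
(0.518, -0.396, 0.2, 60) -> dx -2.74 dy 1.57 dz 4.95 twist 0.6 rows 1
(0.518, -0.396, 0.11, 60) -> dx -2.75 dy 1.57 dz 13.95 twist 0.6 rows 3
```

>>> step_arm(moves=[{"dx": -2.7, "dy": 1.6, "dz": 5, "twist": 0, "claw": 0}, {"dx": -2.7, "dy": 1.6, "dz": 11, "twist": 0, "claw": 0}, {"dx": -2.7, "dy": 1.6, "dz": 13.5, "twist": 0, "claw": 0}, {"dx": -2.7, "dy": 1.6, "dz": 13.5, "twist": 0, "claw": 0}])

```text
time: 2.6
ee_pos: [0.5168, -0.3929, 0.1124]
eef_rot: [-3.136, -0.001, 1.057]
force: [0.3, 0.1, 0.6]
opening: 0.0
```

```bash
python3 - <<'E'
from h import *
go((.518,-.396,.103),(.518,-.396,.093))
E
```

```text
t 2.6 pos [ 0.5168 -0.3929  0.1124] rpy [-1.7967e+02 -3.0000e-02  6.0540e+01] q [ 0.09  0.59  0.72  1.65 -0.43  1.07  0.42] F [0.3 0.1 0.6] op 0.0
(0.518, -0.396, 0.103) -> dx -0.21 dy 0.27 dz 0.93 twist 0.0 rows 1
(0.518, -0.396, 0.093) -> dx -0.21 dy 0.27 dz 1.93 twist 0.0 rows 1
```

>>> step_arm(moves=[{"dx": -0.2, "dy": 0.2, "dz": 0.5, "twist": 0, "claw": 0}, {"dx": -0.2, "dy": 0.2, "dz": 0.9, "twist": 0, "claw": 0}, {"dx": -0.2, "dy": 0.2, "dz": 1.2, "twist": 0, "claw": 0}, {"dx": -0.2, "dy": 0.2, "dz": 1.4, "twist": 0, "claw": 0}, {"dx": -0.2, "dy": 0.2, "dz": 1.6, "twist": 0, "claw": 0}, {"dx": -0.2, "dy": 0.2, "dz": 1.8, "twist": 0, "claw": 0}, {"dx": -0.2, "dy": 0.2, "dz": 1.9, "twist": 0, "claw": 0}, {"dx": -0.2, "dy": 0.2, "dz": 1.9, "twist": 0, "claw": 0}])

```text
time: 3.6
ee_pos: [0.519, -0.3972, 0.096]
eef_rot: [-3.141, -0.0, 1.057]
force: [-0.4, 0.0, -0.4]
opening: -0.001
```

>>> step_arm(moves=[{"dx": 0, "dy": 0, "dz": 0.2, "twist": 0, "claw": 0}, {"dx": 0, "dy": 0, "dz": 0.3, "twist": 0, "claw": 0}, {"dx": 0, "dy": 0, "dz": 0.4, "twist": 0, "claw": 0}, {"dx": 0, "dy": 0, "dz": 0.4, "twist": 0, "claw": 0}])

```text
time: 4.1
ee_pos: [0.519, -0.3971, 0.0921]
eef_rot: [-3.141, -0.0, 1.057]
force: [0.1, -0.7, 0.7]
opening: -0.001
```

```bash
python3 - <<'E'
from h import *
t=cam("top");s=cam("scene");crop(t,"t3",310,150,430,240,6);crop(s,"s3",70,200,220,340,4.2)
E
```

```text
(no output)
```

View pics/s3.png

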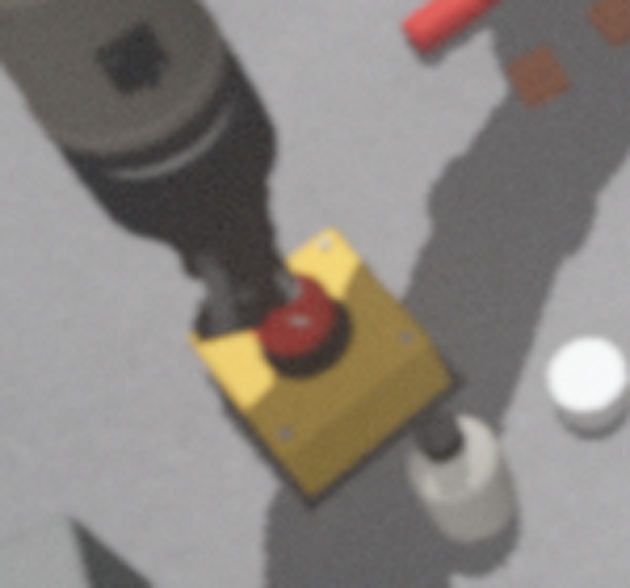

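View pics/t3.png

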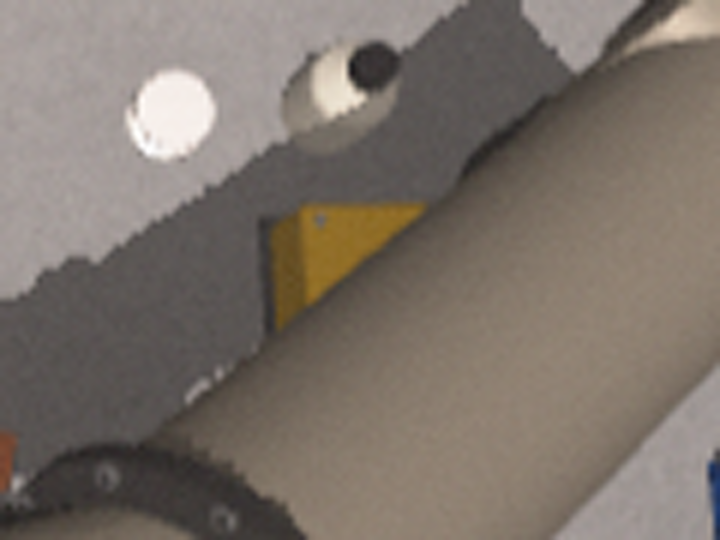

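```bash
python3 - <<'E'
from h import *
t=cam("top");s=cam("scene");
for p in((.519,-.397,.081),(.519,-.397,.092),(.519,-.397,.16)):
    a=proj(s,p);print(a,(a-[70,200])*4.2)
print(proj(s,(.29,.58,.2)),proj(t,(.29,.58,.2)))
T=s["world_from_camera"];print(T.round(3).tolist())
print(state()["force"],state()["ee_pos"],state()["wrist_torque"])
crop(s,"s4",100,220,180,300,8)
cv2.imwrite("pics/s5.png",s["img"][:,:,::-1])
E
```

```text
[140.20952893 276.70070623] [294.88002151 322.14296618]
[138.76896944 274.51288461] [288.82967164 312.95411536]
[129.11501457 259.85112904] [248.28306121 251.37474197]
[355.92952538  -1.70348384] [ -7.06770055 292.48354064]
[[0.699, 0.577, -0.422, 0.951], [0.715, -0.578, 0.393, -0.442], [-0.017, -0.576, -0.817, 0.855], [0.0, 0.0, 0.0, 1.0]]
[-1.05947012 -0.49452188  0.10545834] [ 0.51909174 -0.39719817  0.09221693] [-0.01889409 -0.04256389  0.01074472]
```

View pics/s4.png

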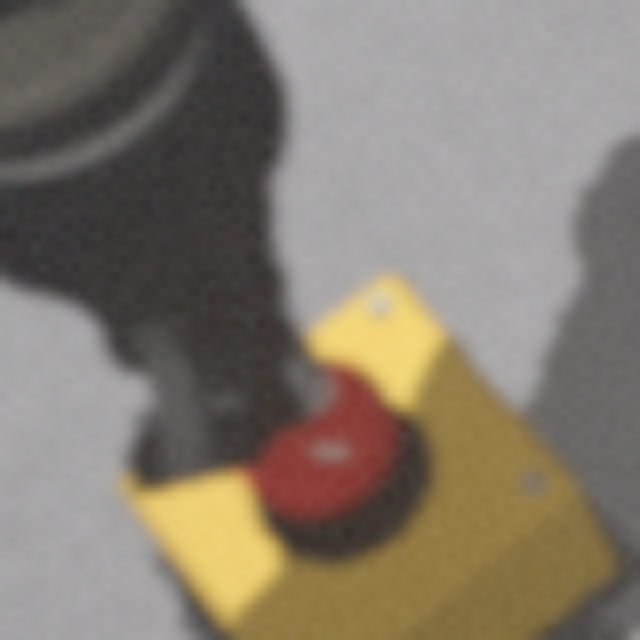

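View pics/s5.png

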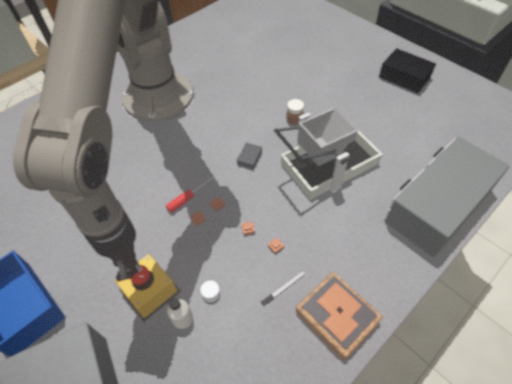

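```bash
python3 - <<'E'
from h import *
s=dict(np.load("scene0.npz"))
f=lambda x,y:((x+.5)/8-.5+100,(y+.5)/8-.5+220)
for z in(.06,.08,.1,.12,.14):
    print(z,[plane(s,*f(*q),z)[:2].round(3).tolist() for q in((150,485),(250,468),(310,400),(280,130))], ((proj(s,(.519,-.397,z))-[100,220])*8).round())
print("head0 outline in crop coords"); m=mask(s,"red"); print([(np.array(b[0])-[100,220])*8 for b in blobs(m,5)])
crop(s,"s6",100,220,180,300,8)
E
```

```text
0.06 [[0.481, -0.434], [0.496, -0.412], [0.491, -0.389], [0.414, -0.348]] [343. 486.]
0.08 [[0.493, -0.434], [0.507, -0.413], [0.502, -0.391], [0.428, -0.35]] [323. 455.]
0.1 [[0.505, -0.434], [0.519, -0.413], [0.514, -0.392], [0.441, -0.353]] [302. 423.]
0.12 [[0.516, -0.434], [0.53, -0.414], [0.525, -0.393], [0.455, -0.355]] [280. 390.]
0.14 [[0.528, -0.434], [0.542, -0.415], [0.537, -0.395], [0.468, -0.357]] [257. 355.]
head0 outline in crop coords
[array([286.4, 395.2]), array([314.4, 469.6])]
```

View pics/s6.png

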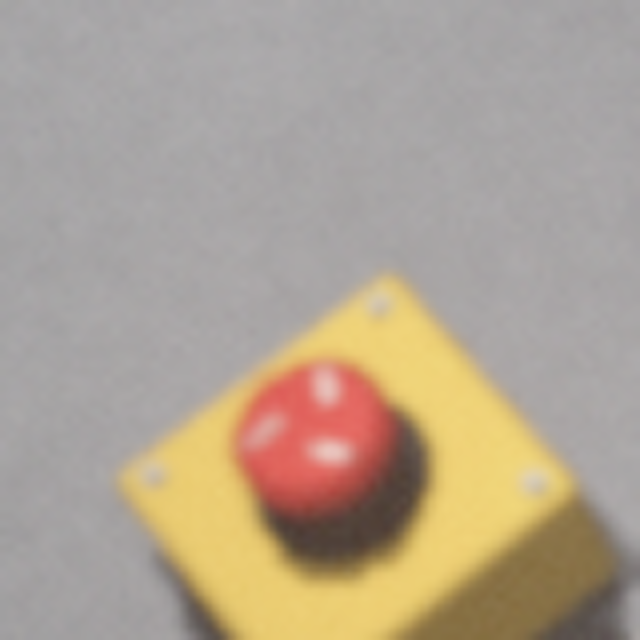

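>>> step_arm(moves=[{"dx": 0, "dy": 0, "dz": -5, "twist": 0, "claw": 0}, {"dx": 0, "dy": 0, "dz": -6, "twist": 0, "claw": 0}, {"dx": 0, "dy": 0, "dz": -6, "twist": 0, "claw": 0}])

```text
time: 4.68
ee_pos: [0.5194, -0.3975, 0.1529]
eef_rot: [3.14, -0.0, 1.057]
force: [0.9, 0.1, -0.1]
opening: 0.002
```

```bash
python3 - <<'E'
from h import *
s=cam("scene");print(state()["ee_pos"],state()["eef_rot"],state()["opening"])
p=state()["ee_pos"]
im=cv2.resize(s["img"][190:310,60:200,::-1],None,fx=5,fy=5,interpolation=cv2.INTER_CUBIC)
for dz in(.011,0,-.011):
    u=proj(s,p-[0,0,dz]);cv2.circle(im,tuple(int(v) for v in (u-[60,190])*5),3,(0,255,0),-1)
cv2.imwrite("pics/s7.png",im)
E
```

```text
[ 0.51887239 -0.3967741   0.15169797] [-3.14100094e+00 -5.65260611e-04  1.05683899e+00] -0.0042351752074697565
```

View pics/s7.png

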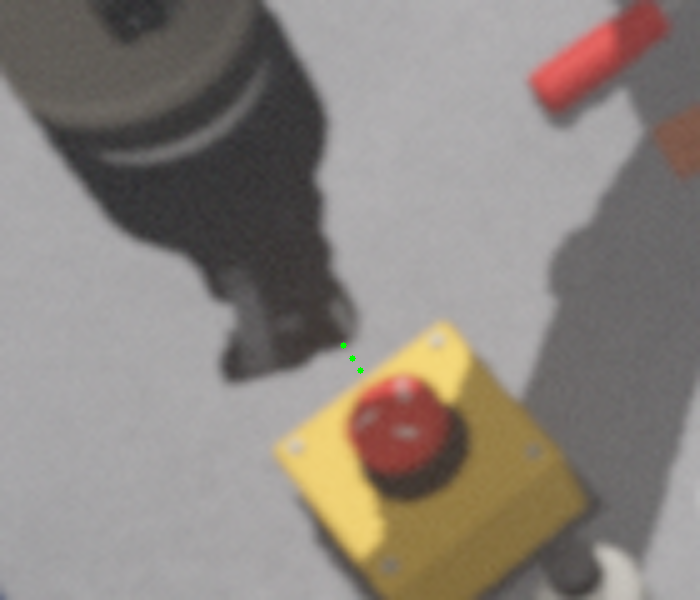

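>>> step_arm(moves=[{"dx": 0, "dy": 0, "dz": -5, "twist": 0, "claw": 8.5}, {"dx": 0, "dy": 0, "dz": -5, "twist": 0, "claw": 8.5}, {"dx": 0, "dy": 0, "dz": -5, "twist": 0, "claw": 8.5}, {"dx": 0, "dy": 0, "dz": -5, "twist": 0, "claw": 8.5}, {"dx": 0, "dy": 0, "dz": -5, "twist": 0, "claw": 8.5}, {"dx": 0, "dy": 0, "dz": -5, "twist": 0, "claw": 8.5}])

```text
time: 5.48
ee_pos: [0.5188, -0.397, 0.2016]
eef_rot: [-3.141, -0.0, 1.057]
force: [0.5, 0.4, 0.4]
opening: 0.998
```

```bash
python3 - <<'E'
from h import *
s=cam("scene");print(state()["ee_pos"],state()["eef_rot"],state()["opening"])
p=state()["ee_pos"];R=Ro.from_euler("xyz",state()["eef_rot"]).as_matrix()
im=cv2.resize(s["img"][160:280,50:190,::-1],None,fx=5,fy=5,interpolation=cv2.INTER_CUBIC)
for o,c in(((0,0,0),(0,255,0)),((0,.0425,0),(255,0,0)),((0,-.0425,0),(255,0,0)),((0,0,-.1),(0,255,0))):
    u=proj(s,p+R@np.array(o));cv2.circle(im,tuple(int(v) for v in (u-[50,160])*5),3,c,-1)
cv2.imwrite("pics/s8.png",im)
E
```

```text
[ 0.51890359 -0.39709322  0.20177724] [-3.14095925e+00 -8.06193945e-05  1.05665750e+00] 0.9952202490900546
```

View pics/s8.png

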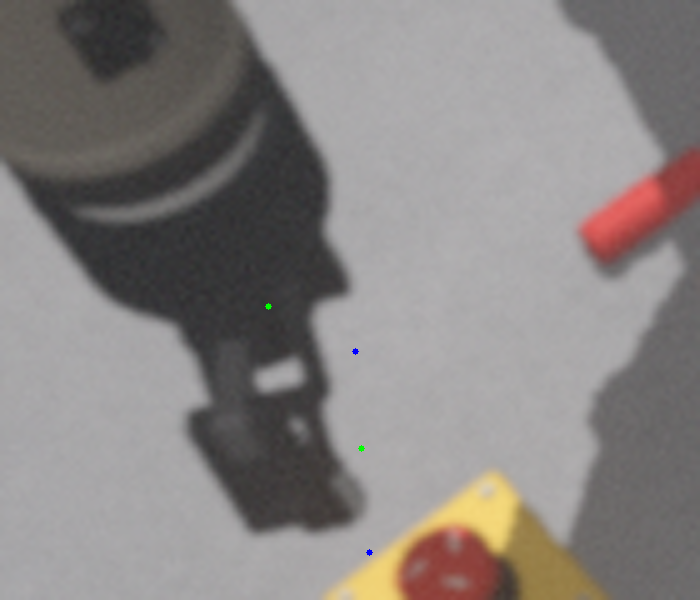

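```bash
python3 - <<'E'
from h import *
go((.6,-.2,.25,90),(.6,-.2,.25,150),(.6,-.2,.25,0))
E
```

```text
t 5.53 pos [ 0.5189 -0.3971  0.2018] rpy [-179.96   -0.     60.54] q [ 0.06  0.51  0.77  1.55 -0.37  1.23  0.37] F [ 0.3 -0.2  0.4] op 84.6
(0.6, -0.2, 0.25, 90) -> dx 21.15 dy -2.63 dz -4.82 twist -29.5 rows 4
(0.6, -0.2, 0.25, 150) -> dx 21.15 dy -2.63 dz -4.82 twist -89.5 rows 9
(0.6, -0.2, 0.25, 0) -> dx 21.15 dy -2.63 dz -4.82 twist 60.5 rows 6
```

>>> step_arm(moves=[{"dx": 21, "dy": -2.5, "dz": -5, "twist": -75, "claw": 8.5}, {"dx": 21, "dy": -2.5, "dz": -5, "twist": -75, "claw": 8.5}, {"dx": 21, "dy": -2.5, "dz": -5, "twist": -75, "claw": 8.5}, {"dx": 21, "dy": -2.5, "dz": -5, "twist": -75, "claw": 8.5}, {"dx": 21, "dy": -2.5, "dz": -5, "twist": -75, "claw": 8.5}, {"dx": 21, "dy": -2.5, "dz": -5, "twist": -75, "claw": 8.5}, {"dx": 21, "dy": -2.5, "dz": -5, "twist": -75, "claw": 8.5}, {"dx": 21, "dy": -2.5, "dz": -5, "twist": -75, "claw": 8.5}])

```text
time: 6.52
ee_pos: [0.6004, -0.2022, 0.2522]
eef_rot: [3.141, -0.0, 2.363]
force: [0.3, 1.2, -0.0]
opening: 0.994
```

```bash
cat >> h.py <<'E'
def gv(n,name,w=70,h=60,k=5):
    s=cam(n);st=state();print(st["ee_pos"].round(4),np.degrees(st["eef_rot"]).round(1),st["opening"])
    p=st["ee_pos"];R=Ro.from_euler("xyz",st["eef_rot"]).as_matrix()
    c=proj(s,p);u0=int(np.clip(c[0]-w,0,512-2*w));v0=int(np.clip(c[1]-h,0,384-2*h))
    im=cv2.resize(s["img"][v0:v0+2*h,u0:u0+2*w,::-1],None,fx=k,fy=k,interpolation=cv2.INTER_CUBIC)
    for o,cc in(((0,0,0),(0,255,0)),((0,.0425,0),(255,0,0)),((0,-.0425,0),(255,255,0)),((0,0,-.1),(0,255,0)),((0,0,.011),(0,0,255))):
        u=proj(s,p+R@np.array(o));cv2.circle(im,tuple(int(v) for v in (u-[u0,v0])*k),3,cc,-1)
    cv2.imwrite("pics/"+name+".png",im)
E
python3 - <<'E'
from h import *
gv("scene","s9");gv("top","t9")
E
```

```text
[ 0.6004 -0.2022  0.2522] [180.   -0.  135.4] 0.9954857421232071
[ 0.6005 -0.2022  0.2522] [180.   -0.  135.4] 0.9978885348867739
```

View pics/s9.png

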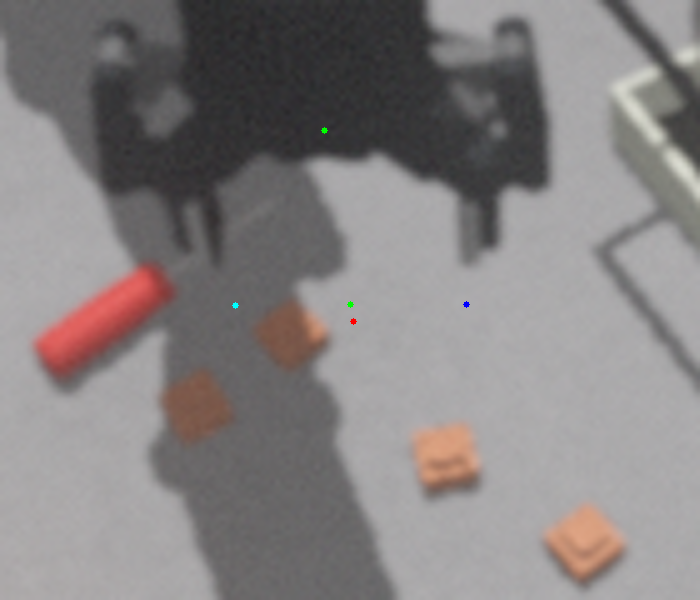

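View pics/t9.png

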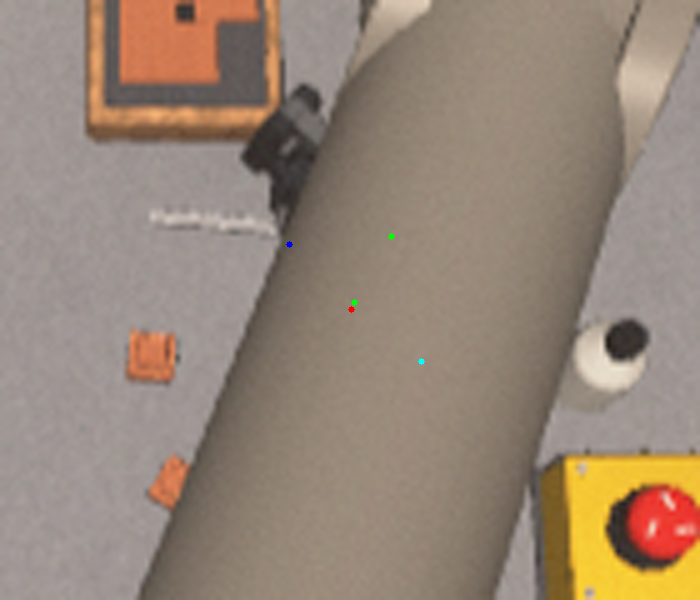

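```bash
python3 - <<'E'
from h import *
go((.518,-.396,.2,60),(.518,-.396,.11,60))
E
```

```text
t 6.62 pos [ 0.6005 -0.2022  0.2522] rpy [180.    -0.   135.37] q [-0.1   0.37  0.48  1.53 -0.18  1.28  1.2 ] F [-0.3 -0.7 -0.2] op 84.8
(0.518, -0.396, 0.2, 60) -> dx -7.75 dy -19.58 dz 5.21 twist 75.4 rows 8
(0.518, -0.396, 0.11, 60) -> dx -7.75 dy -19.58 dz 14.21 twist 75.4 rows 8
```

>>> step_arm(moves=[{"dx": -7.7, "dy": -19.5, "dz": 5, "twist": 0, "claw": 0}, {"dx": -7.7, "dy": -19.5, "dz": 5, "twist": 0, "claw": 0}, {"dx": -7.7, "dy": -19.5, "dz": 5, "twist": 0, "claw": 0}, {"dx": -7.7, "dy": -19.5, "dz": 5, "twist": 0, "claw": 0}, {"dx": -7.7, "dy": -19.5, "dz": 10, "twist": 0, "claw": 0}, {"dx": -7.7, "dy": -19.5, "dz": 14, "twist": 0, "claw": 0}, {"dx": -7.7, "dy": -19.5, "dz": 14, "twist": 0, "claw": 0}])

```text
time: 7.5
ee_pos: [0.5168, -0.3932, 0.1088]
eef_rot: [-3.14, -0.007, 2.364]
force: [-0.0, 0.3, 0.8]
opening: 0.001
```

```bash
python3 - <<'E'
from h import *
gv("scene","s10",50,45,7)
E
```

```text
[ 0.5184 -0.3947  0.1115] [-1.800e+02 -1.000e-01  1.355e+02] 0.0008835563085513938
```

View pics/s10.png

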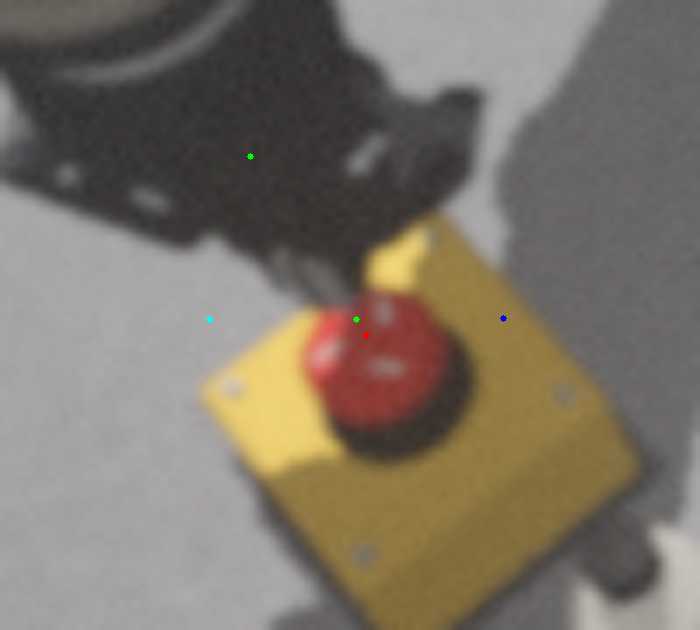

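>>> step_arm(moves=[{"dx": 0, "dy": 0.1, "dz": 1, "twist": 0, "claw": 0}, {"dx": 0, "dy": 0.1, "dz": 1.5, "twist": 0, "claw": 0}, {"dx": 0, "dy": 0.1, "dz": 2, "twist": 0, "claw": 0}, {"dx": 0, "dy": 0.1, "dz": 2.4, "twist": 0, "claw": 0}, {"dx": 0, "dy": 0.1, "dz": 2.7, "twist": 0, "claw": 0}, {"dx": 0, "dy": 0.1, "dz": 2.7, "twist": 0, "claw": 0}])

```text
time: 8.3
ee_pos: [0.5195, -0.3943, 0.0849]
eef_rot: [3.142, -0.0, 2.366]
force: [-0.3, -0.4, 0.4]
opening: -0.002
```

>>> step_arm(moves=[{"dx": 0, "dy": 0, "dz": 0.2, "twist": 0, "claw": 0}, {"dx": 0, "dy": 0, "dz": 0.3, "twist": 0, "claw": 0}, {"dx": 0, "dy": 0, "dz": 0.4, "twist": 0, "claw": 0}])

```text
time: 8.68
ee_pos: [0.5197, -0.3945, 0.0812]
eef_rot: [3.141, 0.0, 2.366]
force: [0.1, -0.6, -0.0]
opening: 0.003
```

>>> step_arm(moves=[{"dx": 0, "dy": 0, "dz": 0.2, "twist": 0, "claw": 0}, {"dx": 0, "dy": 0, "dz": 0.3, "twist": 0, "claw": 0}, {"dx": 0, "dy": 0, "dz": 0.3, "twist": 0, "claw": 0}])

```text
time: 9.05
ee_pos: [0.5196, -0.3944, 0.0781]
eef_rot: [3.142, -0.0, 2.366]
force: [0.3, -0.1, 0.1]
opening: 0.001
```

>>> step_arm(moves=[{"dx": 0, "dy": 0, "dz": 0.2, "twist": 0, "claw": 0}, {"dx": 0, "dy": 0, "dz": 0.3, "twist": 0, "claw": 0}, {"dx": 0, "dy": 0, "dz": 0.3, "twist": 0, "claw": 0}])

```text
time: 9.43
ee_pos: [0.5195, -0.3944, 0.075]
eef_rot: [3.142, -0.0, 2.366]
force: [0.4, 0.6, -0.2]
opening: 0.001
```

```bash
python3 - <<'E'
from h import *
gv("scene","s11",50,45,7)
E
```

```text
[ 0.5196 -0.3944  0.0751] [180.   -0.  135.5] 0.004728072958288538
```

View pics/s11.png

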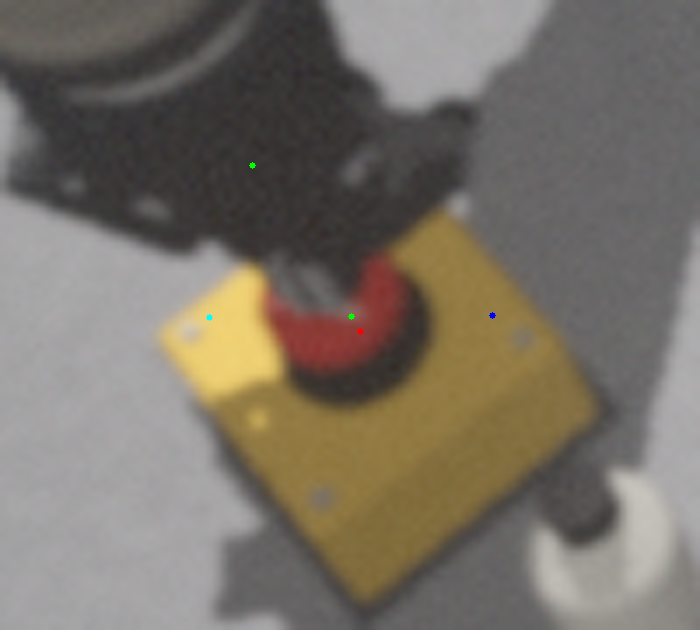

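>>> step_arm(moves=[{"dx": 0, "dy": 0, "dz": 0.2, "twist": 0, "claw": 0}, {"dx": 0, "dy": 0, "dz": 0.3, "twist": 0, "claw": 0}, {"dx": 0, "dy": 0, "dz": 0.3, "twist": 0, "claw": 0}])

```text
time: 9.85
ee_pos: [0.5199, -0.3947, 0.0729]
eef_rot: [3.141, 0.001, 2.366]
force: [-1.2, 0.6, 4.7]
opening: 0.0
```

>>> step_arm(moves=[{"dx": 0, "dy": 0, "dz": 0.2, "twist": 0, "claw": 0}, {"dx": 0, "dy": 0, "dz": 0.3, "twist": 0, "claw": 0}, {"dx": 0, "dy": 0, "dz": 0.3, "twist": 0, "claw": 0}])

```text
time: 10.22
ee_pos: [0.52, -0.3947, 0.0699]
eef_rot: [3.141, 0.001, 2.366]
force: [0.2, 1.2, 6.3]
opening: 0.004
```

>>> step_arm(moves=[{"dx": 0, "dy": 0, "dz": 0.2, "twist": 0, "claw": 0}, {"dx": 0, "dy": 0, "dz": 0.4, "twist": 0, "claw": 0}, {"dx": 0, "dy": 0, "dz": 0.6, "twist": 0, "claw": 0}, {"dx": 0, "dy": 0, "dz": 0.6, "twist": 0, "claw": 0}])

```text
time: 10.72
ee_pos: [0.5202, -0.395, 0.0642]
eef_rot: [3.141, 0.001, 2.366]
force: [-0.8, -0.3, 9.5]
opening: -0.003
```

>>> step_arm(moves=[{"dx": 0, "dy": 0, "dz": 0.2, "twist": 0, "claw": 0}, {"dx": 0, "dy": 0, "dz": 0.3, "twist": 0, "claw": 0}])

```text
time: 10.98
ee_pos: [0.5208, -0.3956, 0.0639]
eef_rot: [3.14, 0.003, 2.365]
force: [-3.7, 4.4, 25.2]
opening: -0.0
```

>>> step_arm(moves=[{"dx": 0, "dy": 0, "dz": -1, "twist": 0, "claw": 0}, {"dx": 0, "dy": 0, "dz": -3, "twist": 0, "claw": 0}, {"dx": 0, "dy": 0, "dz": -8, "twist": 0, "claw": 2}, {"dx": 0, "dy": 0, "dz": -14, "twist": 0, "claw": 5}, {"dx": 0, "dy": 0, "dz": -16, "twist": 0, "claw": 5}, {"dx": 0, "dy": 0, "dz": -16, "twist": 0, "claw": 5}])

```text
time: 11.72
ee_pos: [0.5204, -0.3952, 0.2223]
eef_rot: [3.141, 0.004, 2.366]
force: [-0.2, 0.7, 0.2]
opening: 0.588
```

```bash
python3 - <<'E'
from h import *
s=cam("scene");t=cam("top")
crop(s,"s12",90,160,310,320,3.2)
for n,c,in(("t",t),("s",s)):
  big=cv2.resize(c["img"],None,fx=6,fy=6,interpolation=cv2.INTER_CUBIC)
  m=mask({"img":big},"cu");ct,_=cv2.findContours(m,cv2.RETR_EXTERNAL,cv2.CHAIN_APPROX_NONE)
  for k in ct:
    if 1500<cv2.contourArea(k)<6000:
      P=np.array([plane(c,(q[0][0]+.5)/6-.5,(q[0][1]+.5)/6-.5,.012)[:2] for q in k],np.float32)
      (x,y),(w,h),a=cv2.minAreaRect(P);print(n,round(x,4),round(y,4),round(w,4),round(h,4),round(a,1))
go((.64,-.118,.1,173),(.64,-.118,.02,173))
E
```

```text
t 0.4518 -0.1367 0.0284 0.0302 87.1
t 0.4507 -0.1986 0.0292 0.0304 77.3
t 0.5602 -0.1305 0.0289 0.0302 58.2
t 0.6407 -0.1166 0.0289 0.0306 82.9
s 0.4761 -0.3929 0.045 0.048 7.6
s 0.6402 -0.1195 0.0281 0.0276 84.8
s 0.559 -0.1337 0.0245 0.0285 57.1
s 0.449 -0.2001 0.0274 0.0339 74.7
s 0.4499 -0.1407 0.0276 0.0319 87.0
t 11.82 pos [ 0.5191 -0.3937  0.2189] rpy [-1.7999e+02 -1.2000e-01  1.3556e+02] q [ 0.2   0.44  0.53  1.53 -0.23  1.24  1.57] F [-0.1  0.6  0.3] op 49.9
(0.64, -0.118, 0.1, 173) -> dx 10.65 dy 28.15 dz 11.91 twist -37.4 rows 6
(0.64, -0.118, 0.02, 173) -> dx 10.63 dy 28.15 dz 19.91 twist -37.4 rows 6
```

View pics/s12.png

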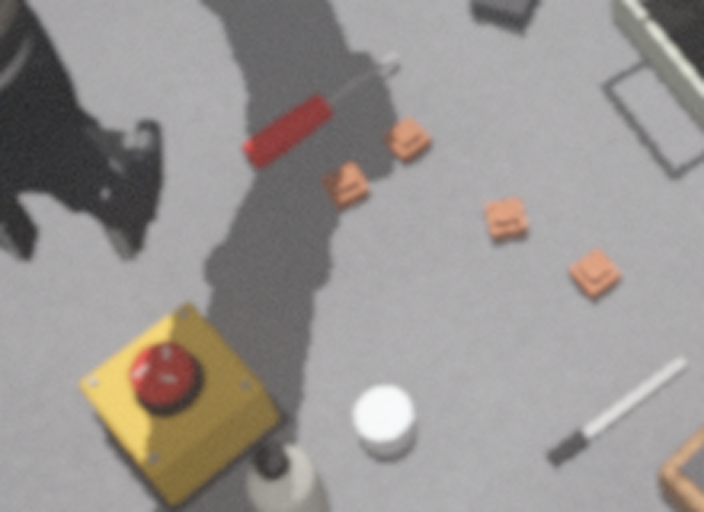

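>>> step_arm(moves=[{"dx": 10.6, "dy": 28, "dz": 3, "twist": -37, "claw": 5}, {"dx": 10.6, "dy": 28, "dz": 3, "twist": -37, "claw": 5}, {"dx": 10.6, "dy": 28, "dz": 3, "twist": -37, "claw": 5}, {"dx": 10.6, "dy": 28, "dz": 3, "twist": -37, "claw": 5}, {"dx": 10.6, "dy": 28, "dz": 9, "twist": -37, "claw": 5}, {"dx": 10.6, "dy": 28, "dz": 15, "twist": -37, "claw": 5}, {"dx": 10.6, "dy": 28, "dz": 20, "twist": -37, "claw": 5}, {"dx": 10.6, "dy": 28, "dz": 20, "twist": -37, "claw": 5}])

```text
time: 12.82
ee_pos: [0.6334, -0.1184, 0.0132]
eef_rot: [3.141, -0.015, 3.012]
force: [0.3, 0.0, -0.3]
opening: 0.589
```

```bash
python3 - <<'E'
from h import *
gv("scene","s13",50,45,7);go((.64,-.118,-.01,173))
E
```

```text
[ 0.637  -0.1199  0.017 ] [-180.    -0.4  172.5] 0.5823010686825194
t 12.88 pos [ 0.637  -0.1199  0.017 ] rpy [-179.98   -0.43  172.55] q [-0.08  0.61  0.27  1.71 -0.2   0.86  1.72] F [ 0.5  0.2 -0.2] op 49.5
(0.64, -0.118, -0.01, 173) -> dx -0.30 dy 0.23 dz 2.70 twist -0.5 rows 1
```

View pics/s13.png

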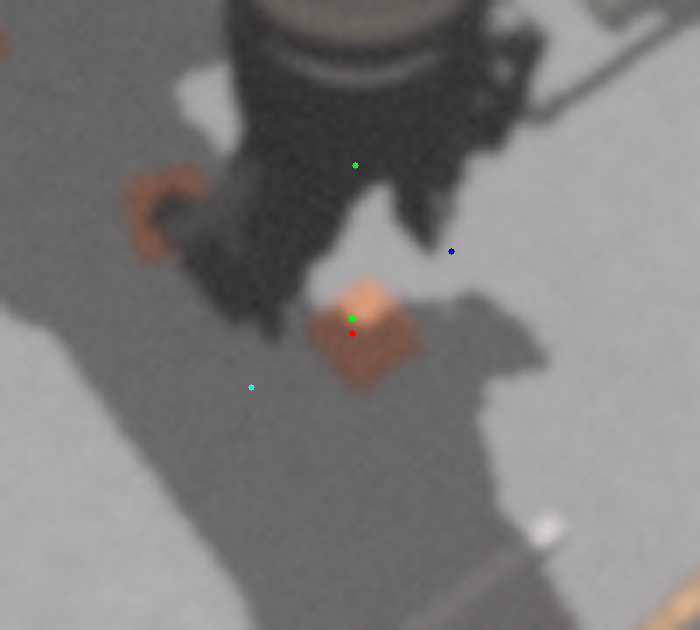

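>>> step_arm(moves=[{"dx": -0.2, "dy": 0.1, "dz": 1.5, "twist": 0, "claw": 5}, {"dx": -0.2, "dy": 0.1, "dz": 2.8, "twist": 0, "claw": 5}, {"dx": -0.2, "dy": 0.1, "dz": 3.2, "twist": 0, "claw": 5}, {"dx": -0.2, "dy": 0.1, "dz": 3.2, "twist": 0, "claw": 5}])

```text
time: 13.38
ee_pos: [0.6422, -0.1197, -0.0116]
eef_rot: [3.141, 0.0, 3.011]
force: [0.2, -0.1, 0.4]
opening: 0.591
```

```bash
python3 - <<'E'
from h import *
gv("scene","s14",50,45,7);go((.64,-.118,-.01,173))
E
```

```text
[ 0.6425 -0.1197 -0.0113] [180.    0.  172.5] 0.5863775020763846
t 13.43 pos [ 0.6425 -0.1197 -0.0113] rpy [1.7999e+02 5.0000e-02 1.7254e+02] q [-0.07  0.65  0.26  1.71 -0.22  0.81  1.73] F [ 0.5  0.1 -0.2] op 49.8
(0.64, -0.118, -0.01, 173) -> dx 0.27 dy 0.14 dz -0.13 twist -0.5 rows 1
```

View pics/s14.png

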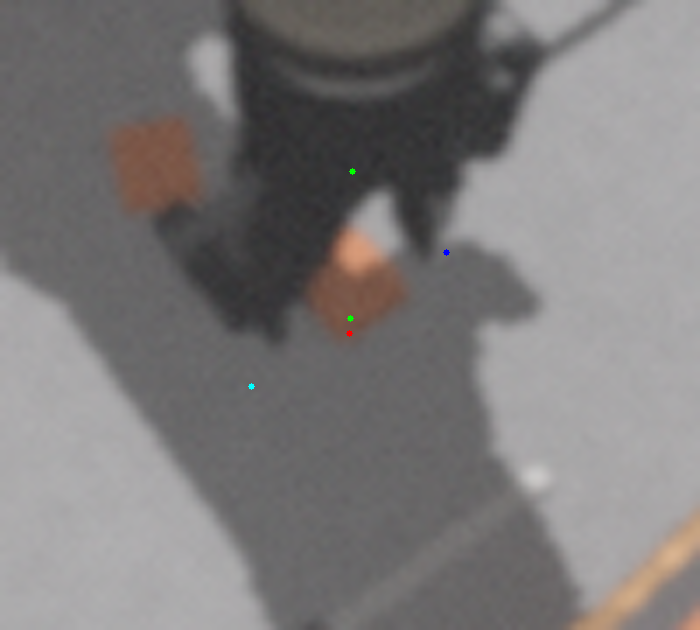

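>>> step_arm(grip_force=50, moves=[{"dx": 0.2, "dy": 0, "dz": 0.4, "twist": 0, "claw": 5}, {"dx": 0.2, "dy": 0, "dz": 0.4, "twist": 0, "claw": 2}, {"dx": 0.2, "dy": 0, "dz": 0.4, "twist": 0, "claw": 2}, {"dx": 0.2, "dy": 0, "dz": 0.4, "twist": 0, "claw": 2}, {"dx": 0.2, "dy": 0, "dz": 0.4, "twist": 0, "claw": 2}])

```text
time: 14.05
ee_pos: [0.6404, -0.1194, -0.0156]
eef_rot: [3.142, 0.0, 3.012]
force: [0.8, 0.3, 0.6]
opening: 0.308
```

```bash
python3 - <<'E'
from h import *
c,sn=np.cos(np.radians(-13.4)),np.sin(np.radians(-13.4))
X=np.array([c,sn]);Y=np.array([-sn,c]);H=np.array([.5555,.1315])
q=lambda x,y,z:(*(H+x*X+y*Y).round(4),z,166.6)
print(q(0,.01,0))
go((.64,-.12,.15,170),q(.021,.01,.19),q(.021,.01,.107))
E
```

```text
(np.float64(0.5578), np.float64(0.1412), 0, 166.6)
t 14.05 pos [ 0.6404 -0.1194 -0.0156] rpy [1.8000e+02 3.0000e-02 1.7255e+02] q [-0.07  0.65  0.26  1.72 -0.22  0.8   1.73] F [0.8 0.3 0.6] op 26.2
(0.64, -0.12, 0.15, 170) -> dx 0.03 dy -0.07 dz -16.56 twist 2.5 rows 3
(np.float64(0.5782), np.float64(0.1364), 0.19, 166.6) -> dx 9.48 dy 24.56 dz -20.56 twist 5.9 rows 6
(np.float64(0.5782), np.float64(0.1364), 0.107, 166.6) -> dx 9.48 dy 24.56 dz -12.26 twist 5.9 rows 5
```

>>> step_arm(moves=[{"dx": 0, "dy": 0, "dz": -4, "twist": 0, "claw": 2}, {"dx": 0, "dy": 0, "dz": -10, "twist": 0, "claw": 2}, {"dx": 0, "dy": 0, "dz": -16, "twist": 0, "claw": 2}, {"dx": 2, "dy": 5, "dz": -20.5, "twist": 6, "claw": 2}, {"dx": 4, "dy": 10, "dz": -20.5, "twist": 6, "claw": 2}, {"dx": 6, "dy": 16, "dz": -20.5, "twist": 6, "claw": 2}, {"dx": 8.5, "dy": 22, "dz": -20.5, "twist": 6, "claw": 2}, {"dx": 9.5, "dy": 24.5, "dz": -20.5, "twist": 6, "claw": 2}])

```text
time: 15.05
ee_pos: [0.5759, 0.1411, 0.1888]
eef_rot: [3.14, -0.002, 2.913]
force: [-0.0, 0.3, 0.2]
opening: 0.307
```

```bash
cat >> h.py <<'E'
_c,_s=np.cos(np.radians(-13.4)),np.sin(np.radians(-13.4))
def cup(x,y,z,yaw=166.6):
    return (round(.5555+x*_c-y*_s,4),round(.1315+x*_s+y*_c,4),z,yaw)
E
python3 - <<'E'
from h import *
gv("scene","s15",60,50,6);gv("top","t15",60,50,6)
go(cup(.021,.01,.19),cup(.021,.01,.107))
E
```

```text
[0.575  0.1451 0.1887] [179.8  -0.2 167.1] 0.30889841979729016
[0.5759 0.1419 0.1887] [ 1.799e+02 -1.000e-01  1.670e+02] 0.3037784077809777
t 15.15 pos [0.5759 0.1419 0.1887] rpy [ 1.7986e+02 -1.3000e-01  1.6703e+02] q [-0.52  0.32  0.26  1.71 -0.09  1.12  1.11] F [ 0.3  0.3 -1.1] op 25.8
(np.float64(0.5782), np.float64(0.1364), 0.19, 166.6) -> dx -0.34 dy -0.48 dz -0.13 twist 0.4 rows 1
(np.float64(0.5782), np.float64(0.1364), 0.107, 166.6) -> dx -0.36 dy -0.50 dz 8.17 twist 0.4 rows 2
```

View pics/s15.png

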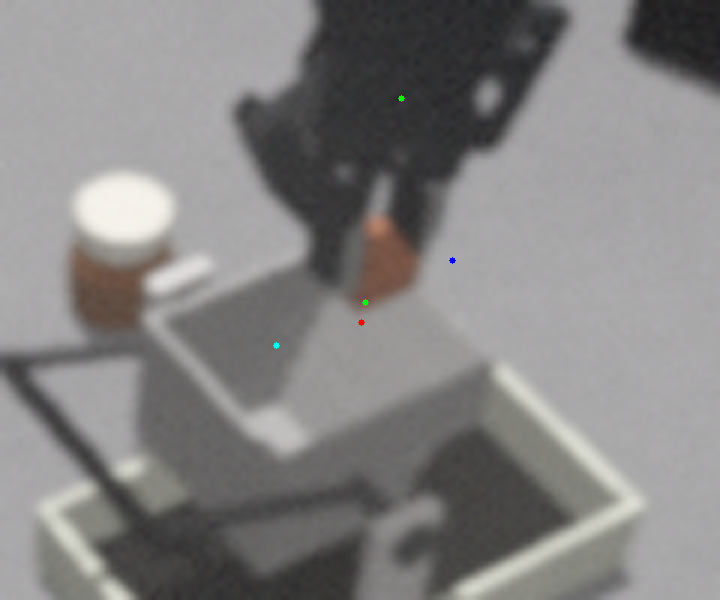

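View pics/t15.png

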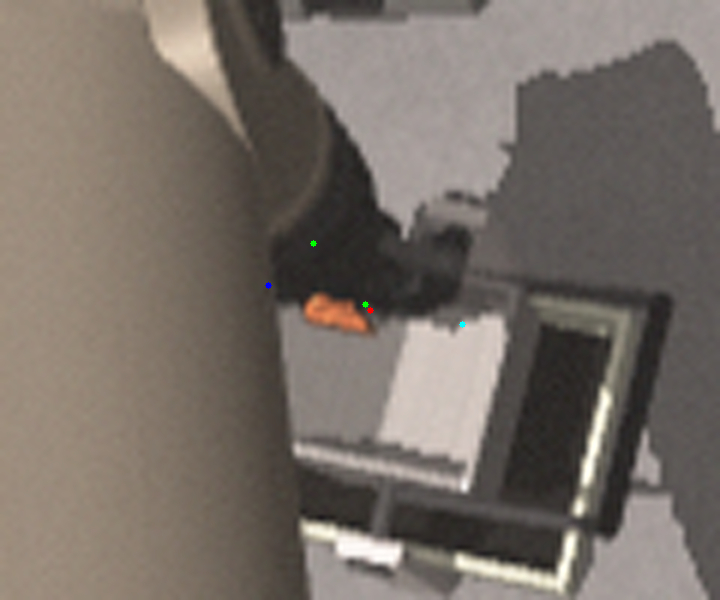

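```bash
python3 - <<'E'
from h import *
t=cam("top");s=cam("scene")
bs=[b for b in blobs(mask(s,"cu"),30)];bt=[b for b in blobs(mask(t,"cu"),20)]
p=state()["ee_pos"];print(p,proj(s,p+[0,0,.026]),proj(t,p+[0,0,.026]))
f=lambda B,q:min(B,key=lambda b:np.hypot(*(np.array(b[0])-q)))
a=f(bt,proj(t,p+[0,0,.026]));b=f(bs,proj(s,p+[0,0,.026]));print(a,b,tri(t,a[0],s,b[0]))
go(cup(.021,.01,.19),cup(.021,.01,.107))
E
```

```text
[0.57758296 0.13555831 0.18895608] [335.61542055 114.70022857] [180.33646315 169.64524938]
([175.9, 173.4], 50, [171, 170, 12, 7]) ([338.4, 113.5], 66, [335, 108, 8, 12]) (array([0.57238066, 0.150521  , 0.20422728]), np.float64(0.004467531728116068))
t 15.25 pos [0.5776 0.1356 0.189 ] rpy [-179.95   -0.    166.59] q [-0.51  0.32  0.27  1.71 -0.09  1.12  1.11] F [ 0.1 -1.3 -0.6] op 26.3
(np.float64(0.5782), np.float64(0.1364), 0.19, 166.6) -> dx -0.04 dy 0.10 dz -0.10 twist -0.0 rows 1
(np.float64(0.5782), np.float64(0.1364), 0.107, 166.6) -> dx -0.04 dy 0.10 dz 8.20 twist -0.0 rows 2
```

>>> step_arm(moves=[{"dx": 0, "dy": 0, "dz": 3, "twist": 0, "claw": 2}, {"dx": 0, "dy": 0, "dz": 6, "twist": 0, "claw": 2}, {"dx": 0, "dy": 0, "dz": 7.5, "twist": 0, "claw": 2}, {"dx": 0, "dy": 0, "dz": 7.5, "twist": 0, "claw": 2}])

```text
time: 15.75
ee_pos: [0.5774, 0.1342, 0.1133]
eef_rot: [-3.14, -0.002, 2.905]
force: [-0.1, -0.3, -0.7]
opening: 0.307
```

```bash
python3 - <<'E'
from h import *
gv("scene","s16",60,50,6);gv("top","t16",60,50,6)
go(cup(.021,.008,.19),cup(.021,.008,.115))
E
```

```text
[0.5783 0.1348 0.1144] [-180.     0.   166.5] 0.3075890931652489
[0.5788 0.1354 0.1152] [1.800e+02 1.000e-01 1.665e+02] 0.3112153694429953
t 15.85 pos [0.5788 0.1354 0.1152] rpy [1.7996e+02 9.0000e-02 1.6648e+02] q [-0.5   0.4   0.25  1.78 -0.12  0.98  1.13] F [-0.4  0.  -0.8] op 26.5
(np.float64(0.5778), np.float64(0.1344), 0.19, 166.6) -> dx 0.06 dy -0.11 dz -7.48 twist -0.1 rows 2
(np.float64(0.5778), np.float64(0.1344), 0.115, 166.6) -> dx 0.07 dy -0.12 dz 0.02 twist -0.1 rows 1
```

View pics/s16.png

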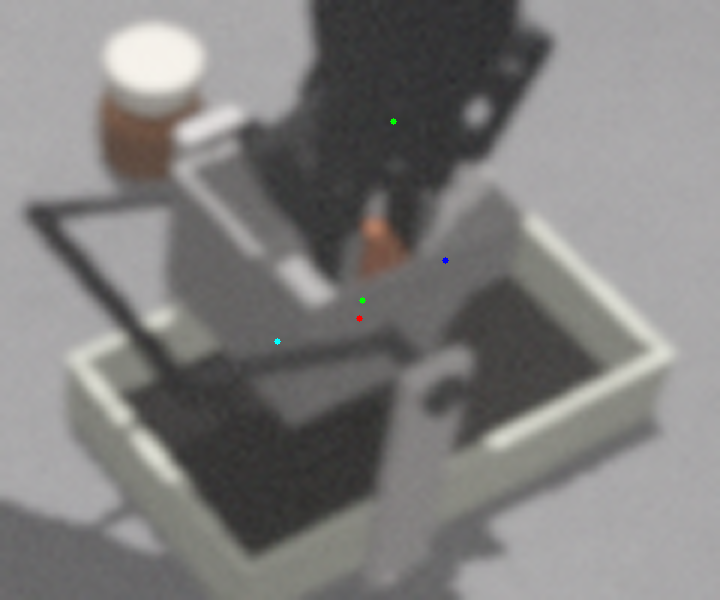

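View pics/t16.png

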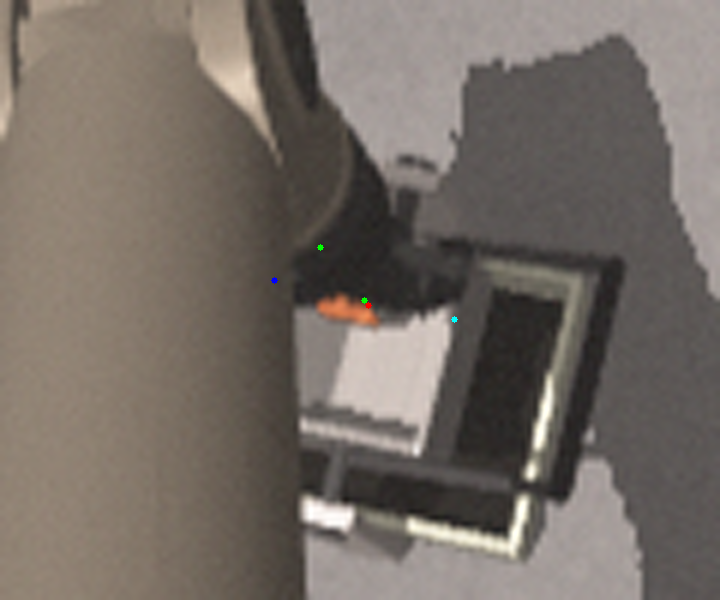

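>>> step_arm(moves=[{"dx": 0, "dy": 0, "dz": 0, "twist": 0, "claw": 3.4}, {"dx": 0, "dy": 0, "dz": 0, "twist": 0, "claw": 3.4}, {"dx": 0, "dy": 0, "dz": 0, "twist": 0, "claw": 3.4}, {"dx": 0, "dy": 0, "dz": -4, "twist": 0, "claw": 3.4}, {"dx": 0, "dy": 0, "dz": -8, "twist": 0, "claw": 3.4}])

```text
time: 16.48
ee_pos: [0.5774, 0.1359, 0.195]
eef_rot: [-3.141, -0.001, 2.907]
force: [0.0, 0.9, 0.8]
opening: 0.398
```

```bash
python3 - <<'E'
from h import *
s=cam("scene");crop(s,"s17",180,80,400,260,3.4)
go((.5595,-.132,.19,147.5),(.5595,-.132,-.0155,147.5))
E
```

```text
t 16.52 pos [0.5812 0.1367 0.2014] rpy [179.69   0.49 166.54] q [-0.52  0.31  0.27  1.69 -0.09  1.14  1.11] F [2.  0.8 3.2] op 33.9
(0.5595, -0.132, 0.19, 147.5) -> dx -4.13 dy -26.64 dz 1.03 twist 19.0 rows 5
(0.5595, -0.132, -0.0155, 147.5) -> dx -3.96 dy -26.76 dz 21.58 twist 19.0 rows 6
```

View pics/s17.png

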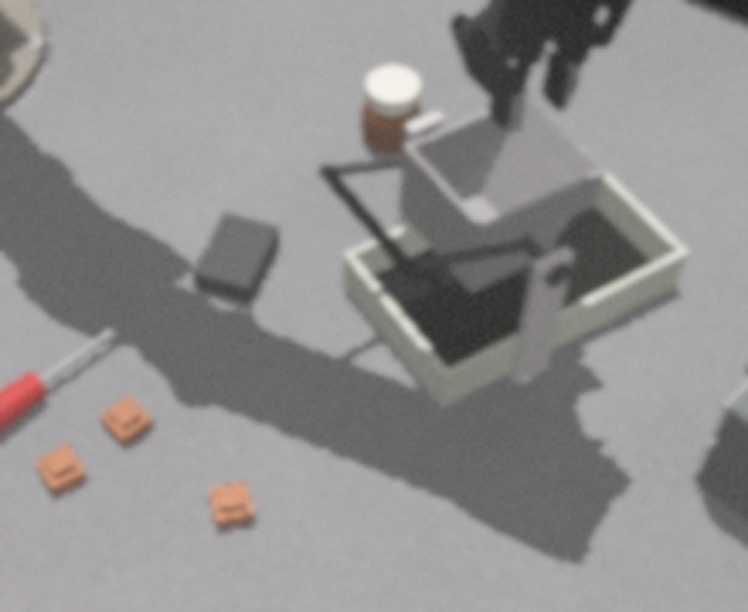

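>>> step_arm(moves=[{"dx": -4, "dy": -26.6, "dz": 0.5, "twist": 19, "claw": 5}, {"dx": -4, "dy": -26.6, "dz": 0.5, "twist": 19, "claw": 5}, {"dx": -4, "dy": -26.6, "dz": 0.5, "twist": 19, "claw": 5}, {"dx": -4, "dy": -26.6, "dz": 0.5, "twist": 19, "claw": 5}, {"dx": -4, "dy": -26.6, "dz": 5, "twist": 19, "claw": 5}, {"dx": -4, "dy": -26.6, "dz": 11, "twist": 19, "claw": 5}, {"dx": -4, "dy": -26.6, "dz": 17, "twist": 19, "claw": 5}, {"dx": -4, "dy": -26.6, "dz": 17, "twist": 19, "claw": 5}])

```text
time: 17.52
ee_pos: [0.5504, -0.131, 0.0202]
eef_rot: [-3.137, -0.009, 2.575]
force: [0.4, 0.2, 0.7]
opening: 0.585
```

```bash
python3 - <<'E'
from h import *
gv("scene","s18",50,45,7)
go((.5595,-.132,-.015,147.5))
E
```

```text
[ 0.5536 -0.1319  0.0234] [-179.9   -0.2  147.5] 0.5888356030363635
t 17.57 pos [ 0.5536 -0.1319  0.0234] rpy [-1.7991e+02 -1.7000e-01  1.4754e+02] q [-0.14  0.5   0.38  1.91 -0.25  0.79  1.39] F [-0.4 -1.   0.1] op 50.1
(0.5595, -0.132, -0.015, 147.5) -> dx -0.51 dy 0.32 dz 3.84 twist 0.0 rows 1
```

View pics/s18.png

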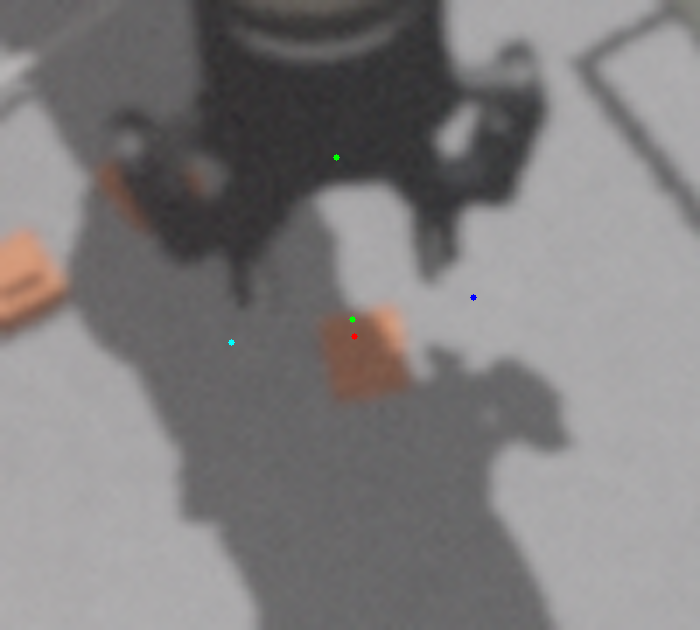

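>>> step_arm(moves=[{"dx": -0.3, "dy": 0.2, "dz": 2, "twist": 0, "claw": 5}, {"dx": -0.3, "dy": 0.2, "dz": 3.6, "twist": 0, "claw": 5}, {"dx": -0.3, "dy": 0.2, "dz": 4, "twist": 0, "claw": 5}, {"dx": -0.3, "dy": 0.2, "dz": 4, "twist": 0, "claw": 5}])

```text
time: 18.08
ee_pos: [0.5584, -0.1321, -0.0157]
eef_rot: [3.142, -0.0, 2.575]
force: [0.4, -0.2, 0.4]
opening: 0.588
```

```bash
python3 - <<'E'
from h import *
gv("scene","s19",50,45,7)
go((.5595,-.132,-.015,147.5))
E
```

```text
[ 0.5587 -0.1321 -0.0154] [180.    0.  147.5] 0.5896396457909816
t 18.12 pos [ 0.5587 -0.1321 -0.0154] rpy [1.7998e+02 3.0000e-02 1.4754e+02] q [-0.12  0.56  0.36  1.92 -0.29  0.71  1.41] F [-0.1  0.8 -0.2] op 50.1
(0.5595, -0.132, -0.015, 147.5) -> dx -0.06 dy 0.06 dz -0.04 twist 0.0 rows 1
```

View pics/s19.png

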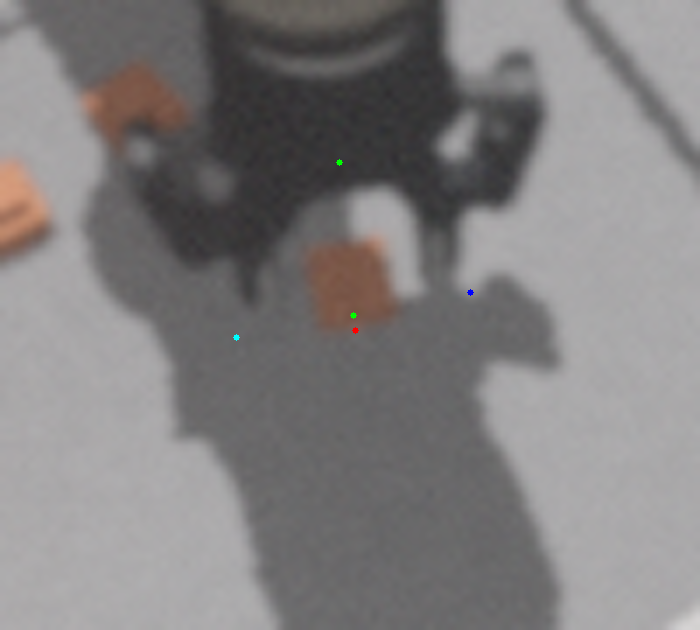

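Aligned. Next I close, lift and carry; the cup spot for this slug is at x = -21 mm.

>>> step_arm(moves=[{"dx": 0, "dy": 0, "dz": 0, "twist": 0, "claw": 2}, {"dx": 0, "dy": 0, "dz": 0, "twist": 0, "claw": 2}, {"dx": 0, "dy": 0, "dz": 0, "twist": 0, "claw": 2}, {"dx": 0, "dy": 0, "dz": 0, "twist": 0, "claw": 2}, {"dx": 0, "dy": 0, "dz": -5, "twist": 0, "claw": 2}, {"dx": 0, "dy": 0, "dz": -11, "twist": 0, "claw": 2}, {"dx": 0, "dy": 0, "dz": -17, "twist": 0, "claw": 2}, {"dx": 0, "dy": 0, "dz": -21, "twist": 0, "claw": 2}])

```text
time: 19.12
ee_pos: [0.559, -0.1322, 0.1969]
eef_rot: [3.14, 0.003, 2.575]
force: [0.5, 0.3, -0.5]
opening: 0.308
```

```bash
python3 - <<'E'
from h import *
go(cup(-.021,.008,.195),cup(-.021,.008,.115))
E
```

```text
t 19.12 pos [ 0.559  -0.1322  0.1969] rpy [1.7991e+02 1.5000e-01 1.4754e+02] q [-0.21  0.3   0.46  1.75 -0.14  1.13  1.29] F [ 0.5  0.3 -0.5] op 26.2
(np.float64(0.5369), np.float64(0.1441), 0.195, 166.6) -> dx 16.70 dy 22.13 dz 0.18 twist -19.1 rows 5
(np.float64(0.5369), np.float64(0.1441), 0.115, 166.6) -> dx 16.72 dy 22.12 dz 8.18 twist -19.1 rows 5
```

>>> step_arm(moves=[{"dx": 16.7, "dy": 22, "dz": 0, "twist": -19, "claw": 2}, {"dx": 16.7, "dy": 22, "dz": 0, "twist": -19, "claw": 2}, {"dx": 16.7, "dy": 22, "dz": 0, "twist": -19, "claw": 2}, {"dx": 16.7, "dy": 22, "dz": 0, "twist": -19, "claw": 2}, {"dx": 16.7, "dy": 22, "dz": 0, "twist": -19, "claw": 2}, {"dx": 16.7, "dy": 22, "dz": 0, "twist": -19, "claw": 2}, {"dx": 16.7, "dy": 22, "dz": 0, "twist": -19, "claw": 2}])

```text
time: 20.0
ee_pos: [0.5355, 0.1414, 0.1939]
eef_rot: [-3.14, -0.0, 2.905]
force: [0.8, -0.2, -0.3]
opening: 0.305
```

```bash
python3 - <<'E'
from h import *
gv("scene","s20",60,50,6)
go(cup(-.021,.008,.195),cup(-.021,.008,.115))
E
```

```text
[0.5357 0.141  0.194 ] [-179.9   -0.   166.4] 0.3078684310071469
t 20.05 pos [0.5357 0.141  0.194 ] rpy [-179.93   -0.    166.38] q [-0.56  0.25  0.26  1.79 -0.07  1.11  1.06] F [ 0.4 -0.8 -0.6] op 26.2
(np.float64(0.5369), np.float64(0.1441), 0.195, 166.6) -> dx -0.05 dy 0.33 dz -0.10 twist -0.2 rows 1
(np.float64(0.5369), np.float64(0.1441), 0.115, 166.6) -> dx -0.05 dy 0.34 dz 7.90 twist -0.2 rows 2
```

View pics/s20.png

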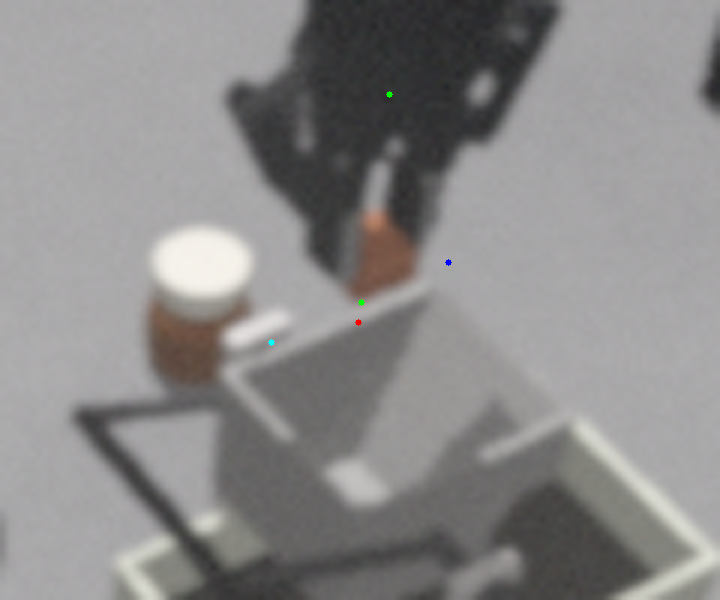

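>>> step_arm(moves=[{"dx": 0, "dy": 0.3, "dz": 3, "twist": 0, "claw": 2}, {"dx": 0, "dy": 0.3, "dz": 6, "twist": 0, "claw": 2}, {"dx": 0, "dy": 0.3, "dz": 7.8, "twist": 0, "claw": 2}, {"dx": 0, "dy": 0.3, "dz": 7.8, "twist": 0, "claw": 3.4}, {"dx": 0, "dy": 0.3, "dz": 7.8, "twist": 0, "claw": 3.4}, {"dx": 0, "dy": 0.3, "dz": 7.8, "twist": 0, "claw": 3.4}, {"dx": 0, "dy": 0.3, "dz": 4, "twist": 0, "claw": 3.4}, {"dx": 0, "dy": 0.3, "dz": 0, "twist": 0, "claw": 3.4}])

```text
time: 21.05
ee_pos: [0.5363, 0.1462, 0.1957]
eef_rot: [3.141, 0.0, 2.907]
force: [1.6, 0.7, -0.2]
opening: 0.4
```

```bash
python3 - <<'E'
from h import *
s=cam("scene");crop(s,"s21",180,80,400,260,3.4)
for b in blobs(mask(s,"cu"),30):
  if b[1]<300: print(b,plane(s,*b[0],.012).round(4))
go((.4508,-.138,.19,87),(.4508,-.138,-.0155,87))
E
```

```text
([318.0, 135.5], 69, [313, 131, 11, 10]) [0.4779 0.2179 0.012 ]
([216.8, 203.4], 97, [211, 198, 13, 12]) [ 0.451  -0.1401  0.012 ]
([197.5, 217.7], 97, [192, 212, 12, 12]) [ 0.4496 -0.2019  0.012 ]
([140.0, 277.0], 107, [130, 266, 23, 24]) [ 0.4808 -0.3937  0.012 ]
t 21.1 pos [0.5401 0.1472 0.2019] rpy [179.62   0.52 166.53] q [-0.56  0.24  0.26  1.78 -0.07  1.12  1.06] F [2.9 0.7 3.6] op 33.7
(0.4508, -0.138, 0.19, 87) -> dx 2.05 dy -29.82 dz 0.97 twist 79.5 rows 8
(0.4508, -0.138, -0.0155, 87) -> dx 2.24 dy -29.96 dz 21.52 twist 79.5 rows 8
```

View pics/s21.png

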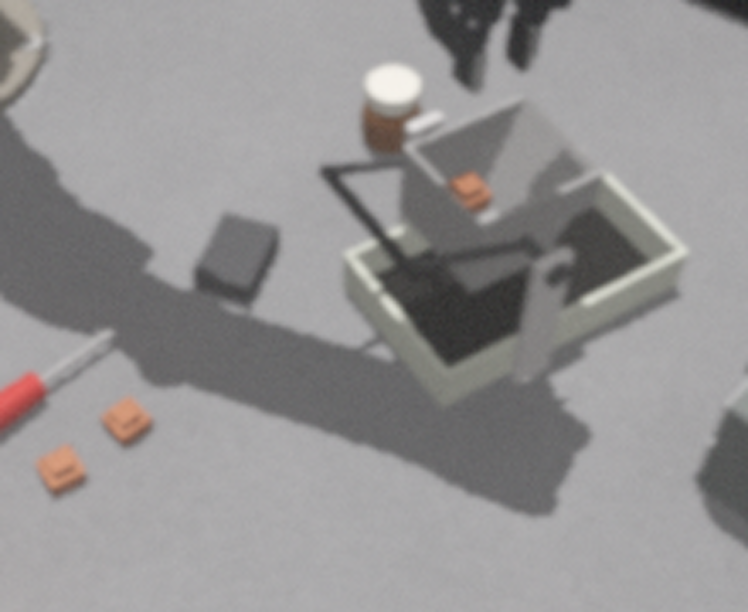

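>>> step_arm(moves=[{"dx": 2, "dy": -29.8, "dz": 0.5, "twist": 79, "claw": 5}, {"dx": 2, "dy": -29.8, "dz": 0.5, "twist": 79, "claw": 5}, {"dx": 2, "dy": -29.8, "dz": 0.5, "twist": 79, "claw": 5}, {"dx": 2, "dy": -29.8, "dz": 0.5, "twist": 79, "claw": 5}, {"dx": 2, "dy": -29.8, "dz": 5, "twist": 79, "claw": 5}, {"dx": 2, "dy": -29.8, "dz": 11, "twist": 79, "claw": 5}, {"dx": 2, "dy": -29.8, "dz": 17, "twist": 79, "claw": 5}, {"dx": 2, "dy": -29.8, "dz": 17, "twist": 79, "claw": 5}])

```text
time: 22.1
ee_pos: [0.4435, -0.1385, 0.0203]
eef_rot: [-3.132, 0.0, 1.525]
force: [0.0, -0.8, 0.1]
opening: 0.583
```

```bash
python3 - <<'E'
from h import *
gv("scene","s22",50,45,7)
go((.4508,-.138,-.015,87))
E
```

```text
[ 0.4458 -0.139   0.0222] [-179.7    0.    87.3] 0.5814637269275533
t 22.15 pos [ 0.4458 -0.139   0.0222] rpy [-1.7974e+02  3.0000e-02  8.7330e+01] q [-0.27  0.38  0.57  2.15 -0.31  0.7   0.46] F [-0.1 -0.6  0.9] op 49.4
(0.4508, -0.138, -0.015, 87) -> dx 0.12 dy 0.51 dz 3.72 twist 0.3 rows 1
```

View pics/s22.png

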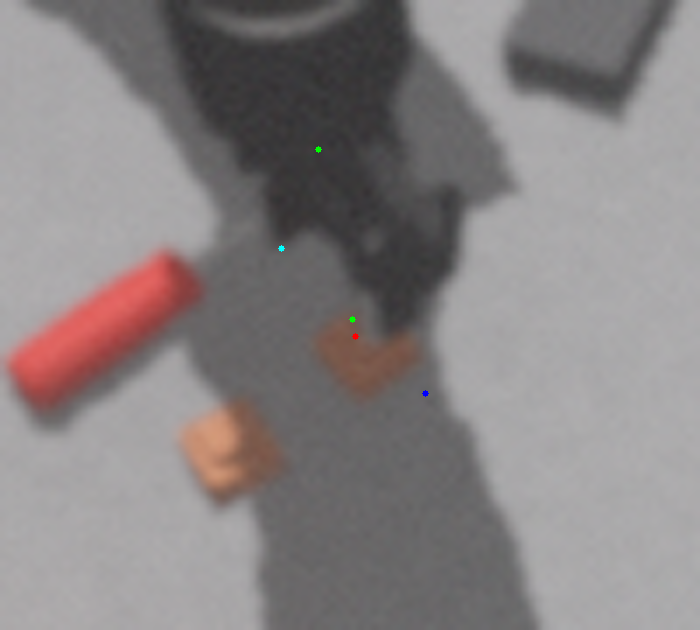

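>>> step_arm(moves=[{"dx": 0.1, "dy": 0.3, "dz": 2, "twist": 0, "claw": 5}, {"dx": 0.1, "dy": 0.3, "dz": 3.5, "twist": 0, "claw": 5}, {"dx": 0.1, "dy": 0.3, "dz": 3.9, "twist": 0, "claw": 5}, {"dx": 0.1, "dy": 0.3, "dz": 3.9, "twist": 0, "claw": 5}])

```text
time: 22.65
ee_pos: [0.4506, -0.1383, -0.0146]
eef_rot: [3.141, -0.0, 1.528]
force: [0.7, 0.2, -0.4]
opening: 0.588
```

```bash
python3 - <<'E'
from h import *
gv("scene","s23",50,45,7)
go((.4508,-.138,-.015,87))
E
```

```text
[ 0.4509 -0.1383 -0.0143] [179.9  -0.   87.5] 0.5839032225022327
t 22.7 pos [ 0.4509 -0.1383 -0.0143] rpy [ 1.7994e+02 -1.0000e-02  8.7540e+01] q [-0.22  0.45  0.52  2.16 -0.38  0.62  0.52] F [ 0.5 -0.7 -0.1] op 49.6
(0.4508, -0.138, -0.015, 87) -> dx 0.03 dy -0.01 dz 0.07 twist 0.5 rows 1
```

View pics/s23.png

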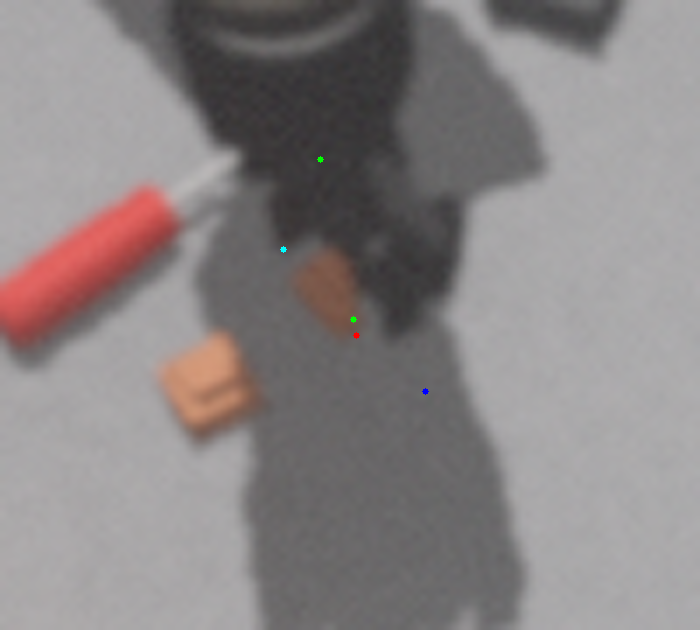

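>>> step_arm(moves=[{"dx": 0, "dy": 0, "dz": 0, "twist": 0, "claw": 2}, {"dx": 0, "dy": 0, "dz": 0, "twist": 0, "claw": 2}, {"dx": 0, "dy": 0, "dz": 0, "twist": 0, "claw": 2}, {"dx": 0, "dy": 0, "dz": 0, "twist": 0, "claw": 2}, {"dx": 0, "dy": 0, "dz": -5, "twist": 0, "claw": 2}, {"dx": 0, "dy": 0, "dz": -11, "twist": 0, "claw": 2}, {"dx": 0, "dy": 0, "dz": -17, "twist": 0, "claw": 2}, {"dx": 0, "dy": 0, "dz": -21, "twist": 0, "claw": 2}])

```text
time: 23.7
ee_pos: [0.4512, -0.1385, 0.198]
eef_rot: [3.138, -0.001, 1.528]
force: [0.2, -0.4, -1.6]
opening: 0.306
```

```bash
python3 - <<'E'
from h import *
go(cup(.015,.015,.195),cup(.015,.015,.125))
E
```

```text
t 23.7 pos [ 0.4512 -0.1385  0.198 ] rpy [ 1.7979e+02 -4.0000e-02  8.7530e+01] q [-0.44  0.1   0.7   1.98 -0.07  1.09  0.25] F [ 0.2 -0.4 -1.6] op 26.0
(np.float64(0.5736), np.float64(0.1426), 0.195, 166.6) -> dx 28.61 dy 11.02 dz 0.36 twist -79.1 rows 8
(np.float64(0.5736), np.float64(0.1426), 0.125, 166.6) -> dx 28.60 dy 10.99 dz 7.36 twist -79.1 rows 8
```

>>> step_arm(moves=[{"dx": 28.6, "dy": 11, "dz": 0, "twist": -79, "claw": 2}, {"dx": 28.6, "dy": 11, "dz": 0, "twist": -79, "claw": 2}, {"dx": 28.6, "dy": 11, "dz": 0, "twist": -79, "claw": 2}, {"dx": 28.6, "dy": 11, "dz": 0, "twist": -79, "claw": 2}, {"dx": 28.6, "dy": 11, "dz": 0, "twist": -79, "claw": 2}, {"dx": 28.6, "dy": 11, "dz": 0, "twist": -79, "claw": 2}, {"dx": 28.6, "dy": 11, "dz": 0, "twist": -79, "claw": 2}, {"dx": 28.6, "dy": 11, "dz": 0, "twist": -79, "claw": 2}])

```text
time: 24.7
ee_pos: [0.5723, 0.1428, 0.1949]
eef_rot: [-3.141, -0.0, 2.91]
force: [-0.0, 0.7, -1.1]
opening: 0.311
```

```bash
python3 - <<'E'
from h import *
gv("scene","s24",60,50,6)
go(cup(.015,.015,.195),cup(.015,.015,.125))
E
```

```text
[0.5723 0.1427 0.195 ] [-180.    -0.   166.7] 0.3049237362088777
t 24.75 pos [0.5723 0.1427 0.195 ] rpy [-1.7999e+02 -3.0000e-02  1.6675e+02] q [-0.57  0.31  0.32  1.71 -0.11  1.13  1.12] F [-0.4 -0.6 -1.1] op 25.9
(np.float64(0.5736), np.float64(0.1426), 0.195, 166.6) -> dx -0.13 dy 0.02 dz -0.00 twist 0.1 rows 1
(np.float64(0.5736), np.float64(0.1426), 0.125, 166.6) -> dx -0.13 dy 0.02 dz 7.00 twist 0.1 rows 2
```

View pics/s24.png

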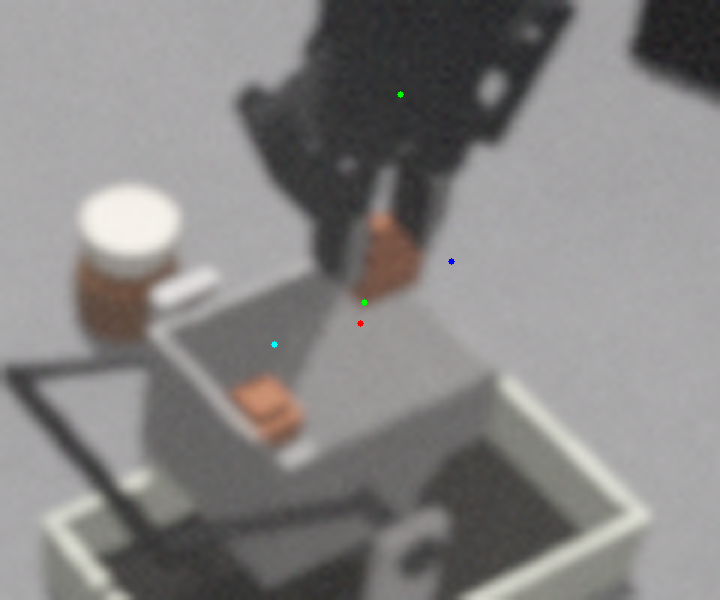

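>>> step_arm(moves=[{"dx": 0, "dy": 0, "dz": 3, "twist": 0, "claw": 2}, {"dx": 0, "dy": 0, "dz": 6, "twist": 0, "claw": 2}, {"dx": 0, "dy": 0, "dz": 7, "twist": 0, "claw": 2}, {"dx": 0, "dy": 0, "dz": 7, "twist": 0, "claw": 3.4}, {"dx": 0, "dy": 0, "dz": 7, "twist": 0, "claw": 3.4}, {"dx": 0, "dy": 0, "dz": 7, "twist": 0, "claw": 3.4}, {"dx": 0, "dy": 0, "dz": 4, "twist": 0, "claw": 3.4}, {"dx": 0, "dy": 0, "dz": 0, "twist": 0, "claw": 3.4}])

```text
time: 25.75
ee_pos: [0.5721, 0.1427, 0.1958]
eef_rot: [-3.141, -0.001, 2.907]
force: [0.9, -0.5, -0.4]
opening: 0.402
```

```bash
python3 - <<'E'
from h import *
s=cam("scene");crop(s,"s25",180,80,400,260,3.4)
for b in blobs(mask(s,"cu"),30):
  if b[1]<300: print(b,plane(s,*b[0],.012).round(4))
go((.4498,-.2005,.19,78),(.4498,-.2005,-.0155,78))
E
```

```text
([323.1, 136.5], 131, [313, 131, 22, 11]) [0.4908 0.2252 0.012 ]
([197.5, 217.7], 100, [192, 212, 12, 12]) [ 0.4496 -0.2019  0.012 ]
([140.6, 277.4], 112, [130, 266, 22, 23]) [ 0.4825 -0.3933  0.012 ]
t 25.8 pos [0.5762 0.1436 0.2026] rpy [179.67   0.49 166.52] q [-0.57  0.31  0.32  1.7  -0.11  1.14  1.11] F [1.9 0.3 3.4] op 33.8
(0.4498, -0.2005, 0.19, 78) -> dx 4.28 dy -36.42 dz 1.01 twist 88.5 rows 9
(0.4498, -0.2005, -0.0155, 78) -> dx 4.45 dy -36.53 dz 21.56 twist 88.5 rows 9
```

View pics/s25.png

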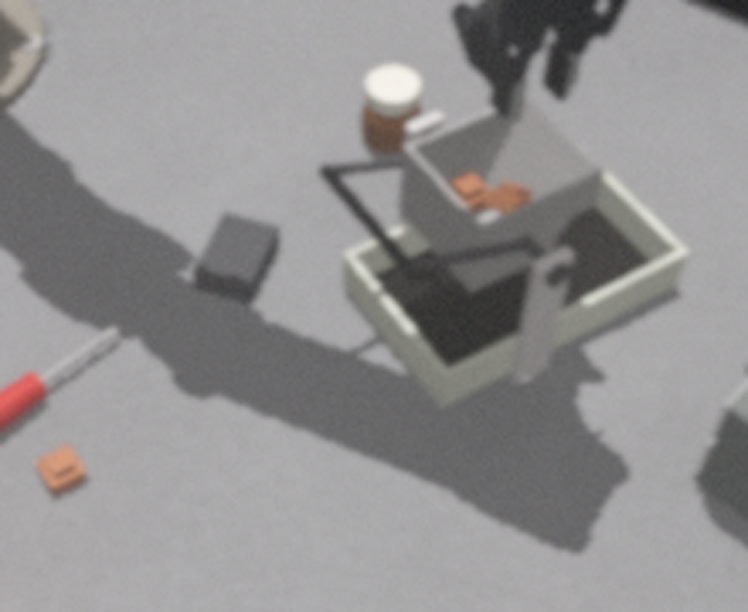

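>>> step_arm(moves=[{"dx": 4.3, "dy": -36.4, "dz": 0.5, "twist": 88, "claw": 4.6}, {"dx": 4.3, "dy": -36.4, "dz": 0.5, "twist": 88, "claw": 4.6}, {"dx": 4.3, "dy": -36.4, "dz": 0.5, "twist": 88, "claw": 4.6}, {"dx": 4.3, "dy": -36.4, "dz": 0.5, "twist": 88, "claw": 4.6}, {"dx": 4.3, "dy": -36.4, "dz": 0.5, "twist": 88, "claw": 4.6}, {"dx": 4.3, "dy": -36.4, "dz": 6, "twist": 88, "claw": 4.6}, {"dx": 4.3, "dy": -36.4, "dz": 12, "twist": 88, "claw": 4.6}, {"dx": 4.3, "dy": -36.4, "dz": 17, "twist": 88, "claw": 4.6}])

```text
time: 26.8
ee_pos: [0.447, -0.2025, 0.0247]
eef_rot: [3.138, 0.0, 1.398]
force: [0.4, 0.6, -0.0]
opening: 0.538
```

```bash
python3 - <<'E'
from h import *
gv("scene","s26",50,45,7)
go((.4502,-.2005,-.015,78))
E
```

```text
[ 0.4406 -0.2001  0.0174] [-1.793e+02  1.000e-01  8.000e+01] 0.539382624183169
t 26.85 pos [ 0.4406 -0.2001  0.0174] rpy [-1.7929e+02  8.0000e-02  8.0000e+01] q [-0.2   0.44  0.65  2.11 -0.4   0.73  0.54] F [-1.8  0.7 -4.2] op 45.8
(0.4502, -0.2005, -0.015, 78) -> dx 0.13 dy 0.99 dz 3.23 twist 2.0 rows 1
```

View pics/s26.png

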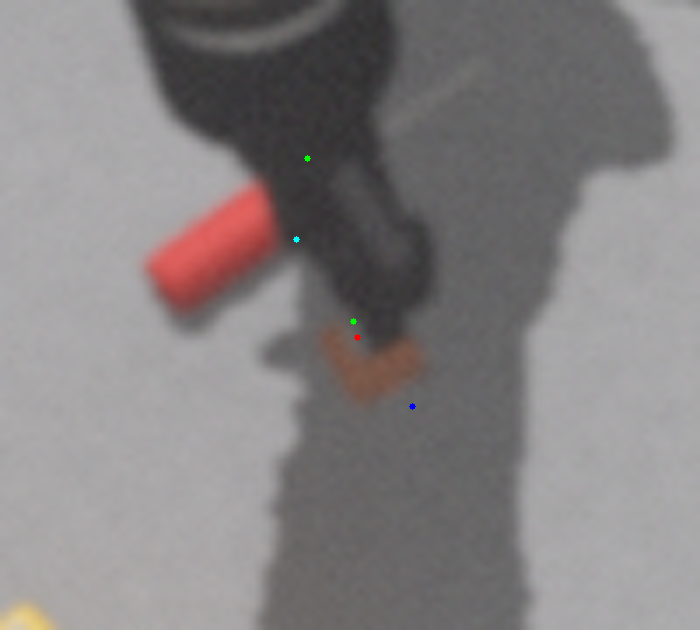

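Not settled yet, so I let it settle at this height before descending.

>>> step_arm(moves=[{"dx": 0, "dy": 0, "dz": 0, "twist": 2, "claw": 4.6}, {"dx": 0, "dy": 0, "dz": 0, "twist": 2, "claw": 4.6}, {"dx": 0, "dy": 0, "dz": 0, "twist": 2, "claw": 4.6}])

```text
time: 27.22
ee_pos: [0.4485, -0.2014, 0.0278]
eef_rot: [3.136, -0.001, 1.374]
force: [-0.6, 0.3, 0.1]
opening: 0.539
```

```bash
python3 - <<'E'
from h import *
go((.4502,-.2005,-.015,78))
E
```

```text
t 27.23 pos [ 0.4485 -0.2014  0.0278] rpy [ 1.7968e+02 -5.0000e-02  7.8710e+01] q [-0.21  0.43  0.67  2.1  -0.39  0.73  0.51] F [-0.6  0.3  0.1] op 45.8
(0.4502, -0.2005, -0.015, 78) -> dx 0.11 dy 0.12 dz 4.28 twist 0.7 rows 1
```

>>> step_arm(moves=[{"dx": 0.1, "dy": 0.2, "dz": 2, "twist": 0, "claw": 4.6}, {"dx": 0.1, "dy": 0.2, "dz": 3.8, "twist": 0, "claw": 4.6}, {"dx": 0.1, "dy": 0.2, "dz": 4.2, "twist": 0, "claw": 4.6}, {"dx": 0.1, "dy": 0.2, "dz": 4.2, "twist": 0, "claw": 4.6}])

```text
time: 27.72
ee_pos: [0.4483, -0.2007, -0.0167]
eef_rot: [-3.142, -0.0, 1.372]
force: [0.4, -0.1, -0.7]
opening: 0.537
```

```bash
python3 - <<'E'
from h import *
gv("scene","s27",50,45,7)
go((.4502,-.2005,-.015,78))
E
```

```text
[ 0.4485 -0.2008 -0.0165] [180.   -0.   78.6] 0.5376693530361676
t 27.77 pos [ 0.4485 -0.2008 -0.0165] rpy [179.97  -0.    78.59] q [-0.16  0.5   0.6   2.12 -0.47  0.65  0.57] F [-0.6  0.4 -0.3] op 45.7
(0.4502, -0.2005, -0.015, 78) -> dx 0.06 dy 0.16 dz -0.15 twist 0.6 rows 1
```

View pics/s27.png

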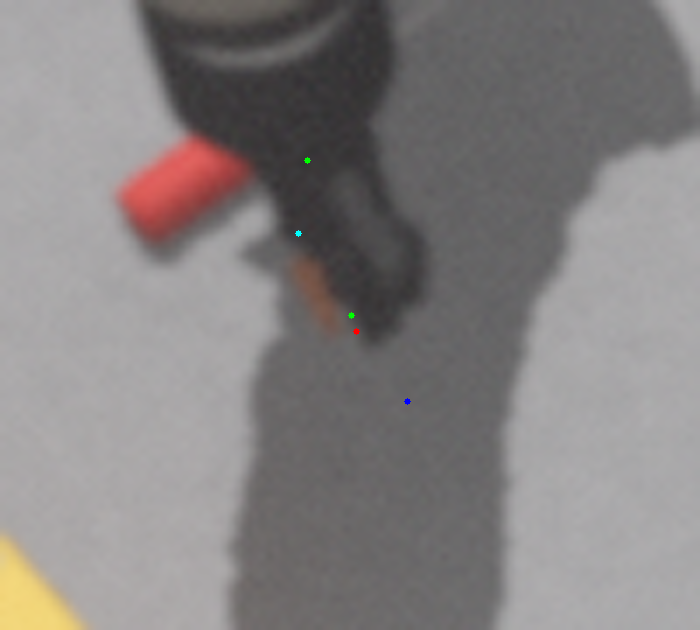

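>>> step_arm(moves=[{"dx": 0, "dy": 0.1, "dz": 0, "twist": 0, "claw": 2}, {"dx": 0, "dy": 0.1, "dz": 0, "twist": 0, "claw": 2}, {"dx": 0, "dy": 0.1, "dz": 0, "twist": 0, "claw": 2}, {"dx": 0, "dy": 0.1, "dz": 0, "twist": 0, "claw": 2}, {"dx": 0, "dy": 0, "dz": -5, "twist": 0, "claw": 2}, {"dx": 0, "dy": 0, "dz": -11, "twist": 0, "claw": 2}, {"dx": 0, "dy": 0, "dz": -17, "twist": 0, "claw": 2}, {"dx": 0, "dy": 0, "dz": -21.5, "twist": 0, "claw": 2}])

```text
time: 28.78
ee_pos: [0.4486, -0.2008, 0.2006]
eef_rot: [3.139, -0.001, 1.372]
force: [1.2, 0.3, -0.8]
opening: 0.3
```

```bash
python3 - <<'E'
from h import *
s=cam("scene");crop(s,"s28",180,80,400,260,3.4)
go(cup(-.01,.018,.2),cup(-.01,.018,.13))
E
```

```text
t 28.82 pos [ 0.452  -0.2026  0.2056] rpy [ 1.7934e+02 -6.0000e-02  7.8550e+01] q [-0.41  0.16  0.84  1.93 -0.14  1.1   0.28] F [ 2.6 -0.9  3. ] op 26.3
(np.float64(0.5499), np.float64(0.1513), 0.2, 166.6) -> dx 36.63 dy 2.56 dz 0.63 twist -88.1 rows 9
(np.float64(0.5499), np.float64(0.1513), 0.13, 166.6) -> dx 36.62 dy 2.48 dz 7.63 twist -88.1 rows 9
```

>>> step_arm(moves=[{"dx": 36.5, "dy": 2.9, "dz": 0, "twist": -88, "claw": 2}, {"dx": 36.5, "dy": 2.9, "dz": 0, "twist": -88, "claw": 2}, {"dx": 36.5, "dy": 2.9, "dz": 0, "twist": -88, "claw": 2}, {"dx": 36.5, "dy": 2.9, "dz": 0, "twist": -88, "claw": 2}, {"dx": 36.5, "dy": 2.9, "dz": 0, "twist": -88, "claw": 2}, {"dx": 36.5, "dy": 2.9, "dz": 0, "twist": -88, "claw": 2}, {"dx": 36.5, "dy": 2.9, "dz": 0, "twist": -88, "claw": 2}, {"dx": 36.5, "dy": 2.9, "dz": 0, "twist": -88, "claw": 2}])

```text
time: 29.82
ee_pos: [0.5485, 0.1524, 0.1973]
eef_rot: [-3.141, -0.001, 2.88]
force: [-0.1, -1.3, -0.9]
opening: 0.307
```

>>> step_arm(moves=[{"dx": 0, "dy": 0, "dz": 0, "twist": -3, "claw": 2}, {"dx": 0, "dy": 0, "dz": 0, "twist": -3, "claw": 2}])

```text
time: 30.08
ee_pos: [0.5485, 0.1514, 0.1977]
eef_rot: [-3.141, -0.001, 2.923]
force: [0.1, -0.5, -0.5]
opening: 0.306
```

```bash
python3 - <<'E'
from h import *
gv("scene","s29",60,50,6)
go(cup(-.01,.018,.195),cup(-.01,.018,.13))
E
```

```text
[0.5486 0.1514 0.1978] [-180.    -0.   167.5] 0.3103072499817525
t 30.12 pos [0.5486 0.1514 0.1978] rpy [-1.7999e+02 -3.0000e-02  1.6748e+02] q [-0.66  0.28  0.39  1.76 -0.12  1.13  1.11] F [-0.  -0.8 -1. ] op 26.4
(np.float64(0.5499), np.float64(0.1513), 0.195, 166.6) -> dx -0.13 dy 0.02 dz 0.28 twist 0.9 rows 1
(np.float64(0.5499), np.float64(0.1513), 0.13, 166.6) -> dx -0.13 dy 0.02 dz 6.78 twist 0.9 rows 2
```

View pics/s29.png

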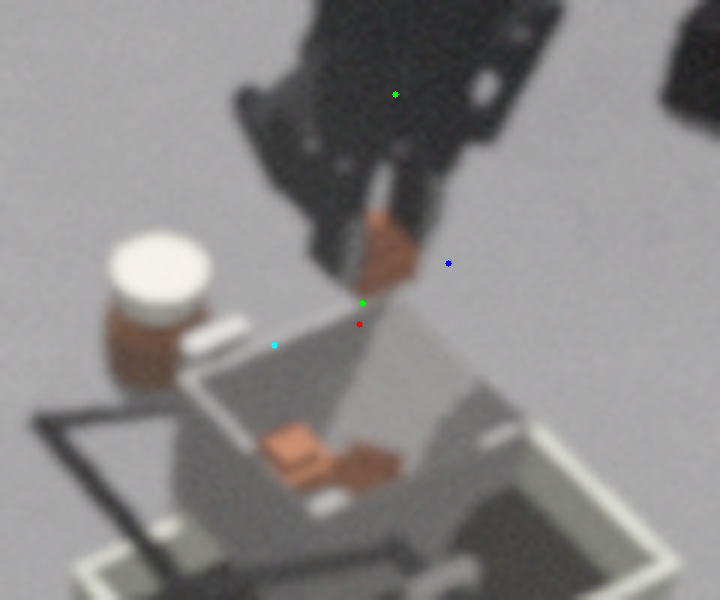

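>>> step_arm(moves=[{"dx": 0, "dy": 0, "dz": 3, "twist": 1, "claw": 2}, {"dx": 0, "dy": 0, "dz": 6, "twist": 1, "claw": 2}, {"dx": 0, "dy": 0, "dz": 6.8, "twist": 1, "claw": 2}, {"dx": 0, "dy": 0, "dz": 6.8, "twist": 1, "claw": 3.4}, {"dx": 0, "dy": 0, "dz": 6.8, "twist": 1, "claw": 3.4}, {"dx": 0, "dy": 0, "dz": 6.8, "twist": 1, "claw": 3.4}, {"dx": 0, "dy": 0, "dz": 4, "twist": 1, "claw": 3.4}, {"dx": 0, "dy": 0, "dz": 0, "twist": 1, "claw": 3.4}])

```text
time: 31.12
ee_pos: [0.5482, 0.1514, 0.1987]
eef_rot: [-3.141, -0.001, 2.907]
force: [0.8, 0.3, -0.3]
opening: 0.401
```

```bash
python3 - <<'E'
from h import *
s=cam("scene");t=cam("top");crop(s,"s30",180,60,400,240,3.4);cv2.imwrite("pics/t30.png",t["img"][:,:,::-1])
for b in blobs(mask(s,"cu"),20):
  if b[1]<400: print(b,plane(s,*b[0],.012).round(4))
go(cup(0,-.105,.2),cup(0,-.105,.125))
E
```

```text
([292.5, 116.3], 23, [289, 114, 9, 5]) [0.3725 0.2235 0.012 ]
([323.7, 133.2], 230, [313, 124, 21, 18]) [0.4835 0.2362 0.012 ]
([140.4, 277.2], 112, [130, 266, 23, 23]) [ 0.4818 -0.3934  0.012 ]
t 31.23 pos [0.5524 0.1523 0.2036] rpy [179.65   0.48 166.52] q [-0.67  0.28  0.39  1.75 -0.12  1.13  1.1 ] F [ 0.5 -0.7  0.1] op 34.1
(np.float64(0.5312), np.float64(0.0294), 0.2, 166.6) -> dx -0.80 dy -12.45 dz 0.29 twist -0.1 rows 2
(np.float64(0.5312), np.float64(0.0294), 0.125, 166.6) -> dx -0.73 dy -12.49 dz 7.79 twist -0.1 rows 3
```

View pics/s30.png

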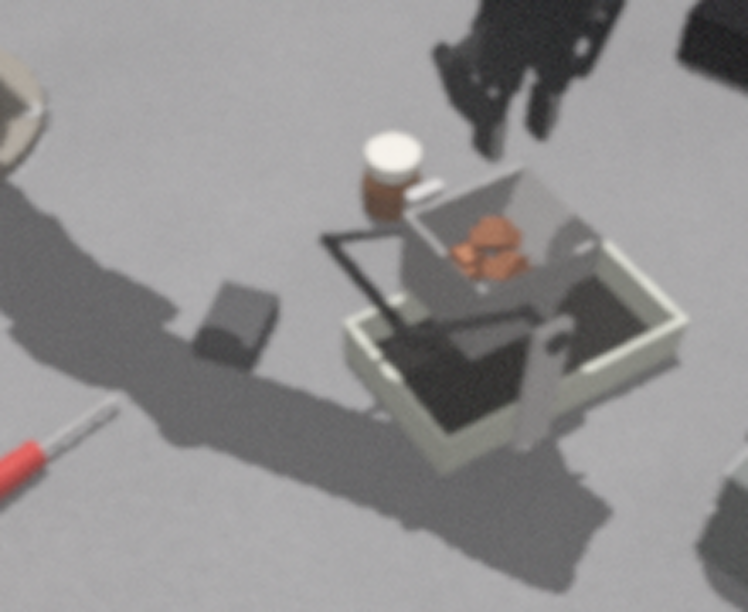

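View pics/t30.png

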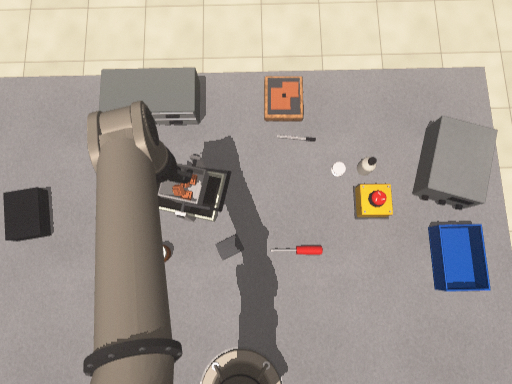

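>>> step_arm(moves=[{"dx": -0.5, "dy": -12.5, "dz": -0.5, "twist": 0, "claw": 4}, {"dx": -0.5, "dy": -12.5, "dz": -0.5, "twist": 0, "claw": 4}, {"dx": -0.5, "dy": -12.5, "dz": -0.5, "twist": 0, "claw": 4}, {"dx": -0.5, "dy": -12.5, "dz": -0.5, "twist": 0, "claw": 4}])

```text
time: 31.72
ee_pos: [0.5248, 0.0292, 0.2034]
eef_rot: [3.14, 0.0, 2.906]
force: [0.6, -0.5, 0.2]
opening: 0.472
```

```bash
python3 - <<'E'
from h import *
gv("scene","s31",60,50,6)
go(cup(0,-.105,.2),cup(0,-.105,.137))
E
```

```text
[0.5248 0.0301 0.2032] [179.9   0.  166.6] 0.46635159180273605
t 31.77 pos [0.5248 0.0301 0.2032] rpy [179.94   0.   166.63] q [-0.53  0.2   0.46  1.85 -0.1   1.12  1.29] F [0.5 0.5 0.5] op 39.6
(np.float64(0.5312), np.float64(0.0294), 0.2, 166.6) -> dx -0.64 dy 0.08 dz 0.32 twist 0.0 rows 1
(np.float64(0.5312), np.float64(0.0294), 0.137, 166.6) -> dx -0.64 dy 0.07 dz 6.62 twist 0.0 rows 2
```

View pics/s31.png

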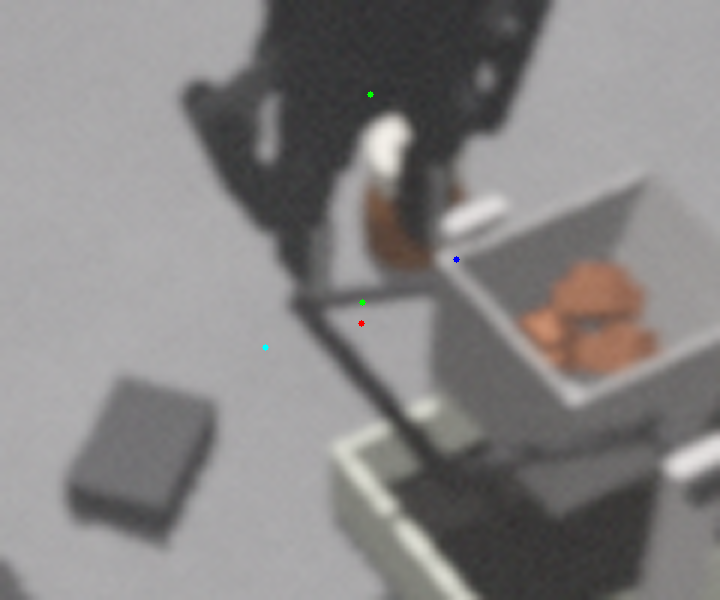

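>>> step_arm(moves=[{"dx": -0.6, "dy": 0, "dz": 3, "twist": 0, "claw": 4}, {"dx": -0.6, "dy": 0, "dz": 5.5, "twist": 0, "claw": 4}, {"dx": -0.6, "dy": 0, "dz": 6.6, "twist": 0, "claw": 4}, {"dx": -0.6, "dy": 0, "dz": 6.6, "twist": 0, "claw": 4}])

```text
time: 32.28
ee_pos: [0.5302, 0.0284, 0.1367]
eef_rot: [-3.141, -0.001, 2.908]
force: [0.4, 0.4, 0.5]
opening: 0.466
```

```bash
python3 - <<'E'
from h import *
gv("scene","s32",60,50,6)
go(cup(0,-.105,.137))
E
```

```text
[0.5309 0.0282 0.1375] [180.    0.  166.6] 0.4689305752220229
t 32.33 pos [0.5309 0.0282 0.1375] rpy [1.7999e+02 2.0000e-02 1.6662e+02] q [-0.51  0.28  0.45  1.91 -0.14  0.98  1.34] F [ 0.5 -0.3 -1.3] op 39.9
(np.float64(0.5312), np.float64(0.0294), 0.137, 166.6) -> dx -0.00 dy 0.13 dz 0.05 twist 0.0 rows 1
```

View pics/s32.png

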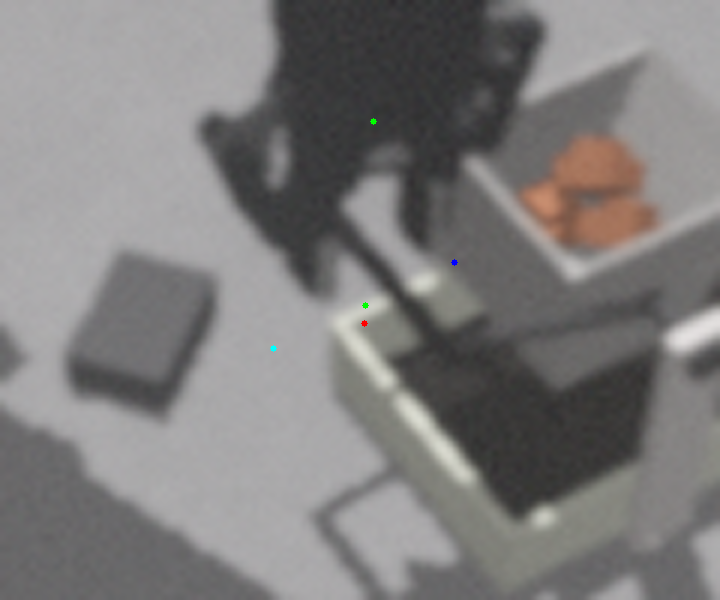

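>>> step_arm(grip_force=40, moves=[{"dx": 0, "dy": 0, "dz": 0, "twist": 0, "claw": 0.5}, {"dx": 0, "dy": 0, "dz": 0, "twist": 0, "claw": 0.5}, {"dx": 0, "dy": 0, "dz": 0, "twist": 0, "claw": 0.5}, {"dx": 0, "dy": 0, "dz": 0, "twist": 0, "claw": 0.5}, {"dx": 0, "dy": 0, "dz": 0, "twist": 0, "claw": 0.5}])

```text
time: 32.95
ee_pos: [0.5315, 0.0289, 0.1378]
eef_rot: [3.139, 0.002, 2.908]
force: [1.3, 4.5, 0.7]
opening: 0.093
```

```bash
python3 - <<'E'
from h import *
gv("scene","s33",60,50,6);gv("top","t33",60,50,6)
go(cup(0,-.105,.137))
# arc offsets from the start handle angle
a0=np.arctan2(.0415,-.105)
for d in np.arange(.1,2.2,.13):
    a=a0-d; print(round(d,2),"dy %.2f dz %.2f"%((11.13*(np.cos(a)-np.cos(a0))),-11.13*(np.sin(a)-np.sin(a0))))
E
```

```text
[0.5315 0.0289 0.1378] [1.799e+02 1.000e-01 1.666e+02] 0.0925752072111135
[0.5316 0.0288 0.1377] [1.799e+02 1.000e-01 1.666e+02] 0.09252980960123719
t 33.05 pos [0.5316 0.0288 0.1377] rpy [1.7986e+02 1.1000e-01 1.6659e+02] q [-0.51  0.28  0.45  1.91 -0.15  0.98  1.34] F [2.1 4.8 0.6] op 7.9
(np.float64(0.5312), np.float64(0.0294), 0.137, 166.6) -> dx 0.05 dy 0.05 dz 0.07 twist -0.0 rows 1
0.1 dy 0.46 dz -1.01
0.23 dy 1.21 dz -2.25
0.36 dy 2.10 dz -3.38
0.49 dy 3.14 dz -4.39
0.62 dy 4.30 dz -5.25
0.75 dy 5.57 dz -5.96
0.88 dy 6.91 dz -6.49
1.01 dy 8.31 dz -6.85
1.14 dy 9.75 dz -7.02
1.27 dy 11.19 dz -7.01
1.4 dy 12.62 dz -6.80
1.53 dy 14.02 dz -6.42
1.66 dy 15.35 dz -5.85
1.79 dy 16.59 dz -5.12
1.92 dy 17.74 dz -4.24
2.05 dy 18.75 dz -3.21
2.18 dy 19.63 dz -2.06
```

View pics/s33.png

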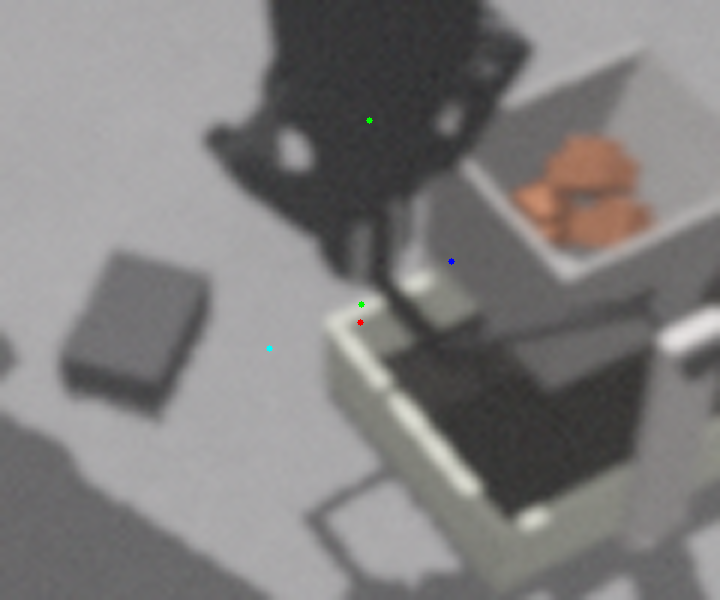

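View pics/t33.png

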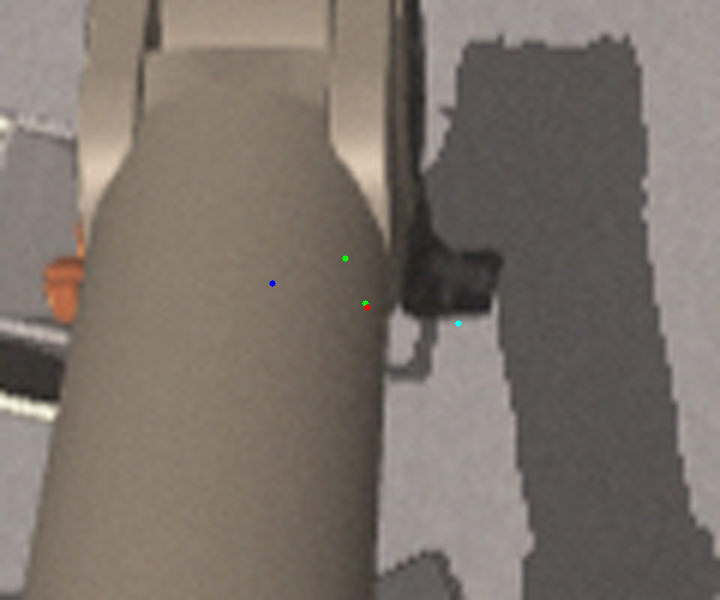

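>>> step_arm(moves=[{"dx": 0, "dy": 0.45, "dz": -1, "twist": 0, "claw": 0.5}, {"dx": 0, "dy": 1.2, "dz": -2.25, "twist": 0, "claw": 0.5}, {"dx": 0, "dy": 2.1, "dz": -3.4, "twist": 0, "claw": 0.5}, {"dx": 0, "dy": 3.15, "dz": -4.4, "twist": 0, "claw": 0.5}, {"dx": 0, "dy": 3.15, "dz": -4.4, "twist": 0, "claw": 0.5}])

```text
time: 33.67
ee_pos: [0.5381, 0.0563, 0.1827]
eef_rot: [-3.14, 0.001, 2.906]
force: [-0.1, -4.4, 5.9]
opening: 0.089
```

```bash
python3 - <<'E'
from h import *
gv("scene","s34",60,50,6);go()
E
```

```text
[0.5381 0.0562 0.1827] [-1.799e+02  1.000e-01  1.665e+02] 0.09230711511321085
t 33.73 pos [0.5381 0.0562 0.1827] rpy [-1.7991e+02  6.0000e-02  1.6649e+02] q [-0.56  0.25  0.44  1.84 -0.12  1.08  1.26] F [-0.4 -4.1  6.2] op 7.8
```

View pics/s34.png

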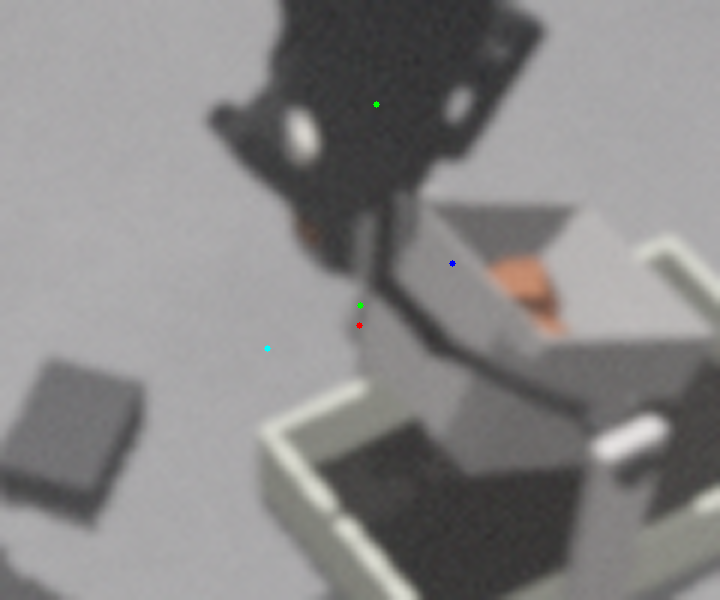

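>>> step_arm(moves=[{"dx": 0, "dy": 1.15, "dz": -0.85, "twist": 0, "claw": 0.5}, {"dx": 0, "dy": 2.4, "dz": -1.55, "twist": 0, "claw": 0.5}, {"dx": 0, "dy": 3.75, "dz": -2.1, "twist": 0, "claw": 0.5}, {"dx": 0, "dy": 5.15, "dz": -2.45, "twist": 0, "claw": 0.5}, {"dx": 0, "dy": 6.6, "dz": -2.6, "twist": 0, "claw": 0.5}, {"dx": 0, "dy": 8.05, "dz": -2.6, "twist": 0, "claw": 0.5}, {"dx": 0, "dy": 9.5, "dz": -2.4, "twist": 0, "claw": 0.5}, {"dx": 0, "dy": 9.5, "dz": -2.4, "twist": 0, "claw": 0.5}])

```text
time: 34.72
ee_pos: [0.5632, 0.1586, 0.213]
eef_rot: [3.126, 0.006, 2.911]
force: [-3.7, 8.2, 26.3]
opening: 0.06
```

```bash
python3 - <<'E'
from h import *
gv("scene","s35",60,50,6);go(cup(0,.055,.19))
E
```

```text
[0.5632 0.1586 0.213 ] [179.1   0.4 166.8] 0.06066162303005632
t 34.77 pos [0.5632 0.1586 0.213 ] rpy [179.07   0.37 166.76] q [-0.66  0.29  0.4   1.71 -0.13  1.15  1.11] F [-4.1  7.7 26.9] op 5.2
(np.float64(0.5682), np.float64(0.185), 0.19, 166.6) -> dx 0.13 dy 2.64 dz 2.34 twist 0.2 rows 1
```

View pics/s35.png

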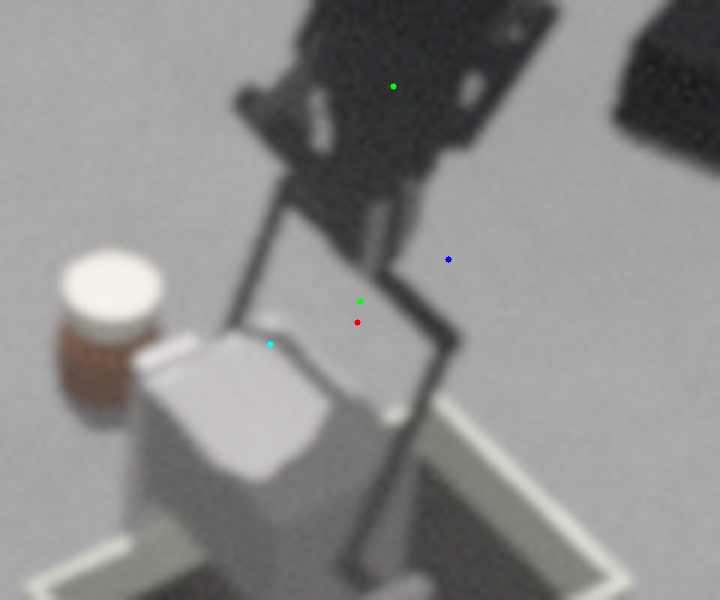

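>>> step_arm(moves=[{"dx": 0, "dy": 0, "dz": -1.5, "twist": 0, "claw": 0.5}, {"dx": 0, "dy": 0, "dz": -2.5, "twist": 0, "claw": 3.6}, {"dx": 0, "dy": 0, "dz": -2.5, "twist": 0, "claw": 3.6}, {"dx": 0, "dy": 0, "dz": -2.5, "twist": 0, "claw": 3.6}])

```text
time: 35.28
ee_pos: [0.5592, 0.1499, 0.2292]
eef_rot: [-3.141, -0.002, 2.906]
force: [0.2, -0.0, -0.7]
opening: 0.424
```

```bash
python3 - <<'E'
from h import *
gv("scene","s36",60,50,6);gv("top","t36",60,50,6);go(cup(0,.03,.217))
E
```

```text
[0.5592 0.15   0.2292] [-1.799e+02 -1.000e-01  1.665e+02] 0.4191913875924961
[0.5593 0.1501 0.2292] [-1.799e+02 -1.000e-01  1.665e+02] 0.42092106032205895
t 35.38 pos [0.5593 0.1501 0.2292] rpy [-1.7994e+02 -1.0000e-01  1.6652e+02] q [-0.66  0.27  0.4   1.69 -0.11  1.2   1.1 ] F [ 0.7 -0.8 -0.4] op 35.8
(np.float64(0.5625), np.float64(0.1607), 0.217, 166.6) -> dx -0.07 dy 1.11 dz 1.22 twist -0.1 rows 1
```

View pics/s36.png

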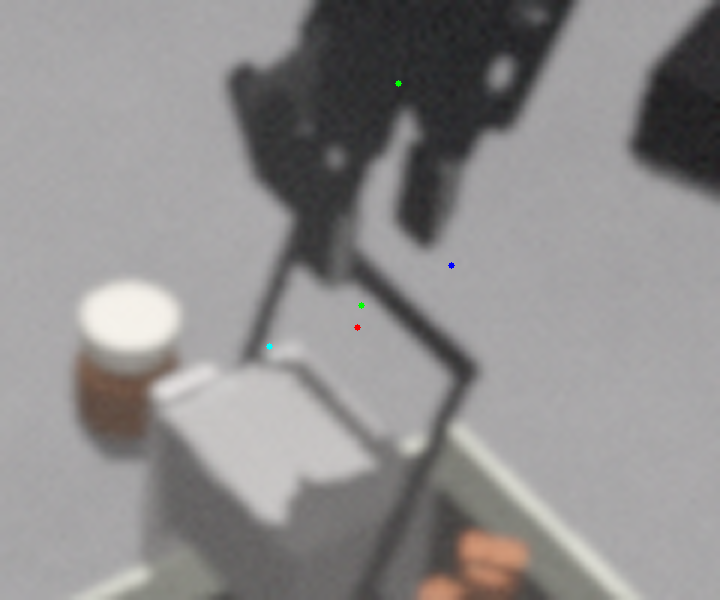

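View pics/t36.png

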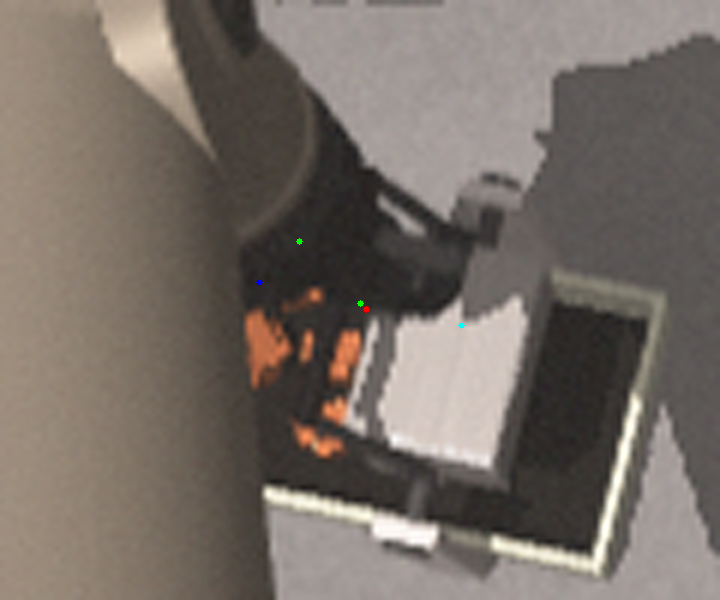

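```bash
cat >> h.py <<'E'
def hx(c,u,v,x=0.):
    "point on the ray at hinge-frame x; returns y,z rel. hinge"
    o,d=ray(c,u,v);X=np.array([_c,_s,0]);H=np.array([.5555,.1315,.125])
    t=(x-(o-H)@X)/(d@X);p=o+t*d-H;return p@np.array([-_s,_c,0]),p[2]
E
python3 - <<'E'
from h import *
s=cam("scene");p=state()["ee_pos"];c=proj(s,p);u0=int(c[0]-60);v0=int(c[1]-50)
for q,x in(((388,292),0),((300,215),-.051),((475,370),.051)):
    y,z=hx(s,q[0]/6+u0-.4,q[1]/6+v0-.4,x);print(y,z,np.hypot(y,z),"tip rad",np.arctan2(.036,-.105)-np.arctan2(z,y))
E
```

```text
0.029086725493076383 0.10762015440975659 0.11148154661238527 tip rad 1.5044644038679127
0.02481378322944626 0.1101000877421312 0.11286165495412044 tip rad 1.4621701081951002
0.030217129383867 0.10814216700363899 0.11228447440516567 tip rad 1.5129701469366137
```

```bash
python3 - <<'E'
from h import *
go(cup(0,.029,.199))
a0=np.arctan2(.108,.0285)
for d in (.15,.3,.45,.6,.66):
    a=a0-d; print(round(d,2),"dy %.2f dz %.2f"%((11.1*(np.cos(a)-np.cos(a0))),-11.1*(np.sin(a)-np.sin(a0))))
E
```

```text
t 35.42 pos [0.5594 0.1501 0.2294] rpy [-1.7995e+02 -8.0000e-02  1.6653e+02] q [-0.66  0.27  0.4   1.69 -0.11  1.2   1.1 ] F [0.5 0.4 0.2] op 35.5
(np.float64(0.5622), np.float64(0.1597), 0.199, 166.6) -> dx -0.06 dy 1.00 dz 3.04 twist -0.1 rows 1
0.15 dy 1.57 dz 0.54
0.3 dy 3.05 dz 1.32
0.45 dy 4.39 dz 2.30
0.6 dy 5.57 dz 3.47
0.66 dy 5.99 dz 3.99
```

>>> step_arm(grip_force=80, moves=[{"dx": 0, "dy": 1.1, "dz": 0, "twist": 0, "claw": 3.6}, {"dx": 0, "dy": 1.1, "dz": 1.5, "twist": 0, "claw": 3.6}, {"dx": 0, "dy": 1.1, "dz": 3, "twist": 0, "claw": 3.6}, {"dx": 0, "dy": 1.1, "dz": 3, "twist": 0, "claw": 3.6}, {"dx": 0, "dy": 1.1, "dz": 3, "twist": 0, "claw": 0.5}, {"dx": 0, "dy": 1.1, "dz": 3, "twist": 0, "claw": 0.5}, {"dx": 0, "dy": 1.1, "dz": 3, "twist": 0, "claw": 0.5}, {"dx": 0, "dy": 1.1, "dz": 3, "twist": 0, "claw": 0.5}])

```text
time: 36.42
ee_pos: [0.5625, 0.1604, 0.2005]
eef_rot: [-3.141, 0.0, 2.906]
force: [-1.6, -2.7, 1.5]
opening: 0.08
```

```bash
python3 - <<'E'
from h import *
gv("scene","s37",60,50,6);go(cup(0,.03,.199))
E
```

```text
[0.5625 0.1604 0.2006] [-180.     0.   166.5] 0.08146190084556414
t 36.48 pos [0.5625 0.1604 0.2006] rpy [-1.7997e+02  2.0000e-02  1.6651e+02] q [-0.67  0.31  0.39  1.72 -0.13  1.14  1.1 ] F [-1.4 -2.2  2. ] op 6.9
(np.float64(0.5625), np.float64(0.1607), 0.199, 166.6) -> dx 0.01 dy 0.03 dz 0.16 twist -0.1 rows 1
```

View pics/s37.png

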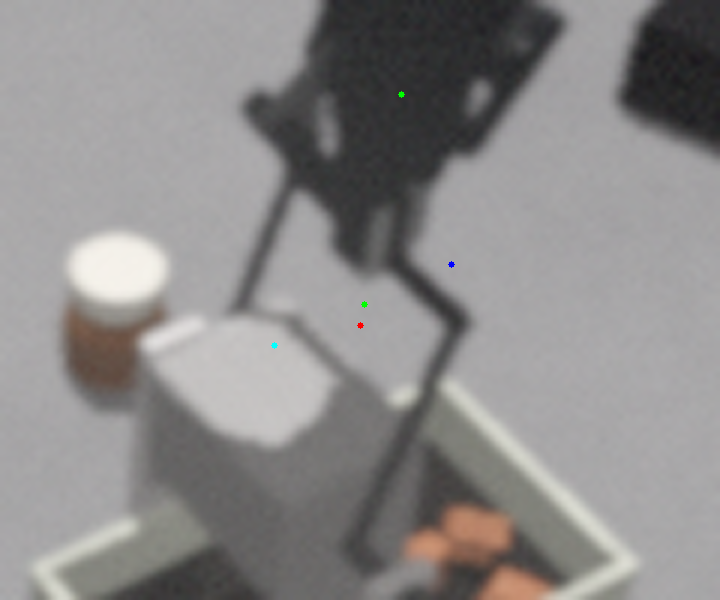

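Gripped well. Next is the rest of the arc to the far stop.

>>> step_arm(moves=[{"dx": 0, "dy": 0.8, "dz": 0.25, "twist": 0, "claw": 0.5}, {"dx": 0, "dy": 1.6, "dz": 0.55, "twist": 0, "claw": 0.5}, {"dx": 0, "dy": 2.3, "dz": 0.9, "twist": 0, "claw": 0.5}, {"dx": 0, "dy": 3.05, "dz": 1.3, "twist": 0, "claw": 0.5}, {"dx": 0, "dy": 3.75, "dz": 1.8, "twist": 0, "claw": 0.5}, {"dx": 0, "dy": 4.4, "dz": 2.3, "twist": 0, "claw": 0.5}, {"dx": 0, "dy": 5.0, "dz": 2.85, "twist": 0, "claw": 0.5}, {"dx": 0, "dy": 5.4, "dz": 3.3, "twist": 0, "claw": 0.5}])

```text
time: 37.48
ee_pos: [0.5752, 0.2124, 0.1682]
eef_rot: [-3.139, 0.0, 2.907]
force: [-9.3, -10.7, 26.1]
opening: 0.077
```

```bash
python3 - <<'E'
from h import *
gv("scene","s38",60,50,6);go(cup(0,.084,.163))
E
```

```text
[0.5751 0.2123 0.1683] [-179.9   -0.   166.5] 0.07534224140507163
t 37.52 pos [0.5751 0.2123 0.1683] rpy [-1.7985e+02 -2.0000e-02  1.6652e+02] q [-0.71  0.39  0.37  1.68 -0.15  1.1   1.04] F [-3.8 -7.4 11. ] op 6.4
(np.float64(0.575), np.float64(0.2132), 0.163, 166.6) -> dx 0.03 dy 0.09 dz 0.53 twist -0.1 rows 1
```

View pics/s38.png

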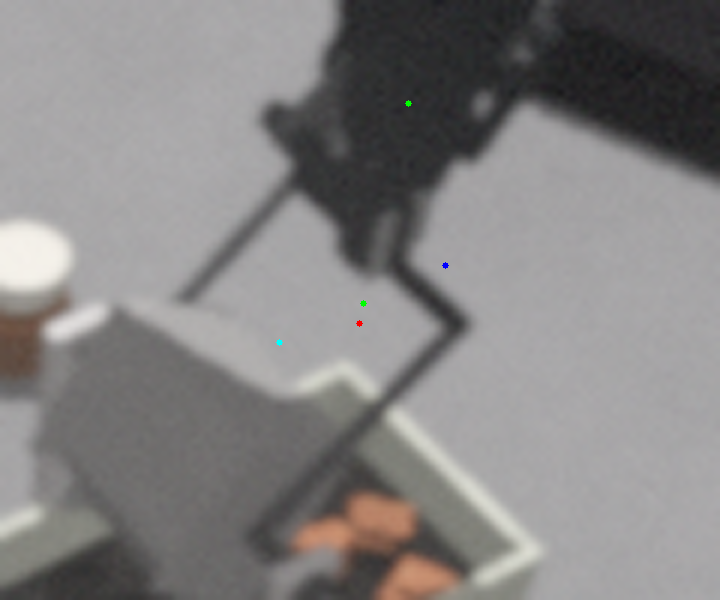

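>>> step_arm(moves=[{"dx": 0, "dy": 0.15, "dz": 0.2, "twist": 0, "claw": 0.5}, {"dx": 0, "dy": 0.15, "dz": 0.2, "twist": 0, "claw": 0.5}, {"dx": 0, "dy": 0.15, "dz": 0.2, "twist": 0, "claw": 0.5}])

```text
time: 37.9
ee_pos: [0.5752, 0.2124, 0.1682]
eef_rot: [-3.139, -0.001, 2.905]
force: [-8.1, -9.1, 19.5]
opening: 0.074
```

```bash
python3 - <<'E'
from h import *
t=cam("top");s=cam("scene");crop(t,"t39",110,120,270,240,4.8);crop(s,"s39",230,80,400,210,4.6);go()
E
```

```text
t 38.0 pos [0.5752 0.2124 0.1682] rpy [-1.7986e+02 -3.0000e-02  1.6644e+02] q [-0.71  0.39  0.37  1.68 -0.15  1.1   1.04] F [-7.6 -8.9 20. ] op 6.6
```

View pics/s39.png

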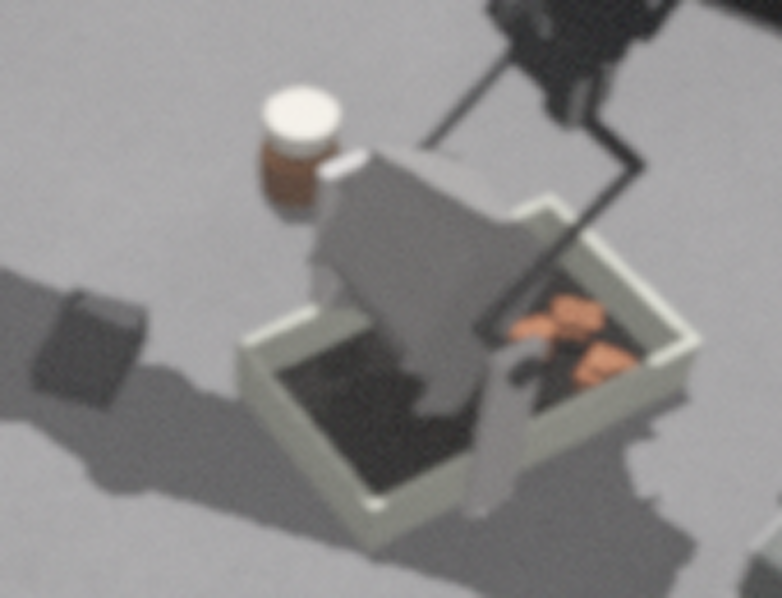

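View pics/t39.png

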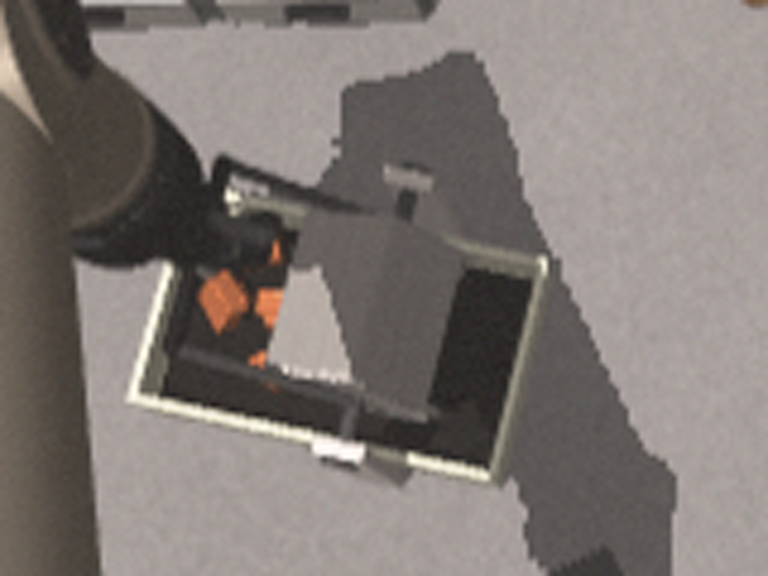

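>>> step_arm(moves=[{"dx": 0, "dy": -0.5, "dz": -0.6, "twist": 0, "claw": 0.5}, {"dx": 0, "dy": -1.15, "dz": -1.2, "twist": 0, "claw": 0.5}, {"dx": 0, "dy": -1.8, "dz": -1.7, "twist": 0, "claw": 0.5}, {"dx": 0, "dy": -2.5, "dz": -2.2, "twist": 0, "claw": 0.5}, {"dx": 0, "dy": -3.25, "dz": -2.6, "twist": 0, "claw": 0.5}, {"dx": 0, "dy": -3.95, "dz": -2.95, "twist": 0, "claw": 0.5}, {"dx": 0, "dy": -4.75, "dz": -3.25, "twist": 0, "claw": 0.5}, {"dx": 0, "dy": -5.55, "dz": -3.5, "twist": 0, "claw": 0.5}])

```text
time: 39.0
ee_pos: [0.5641, 0.1667, 0.2021]
eef_rot: [3.131, 0.003, 2.909]
force: [4.5, 6.1, -0.9]
opening: 0.076
```

```bash
python3 - <<'E'
from h import *
gv("scene","s40",60,50,6);go(cup(0,.03,.199))
a0=np.arctan2(.108,.0285)
for d in np.arange(.15,1.6,.15):
    a=a0+d; print(round(d,2),"dy %.2f dz %.2f"%((11.1*(np.cos(a)-np.cos(a0))),-11.1*(np.sin(a)-np.sin(a0))))
E
```

```text
[0.5639 0.1656 0.2025] [179.4   0.2 166.6] 0.07197216656963035
t 39.05 pos [0.5639 0.1656 0.2025] rpy [1.7943e+02 1.6000e-01 1.6661e+02] q [-0.67  0.31  0.39  1.71 -0.13  1.14  1.1 ] F [3.3 5.1 0.1] op 6.1
(np.float64(0.5625), np.float64(0.1607), 0.199, 166.6) -> dx 0.02 dy -0.52 dz 0.34 twist 0.0 rows 1
0.15 dy -1.64 dz -0.30
0.3 dy -3.30 dz -0.36
0.45 dy -4.95 dz -0.16
0.6 dy -6.55 dz 0.28
0.75 dy -8.08 dz 0.95
0.9 dy -9.48 dz 1.84
1.05 dy -10.73 dz 2.94
1.2 dy -11.81 dz 4.20
1.35 dy -12.68 dz 5.62
1.5 dy -13.34 dz 7.15
```

View pics/s40.png

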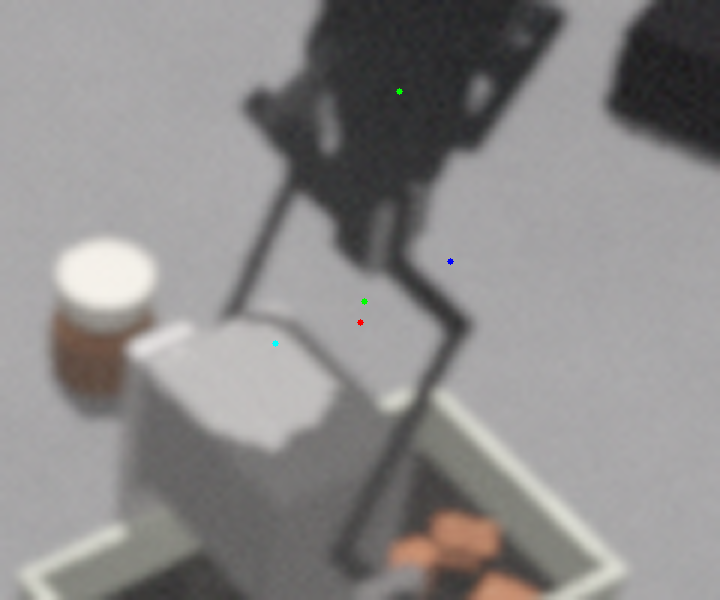

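>>> step_arm(moves=[{"dx": 0, "dy": -0.8, "dz": -0.2, "twist": 0, "claw": 0.5}, {"dx": 0, "dy": -1.65, "dz": -0.3, "twist": 0, "claw": 0.5}, {"dx": 0, "dy": -2.5, "dz": -0.35, "twist": 0, "claw": 0.5}, {"dx": 0, "dy": -3.3, "dz": -0.35, "twist": 0, "claw": 0.5}, {"dx": 0, "dy": -4.1, "dz": -0.3, "twist": 0, "claw": 0.5}, {"dx": 0, "dy": -4.95, "dz": -0.15, "twist": 0, "claw": 0.5}, {"dx": 0, "dy": -5.75, "dz": 0.05, "twist": 0, "claw": 0.5}, {"dx": 0, "dy": -6.55, "dz": 0.3, "twist": 0, "claw": 0.5}])

```text
time: 40.05
ee_pos: [0.5486, 0.1014, 0.2035]
eef_rot: [3.132, 0.002, 2.908]
force: [-8.4, 2.4, 26.5]
opening: 0.08
```

```bash
python3 - <<'E'
from h import *
gv("scene","s41",60,50,6);go(cup(0,-.035,.199))
E
```

```text
[0.5481 0.0996 0.2026] [1.796e+02 1.000e-01 1.666e+02] 0.07682001942685002
t 40.1 pos [0.5481 0.0996 0.2026] rpy [1.7955e+02 1.1000e-01 1.6656e+02] q [-0.6   0.25  0.42  1.78 -0.12  1.13  1.19] F [-3.5 -2.4 14.1] op 6.5
(np.float64(0.5474), np.float64(0.0975), 0.199, 166.6) -> dx 0.02 dy -0.23 dz 0.35 twist -0.0 rows 1
```

View pics/s41.png

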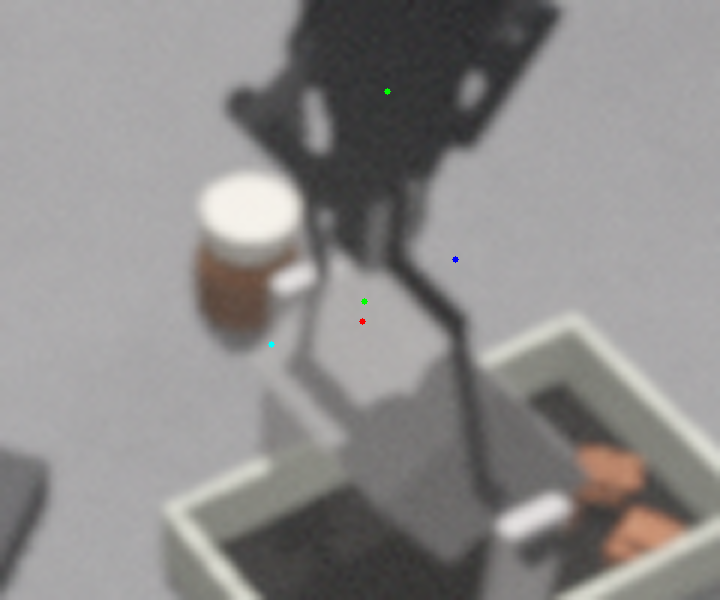

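>>> step_arm(moves=[{"dx": 0, "dy": -0.8, "dz": 0.3, "twist": 0, "claw": 0.5}, {"dx": 0, "dy": -1.55, "dz": 0.65, "twist": 0, "claw": 0.5}, {"dx": 0, "dy": -2.25, "dz": 1.1, "twist": 0, "claw": 0.5}, {"dx": 0, "dy": -2.95, "dz": 1.55, "twist": 0, "claw": 0.5}, {"dx": 0, "dy": -3.6, "dz": 2.1, "twist": 0, "claw": 0.5}, {"dx": 0, "dy": -4.2, "dz": 2.65, "twist": 0, "claw": 0.5}, {"dx": 0, "dy": -4.75, "dz": 3.3, "twist": 0, "claw": 0.5}, {"dx": 0, "dy": -5.25, "dz": 3.9, "twist": 0, "claw": 0.5}])

```text
time: 41.1
ee_pos: [0.5346, 0.0446, 0.1605]
eef_rot: [-3.141, -0.0, 2.906]
force: [-4.8, -4.6, 11.1]
opening: 0.08
```

```bash
python3 - <<'E'
from h import *
gv("scene","s42",60,50,6);go(cup(0,-.088,.16))
E
```

```text
[0.5345 0.044  0.1598] [-180.    -0.   166.4] 0.07288094265837292
t 41.15 pos [0.5345 0.044  0.1598] rpy [-1.7998e+02 -2.0000e-02  1.6642e+02] q [-0.54  0.26  0.44  1.88 -0.13  1.03  1.3 ] F [-2.6 -6.3  7.7] op 6.2
(np.float64(0.5351), np.float64(0.0459), 0.16, 166.6) -> dx -0.02 dy 0.19 dz -0.02 twist -0.2 rows 1
```

View pics/s42.png

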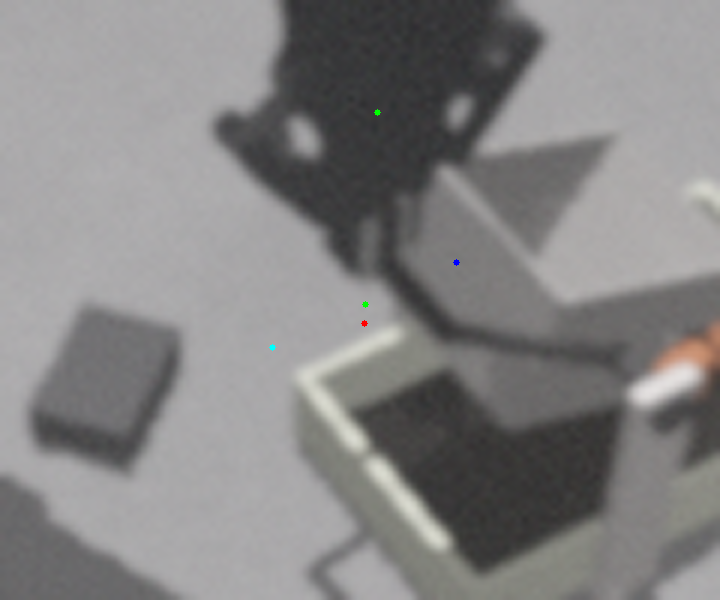

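>>> step_arm(moves=[{"dx": 0, "dy": -0.5, "dz": 0.75, "twist": 0, "claw": 0.5}, {"dx": 0, "dy": -0.9, "dz": 1.4, "twist": 0, "claw": 0.5}, {"dx": 0, "dy": -1.2, "dz": 2.0, "twist": 0, "claw": 0.5}, {"dx": 0, "dy": -1.4, "dz": 2.6, "twist": 0, "claw": 0.5}, {"dx": 0, "dy": -1.5, "dz": 2.9, "twist": 0, "claw": 0.5}, {"dx": 0, "dy": -1.5, "dz": 3.1, "twist": 0, "claw": 0.5}])

```text
time: 41.9
ee_pos: [0.5306, 0.0287, 0.1283]
eef_rot: [-3.138, -0.001, 2.906]
force: [-2.1, -8.0, 7.3]
opening: 0.082
```

>>> step_arm(moves=[{"dx": 0, "dy": 0, "dz": 0.2, "twist": 0, "claw": 0.5}, {"dx": 0, "dy": 0, "dz": 0.2, "twist": 0, "claw": 0.5}])

```text
time: 42.15
ee_pos: [0.5307, 0.0287, 0.1279]
eef_rot: [-3.139, -0.002, 2.906]
force: [-6.8, -7.2, 15.8]
opening: 0.077
```

```bash
python3 - <<'E'
from h import *
gv("scene","s43",60,50,6);go(cup(0,-.105,.13))
E
```

```text
[0.5306 0.0286 0.1278] [-1.799e+02 -1.000e-01  1.665e+02] 0.07596700661532277
t 42.2 pos [0.5306 0.0286 0.1278] rpy [-1.7986e+02 -9.0000e-02  1.6647e+02] q [-0.51  0.29  0.44  1.92 -0.15  0.96  1.34] F [-5.6 -7.  16.1] op 6.5
(np.float64(0.5312), np.float64(0.0294), 0.13, 166.6) -> dx -0.04 dy 0.09 dz -0.22 twist -0.1 rows 1
```

View pics/s43.png

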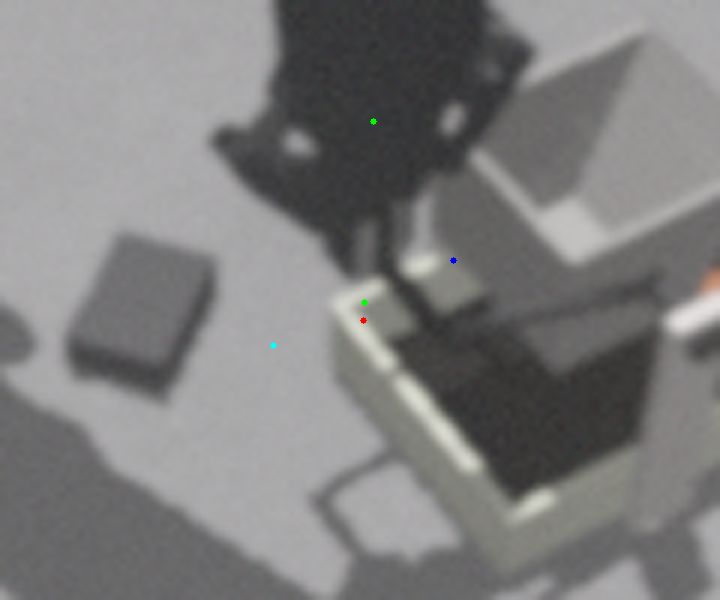

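>>> step_arm(moves=[{"dx": 0, "dy": 0, "dz": 0.3, "twist": 0, "claw": 0.5}, {"dx": 0, "dy": 0, "dz": 0.4, "twist": 0, "claw": 0.5}, {"dx": 0, "dy": 0, "dz": 0.4, "twist": 0, "claw": 0.5}])

```text
time: 42.58
ee_pos: [0.5308, 0.0287, 0.1276]
eef_rot: [-3.141, -0.002, 2.905]
force: [-15.6, -7.7, 40.2]
opening: 0.076
```

>>> step_arm(moves=[{"dx": 0, "dy": 0, "dz": -0.3, "twist": 0, "claw": 0.5}, {"dx": 0, "dy": 0, "dz": -0.3, "twist": 0, "claw": 3.6}, {"dx": 0, "dy": 0, "dz": -0.3, "twist": 0, "claw": 3.6}, {"dx": 0, "dy": 0, "dz": -0.3, "twist": 0, "claw": 3.6}, {"dx": 0, "dy": 0, "dz": -4, "twist": 0, "claw": 3.6}, {"dx": 0, "dy": 0, "dz": -8, "twist": 0, "claw": 3.6}, {"dx": 0, "dy": -5, "dz": -10, "twist": 0, "claw": 3.6}, {"dx": 0, "dy": -10, "dz": -10, "twist": 0, "claw": 3.6}])

```text
time: 43.58
ee_pos: [0.5094, -0.0657, 0.2229]
eef_rot: [3.14, 0.003, 2.91]
force: [0.8, -0.8, 0.5]
opening: 0.422
```

```bash
python3 - <<'E'
from h import *
go((.519,-.396,.2,130),(.519,-.396,.12,130))
E
```

```text
t 43.58 pos [ 0.5094 -0.0657  0.2229] rpy [179.92   0.2  166.7 ] q [-0.42  0.15  0.52  1.85 -0.09  1.15  1.47] F [ 0.8 -0.8  0.5] op 35.9
(0.519, -0.396, 0.2, 130) -> dx -8.52 dy -31.92 dz 2.28 twist 36.7 rows 6
(0.519, -0.396, 0.12, 130) -> dx -8.49 dy -31.94 dz 10.28 twist 36.7 rows 6
```

>>> step_arm(moves=[{"dx": -8.5, "dy": -32, "dz": 2, "twist": 37, "claw": 6}, {"dx": -8.5, "dy": -32, "dz": 2, "twist": 37, "claw": 6}, {"dx": -8.5, "dy": -32, "dz": 2, "twist": 37, "claw": 6}, {"dx": -8.5, "dy": -32, "dz": 2, "twist": 37, "claw": 6}, {"dx": -8.5, "dy": -32, "dz": 2, "twist": 37, "claw": 6}, {"dx": -8.5, "dy": -32, "dz": 2, "twist": 37, "claw": 6}, {"dx": -8.5, "dy": -32, "dz": 2, "twist": 37, "claw": 6}])

```text
time: 44.45
ee_pos: [0.5156, -0.3978, 0.2002]
eef_rot: [-3.14, -0.001, 2.258]
force: [0.9, 1.0, 0.0]
opening: 0.709
```

```bash
python3 - <<'E'
from h import *
t=cam("top");s=cam("scene");crop(t,"t44",120,130,270,240,5);crop(s,"s44",230,80,400,210,4.6);gv("scene","s45",50,45,7)
go((.519,-.396,.05,130))
E
```

```text
[ 0.5174 -0.3944  0.2008] [ 1.799e+02 -1.000e-01  1.297e+02] 0.6979346484886045
t 44.6 pos [ 0.5174 -0.3944  0.2008] rpy [ 1.7993e+02 -8.0000e-02  1.2969e+02] q [ 0.09  0.49  0.71  1.56 -0.34  1.22  1.55] F [-0.2  0.1 -0. ] op 59.3
(0.519, -0.396, 0.05, 130) -> dx -0.25 dy 0.00 dz 15.08 twist -0.3 rows 3
```

View pics/t44.png

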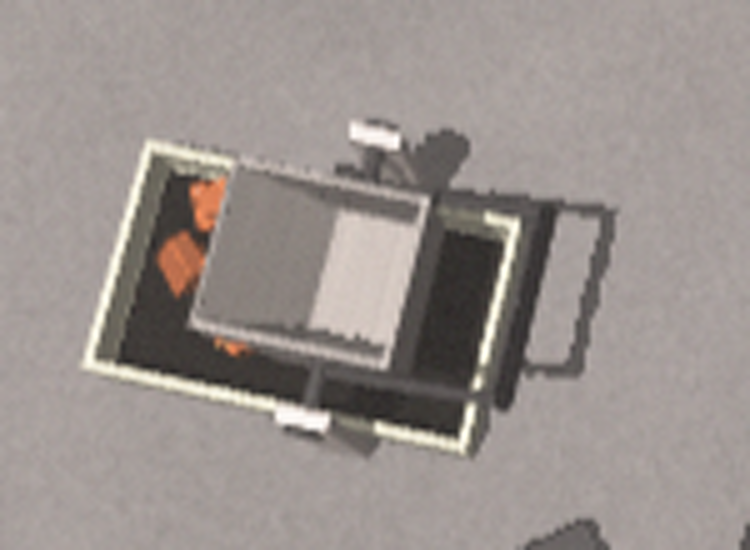

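View pics/s44.png

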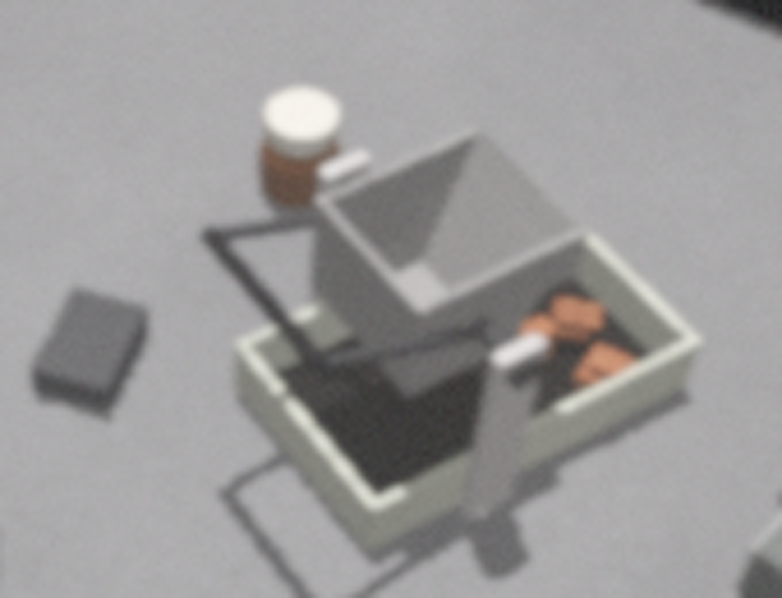

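View pics/s45.png

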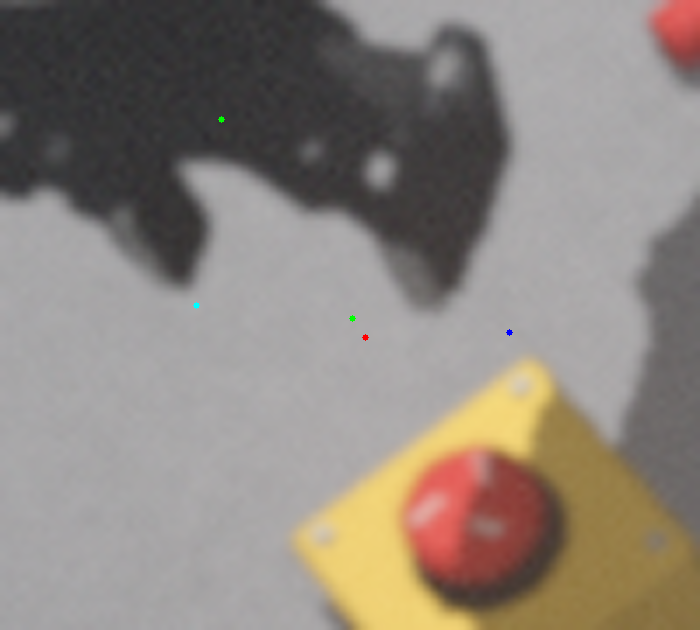

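>>> step_arm(moves=[{"dx": -0.1, "dy": 0, "dz": 5, "twist": 0, "claw": 6}, {"dx": -0.1, "dy": 0, "dz": 9, "twist": 0, "claw": 6}, {"dx": -0.1, "dy": 0, "dz": 11, "twist": 0, "claw": 6}, {"dx": -0.1, "dy": 0, "dz": 11, "twist": 0, "claw": 6}])

```text
time: 45.1
ee_pos: [0.5172, -0.3956, 0.0903]
eef_rot: [-3.142, -0.002, 2.263]
force: [-0.1, -0.3, 1.0]
opening: 0.703
```

```bash
python3 - <<'E'
from h import *
gv("scene","s46",50,45,7)
go((.5183,-.396,.049,130))
E
```

```text
[ 0.5178 -0.3969  0.0919] [180.    0.  129.6] 0.7008245413891782
t 45.15 pos [ 0.5178 -0.3969  0.0919] rpy [1.7997e+02 3.0000e-02 1.2960e+02] q [ 0.13  0.6   0.65  1.66 -0.41  1.02  1.61] F [ 0.6  0.  -0.7] op 59.6
(0.5183, -0.396, 0.049, 130) -> dx 0.04 dy 0.09 dz 4.29 twist -0.4 rows 1
```

View pics/s46.png

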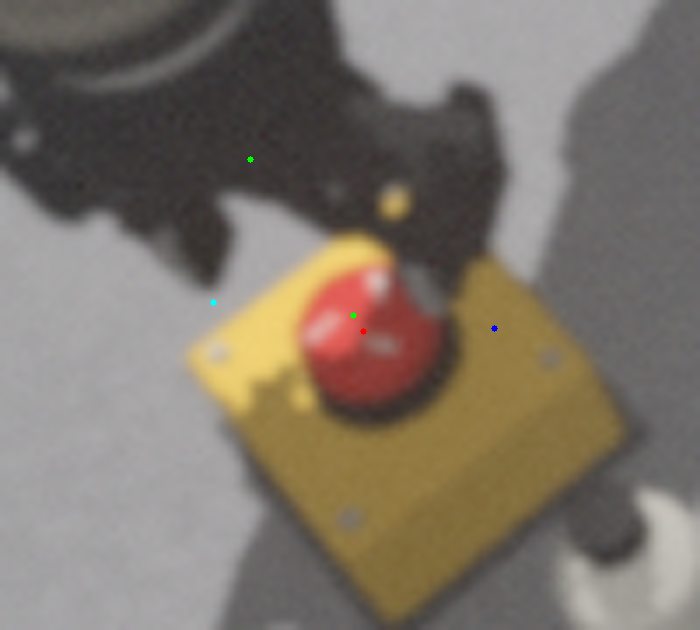

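>>> step_arm(grip_force=30, moves=[{"dx": 0, "dy": 0.1, "dz": 1.5, "twist": 0, "claw": 6.6}, {"dx": 0, "dy": 0.1, "dz": 3, "twist": 0, "claw": 6.6}, {"dx": 0, "dy": 0.1, "dz": 4, "twist": 0, "claw": 6.6}, {"dx": 0, "dy": 0.1, "dz": 4.3, "twist": 0, "claw": 6.6}, {"dx": 0, "dy": 0.1, "dz": 4.3, "twist": 0, "claw": 6.6}])

```text
time: 45.78
ee_pos: [0.5178, -0.3967, 0.048]
eef_rot: [-3.142, -0.0, 2.261]
force: [-0.6, -0.1, 0.2]
opening: 0.777
```

```bash
python3 - <<'E'
from h import *
gv("scene","s47",50,45,7)
go((.5183,-.396,.049,130))
E
```

```text
[ 0.518  -0.3969  0.0484] [180.    0.  129.5] 0.7719107601568467
t 45.83 pos [ 0.518  -0.3969  0.0484] rpy [1.8000e+02 3.0000e-02 1.2954e+02] q [ 0.15  0.64  0.63  1.69 -0.45  0.95  1.64] F [-0.1  0.1  1.4] op 65.6
(0.5183, -0.396, 0.049, 130) -> dx 0.05 dy 0.08 dz -0.06 twist -0.5 rows 1
```

View pics/s47.png

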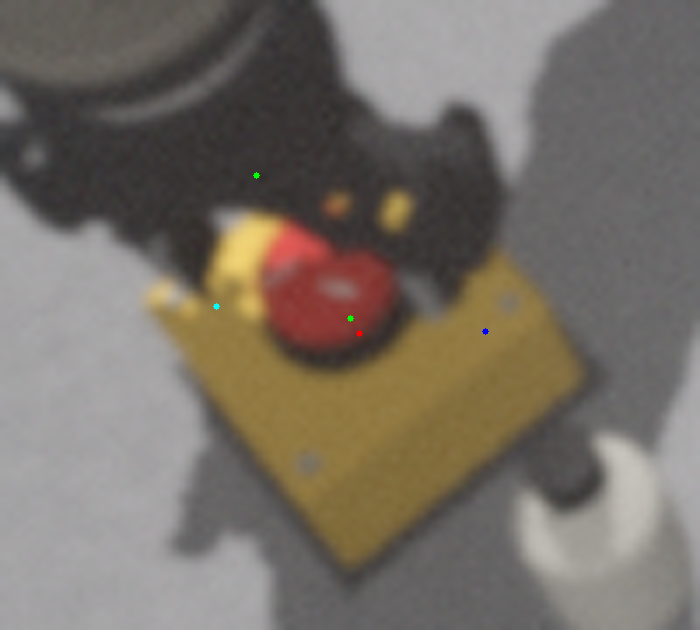

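>>> step_arm(moves=[{"dx": 0, "dy": 0.1, "dz": 0, "twist": 0, "claw": 3.3}, {"dx": 0, "dy": 0.1, "dz": 0, "twist": 0, "claw": 3.3}, {"dx": 0, "dy": 0.1, "dz": 0, "twist": 0, "claw": 3.3}, {"dx": 0, "dy": 0.1, "dz": 0, "twist": 0, "claw": 3.3}, {"dx": 0, "dy": 0.1, "dz": 0, "twist": 0, "claw": 3.3}])

```text
time: 46.45
ee_pos: [0.5188, -0.3963, 0.0486]
eef_rot: [3.141, 0.001, 2.261]
force: [-0.5, -0.2, 3.9]
opening: 0.465
```

```bash
python3 - <<'E'
from h import *
gv("scene","s48",50,45,7)
go()
E
```

```text
[ 0.5188 -0.3963  0.0485] [180.    0.  129.5] 0.4587652066211698
t 46.5 pos [ 0.5188 -0.3963  0.0485] rpy [1.7999e+02 4.0000e-02 1.2954e+02] q [ 0.15  0.64  0.63  1.69 -0.45  0.95  1.63] F [-0.4  0.3  2.8] op 39.0
```

View pics/s48.png

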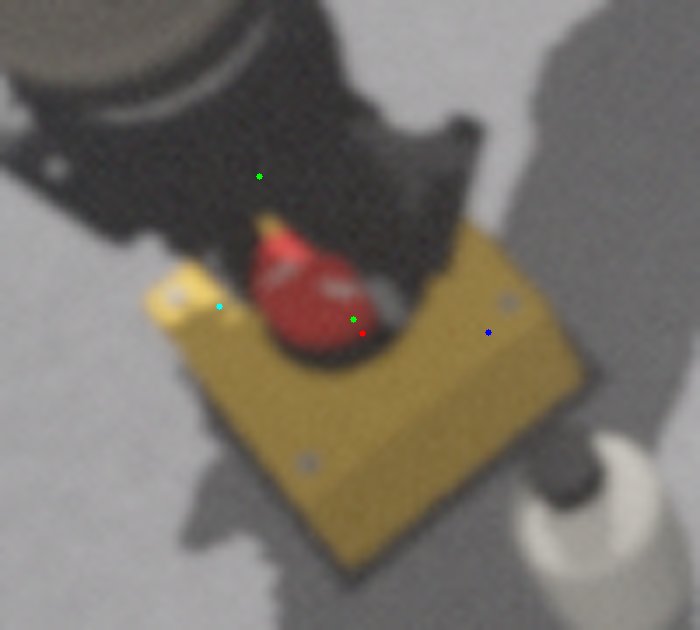

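>>> step_arm(moves=[{"dx": 0, "dy": 0, "dz": 0, "twist": 8, "claw": 3.3}, {"dx": 0, "dy": 0, "dz": 0, "twist": 16, "claw": 3.3}, {"dx": 0, "dy": 0, "dz": 0, "twist": 24, "claw": 3.3}, {"dx": 0, "dy": 0, "dz": 0, "twist": 32, "claw": 3.3}, {"dx": 0, "dy": 0, "dz": 0, "twist": 40, "claw": 3.3}, {"dx": 0, "dy": 0, "dz": 0, "twist": 41, "claw": 3.3}, {"dx": 0, "dy": 0, "dz": 0, "twist": 41, "claw": 3.3}])

```text
time: 47.38
ee_pos: [0.5183, -0.3964, 0.0482]
eef_rot: [-3.141, 0.001, 1.547]
force: [-1.5, -1.0, 3.9]
opening: 0.46
```

```bash
python3 - <<'E'
from h import *
go();print(state()["wrist_torque"])
E
```

```text
t 47.38 pos [ 0.5183 -0.3964  0.0482] rpy [-1.7998e+02  4.0000e-02  8.8630e+01] q [ 0.05  0.71  0.8   1.69 -0.59  0.99  1.03] F [-1.5 -1.   3.9] op 39.1
[-0.23581654  0.26305749  0.05351576]
```

>>> step_arm(moves=[{"dx": 0, "dy": 0, "dz": -0.4, "twist": 0, "claw": 3.3}, {"dx": 0, "dy": 0, "dz": -0.7, "twist": 0, "claw": 3.3}, {"dx": 0, "dy": 0, "dz": -0.7, "twist": 0, "claw": 6.6}, {"dx": 0, "dy": 0, "dz": -0.7, "twist": 0, "claw": 6.6}, {"dx": 0, "dy": 0, "dz": -0.7, "twist": 0, "claw": 6.6}, {"dx": 0, "dy": 0, "dz": -5, "twist": 0, "claw": 6.6}, {"dx": 0, "dy": 0, "dz": -11, "twist": 0, "claw": 6.6}, {"dx": 0, "dy": 0, "dz": -16, "twist": 0, "claw": 6.6}])

```text
time: 48.38
ee_pos: [0.5188, -0.3959, 0.2101]
eef_rot: [3.141, 0.0, 1.545]
force: [0.2, 0.0, -0.1]
opening: 0.773
```

```bash
python3 - <<'E'
from h import *
go((.45,-.05,.3))
s=cam("scene");cv2.imwrite("pics/s50.png",s["img"][:,:,::-1]);crop(s,"s51",100,220,180,300,8)
E
```

```text
t 48.38 pos [ 0.5188 -0.3959  0.2101] rpy [1.7996e+02 1.0000e-02 8.8550e+01] q [-0.03  0.56  0.92  1.55 -0.46  1.27  0.93] F [ 0.2  0.  -0.1] op 65.7
(0.45, -0.05, 0.3) -> dx 34.40 dy -7.75 dz -9.00 twist 0.0 rows 6
```

View pics/s51.png

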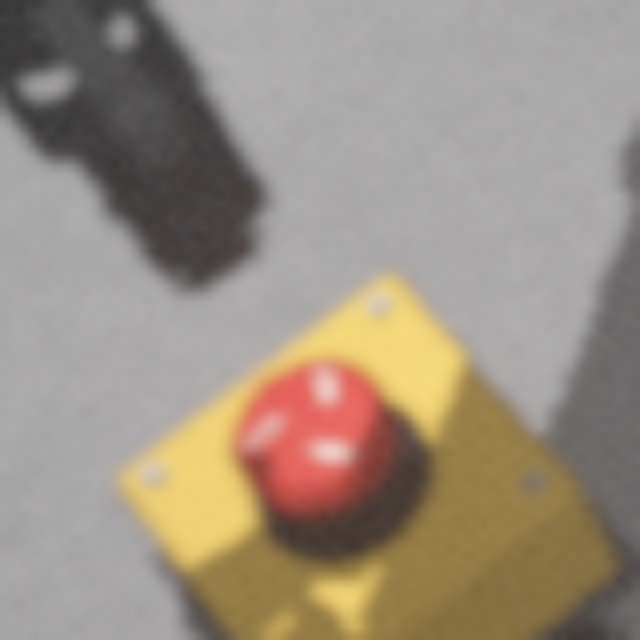

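>>> step_arm(moves=[{"dx": 10, "dy": -2, "dz": -6, "twist": 0, "claw": 6.6}, {"dx": 16, "dy": -3, "dz": -9, "twist": 0, "claw": 6.6}, {"dx": 16, "dy": -3, "dz": -9, "twist": 0, "claw": 6.6}, {"dx": 16, "dy": -3, "dz": -9, "twist": 0, "claw": 6.6}, {"dx": 16, "dy": -3, "dz": -9, "twist": 0, "claw": 6.6}])

```text
time: 49.05
ee_pos: [0.4925, -0.2353, 0.2979]
eef_rot: [3.142, -0.0, 1.546]
force: [-0.8, -0.1, -1.3]
opening: 0.772
```

```bash
python3 - <<'E'
from h import *
t=cam("top");s=cam("scene");cv2.imwrite("pics/t52.png",t["img"][:,:,::-1]);cv2.imwrite("pics/s52.png",s["img"][:,:,::-1]);crop(t,"t53",120,130,270,240,5);crop(s,"s53",230,80,400,210,4.6)
T=lambda x,y:(x/5+120-.4,y/5+130-.4); S=lambda x,y:(x/4.6+230-.4,y/4.6+80-.4)
for n,a,b in [("han1",(550,207),(325,362)),("han2",(505,400),(205,237))]:
    print(n,tri(t,T(*a),s,S(*b)))
# diff vs start
for n,c in(("top",t),("scene",s)):
    d=np.abs(c["img"].astype(int)-np.load(n+"0.npz")["img"]).max(2);print(n,(d>60).sum())
    cv2.imwrite(f"pics/d_{n}.png",np.clip(d*2,0,255).astype(np.uint8))
E
```

```text
han1 (array([0.58297356, 0.01618757, 0.16735429]), np.float64(0.0005882408327305518))
han2 (array([0.48108875, 0.03870457, 0.16400243]), np.float64(0.004520887101494508))
top 15772
scene 10372
```

View pics/t52.png

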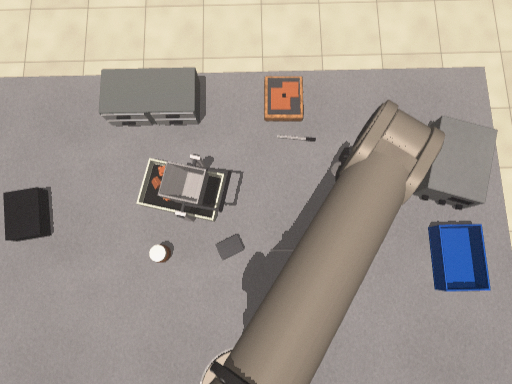

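View pics/s53.png

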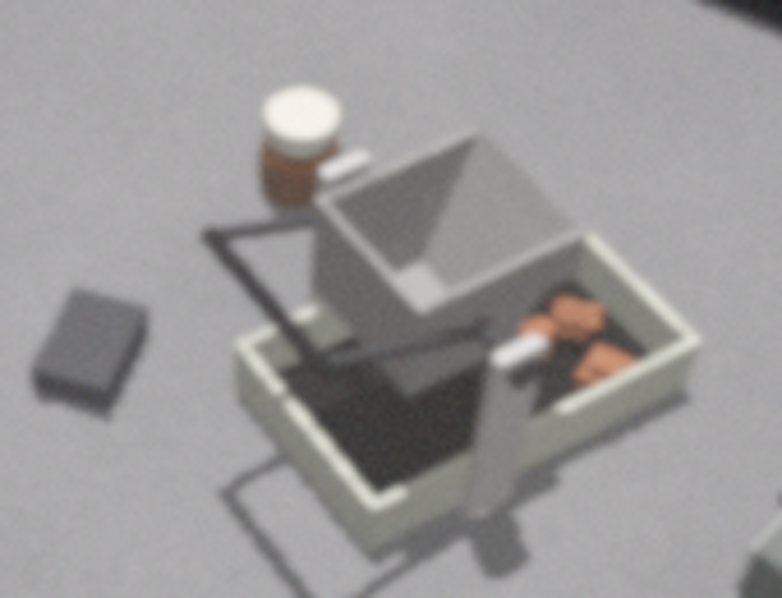

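View pics/t53.png

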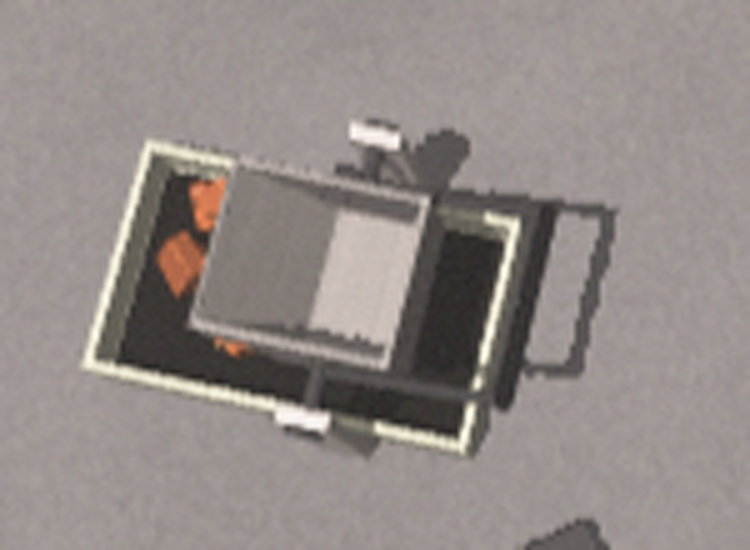

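View pics/d_scene.png

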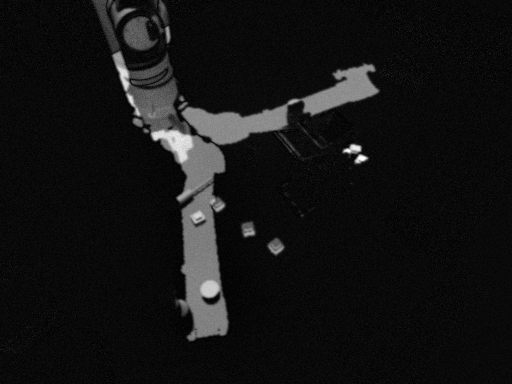

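```bash
python3 - <<'E'
from h import *
t=cam("top");s=cam("scene")
T=lambda x,y:(x/5+120-.4,y/5+130-.4); S=lambda x,y:(x/4.6+230-.4,y/4.6+80-.4)
for n,a,b in [("post+",(375,134),(521,349)),("post-",(302,420),(345,164)),("rim h+",(428,200),(425,308)),("rim h-",(385,366),(320,202)),("rim p+",(234,161),(583,236)),("rim p-",(190,324),(478,133))]:
    print(n,tri(t,T(*a),s,S(*b)))
b0=np.load("scene0.npz")["img"]
for nm,im in(("a",b0),("b",s["img"])):
    cv2.imwrite(f"pics/cmp_{nm}.png",cv2.resize(im[100:175,270:365,::-1],None,fx=8,fy=8,interpolation=cv2.INTER_CUBIC))
a=cv2.imread("pics/cmp_a.png");b=cv2.imread("pics/cmp_b.png")
x=np.vstack([a[:300],b[:300]]);cv2.imwrite("pics/cmp.png",x)
E
```

```text
post+ (array([0.63255857, 0.11249913, 0.13847951]), np.float64(0.0017922042420560431))
post- (array([0.47761237, 0.1499049 , 0.13679518]), np.float64(0.0011696392557369224))
rim h+ (array([0.59042006, 0.08156167, 0.16035043]), np.float64(0.000899783436570488))
rim h- (array([0.5017291 , 0.10249612, 0.15810781]), np.float64(0.0022210733813375306))
rim p+ (array([0.61392112, 0.18399632, 0.15463795]), np.float64(0.0038008588162783187))
rim p- (array([0.52593837, 0.20445136, 0.15565024]), np.float64(0.0040396804206312715))
```

View pics/cmp.png

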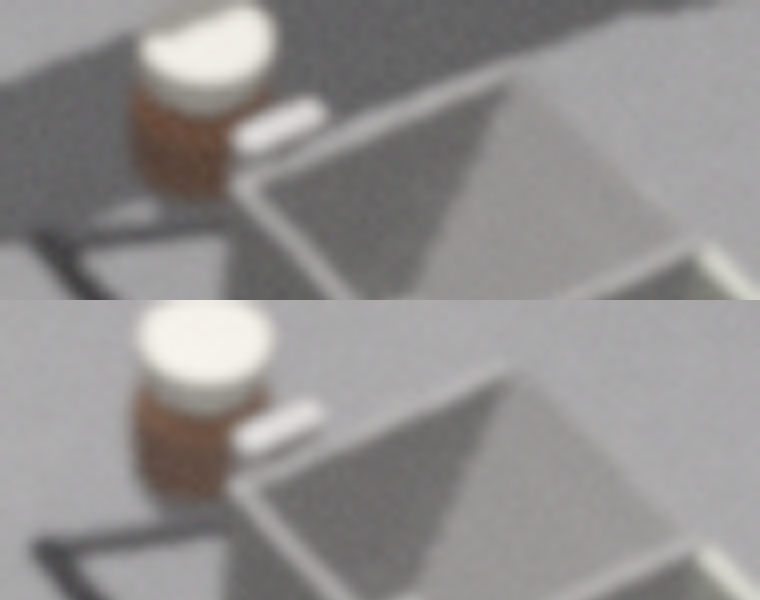

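```bash
python3 - <<'E'
from h import *
s=cam("scene");c=proj(s,(.5306,.0286,.1278));u0=int(c[0]-60);v0=int(c[1]-50)
cur=cv2.resize(s["img"][v0:v0+100,u0:u0+120,::-1],None,fx=6,fy=6,interpolation=cv2.INTER_CUBIC)
st=cv2.resize(np.load("scene0.npz")["img"][v0:v0+100,u0:u0+120,::-1],None,fx=6,fy=6,interpolation=cv2.INTER_CUBIC)
old=cv2.imread("pics/s43.png")
for nm,(x0,y0,x1,y1) in {"rim near corner":(530,190,640,290),"rim far":(590,30,690,110),"handle arm":(520,270,660,340),"tray":(380,350,560,540),"tin":(60,220,220,400)}.items():
    for k,im in(("now",cur),("start",st)):
        r=cv2.matchTemplate(im[max(0,y0-20):y1+20,x0-20:x1+20],old[y0:y1,x0:x1],cv2.TM_CCOEFF_NORMED);_,m,_,l=cv2.minMaxLoc(r);print(nm,k,(l[0]-20,l[1]-min(20,y0)),round(m,3))
E
```

```text
rim near corner now (0, 0) 0.999
rim near corner start (2, -1) 0.993
rim far now (0, 0) 0.996
rim far start (-3, 5) 0.945
handle arm now (0, 0) 0.971
handle arm start (-1, -1) 0.96
tray now (0, -1) 0.968
tray start (0, -1) 0.968
tin now (0, 0) 0.998
tin start (0, 0) 0.992
```

```bash
python3 - <<'E'
from h import *
t=cam("top");s=cam("scene")
T=lambda x,y:(x/5+120-.4,y/5+130-.4); S=lambda x,y:(x/4.6+230-.4,y/4.6+80-.4);T39=lambda x,y:(x/4.8+110-.4,y/4.8+120-.4)
f=lambda p:((p-[.5555,.1315,0])@np.array([[_c,_s,0],[-_s,_c,0],[0,0,1]]).T).round(3)
from h import _c,_s
for n,p in [("t",T(207,200)),("t",T(180,262)),("t",T(235,345)),("t39",T39(220,300)),("t39",T39(270,305)),("t39",T39(275,252)),("t39",T39(260,358))]: print(n,f(plane(t,*p,.018)))
for p in[S(578,315),S(605,365),S(537,327)]:print("s",f(plane(s,*p,.018)))
print("flux etc unaffected; mask now",[b for b in blobs(mask(t,"cu"),8) if b[1]<300])
E
```

```text
t [0.048 0.117 0.018]
t [0.007 0.123 0.018]
t [-0.035  0.078  0.018]
t39 [0.007 0.124 0.018]
t39 [0.01  0.092 0.018]
t39 [0.044 0.098 0.018]
t39 [-0.024  0.09   0.018]
s [0.002 0.122 0.018]
s [0.041 0.111 0.018]
s [-0.003  0.095  0.018]
flux etc unaffected; mask now [([160.8, 170.0], 60, [158, 165, 7, 12]), ([155.8, 182.1], 93, [151, 176, 10, 14]), ([165.8, 198.9], 19, [163, 197, 7, 5]), ([165.9, 254.1], 41, [160, 245, 10, 17])]
```

```bash
python3 -c "
from plant import ctrl,state
print(state()['time'],ctrl.close_job())"
```

```text
the job is handed in; nothing more can be done
49.4 None
```

The job was handed in at 49.4 s, with every step done in the order asked and the arm clear of everything.

**What I did**
- **Stop down:** I pressed the mushroom until it went solid at about 25 N. After I let go, the camera showed it latched.
- **Loading the cup:** I found four slugs and dropped all of them into the cup.
- **Pouring:** I swung the cup over against its far stop. The handle slipped out of the grip once, at about 1.5 rad, so I gripped it again and finished the swing.
- **Cup back:** I swung it back and pressed it against the upright stop with about 40 N, where it was solid.
- **Stop up:** I turned the head 0.71 rad clockwise, raised it slightly and let go. It popped up.

**Last checks**
- **Slugs:** taking the views together, all four lie in the tray. No single view shows all four at the end, because the cup hides part of them. The last top view shows three, and the fourth shows in the scene view and in the top view taken while the cup was over. No slug was left on the bench.
- **Cup:** the cup sits exactly where it was when pressed on its stop. Rough triangulation of the rim alone suggested about 2° of tip, which is within its error.
- **Stop:** the mushroom looks the same as in the starting picture, so it is up.
- **Other things:** those in clear view have not moved. I compared the scene image with the first one, where only shadows, the arm, the slugs and a slight straightening of the cup differ. The driver, spool and bottle lay in the arm's shadow, so for them it is a weaker check.

**Disagreement:** the fingertips touched things about 29 mm higher along the tool than the interface text implies, so I corrected all heights by touch and by picture.

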